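# Wind the hallway alarm clock

## Task

The wind-up alarm clock on the cork mat has nearly run down. Lay it gently face down on the mat, let go of it, and wind the key on its back clockwise (it takes several part turns) until it comes up against its stop, fully wound. Then take up the clock again, gently stand it upright on the mat again, its dial towards the front edge of the mat as before, and leave the other things on the shelf top where they are.

Things in the scene. Friction and masses are not known exactly. Their poses are not given: they have to be found in the camera images.
- clock_center (a point): Centre of the wind-up alarm clock, half-way up: a mint-green metal case, flat-sided, 68 mm wide (its y), 58 mm deep (its x), 118 mm tall (its z), 0.5 to 0.8 kg. It starts upright on the mat. x points out of the BACK (key side), so the white dial, 29 mm from this point, looks to -x; z points to its top, where a 5 mm high steel bar sits. Face down it lies flat and stable on the dial side.
- clock_back (a point): A point on the clock's flat steel back face, 29 mm behind its centre and 3 mm towards its top, where the key's axis leaves the case. Axes as the clock's. 44 mm below it on the back are two brass setting knobs, 13 mm across and 5 mm high, 20 mm either side of the middle.
- key_grip (a point): Centre of the brass key's wings on the clock's back: a flat butterfly plate 46 mm across (its x), 8 mm thick (its y), 24 mm high (its z, the turning axis, pointing straight out of the clock's back). The point is on the axis, 28 mm out from the back face, so 16 mm of thin stem is free under the wings. Turned by pi the wings look and grip the same.
- key (a joint): How far the key is wound, rad: 0 run down, 5.4 fully wound (a firm stop). Grows clockwise, seen looking at the clock's back; starts between 0.8 and 2.0. Turning takes about 0.09 N m, rising to 0.12, then the stop. A click holds the key where it is let go, but turned back in the fingers it unwinds. A light push down on the key keeps the clock seated on the mat; lifted a little, or forced on at the stop, it turns round with the key.
- mat_center (a point): Middle of the upper face of the cork mat, 240 mm (its x) by 200 mm (its y), 4 mm thick, fixed to the shelf top. Axes: x points to the mat's back edge (the robot's right), y away from the robot, z up.
- mat_front (a point): Middle of the front edge of the cork mat (its -x edge, on the robot's left), on its upper face. The clock's dial looks towards this edge within about 20 degrees at the start.
- organiser_center (a point): Bystander: pill organiser with seven blue hinged lids, 168 x 36 x 24 mm; its centre.
- magnifier_center (a point): Bystander: magnifying lens with black handle lying flat, 185 mm long (x), lens 84 mm across, 13 mm high; its middle.
- tweezer_case_center (a point): Bystander: stainless tweezer case 130 x 28 x 15 mm, lying beside the back (+x) edge of the mat; its centre.
- bowl: Bystander: white ceramic bowl, 124 mm across, 52 mm high; origin at the centre of its underside.
- clip_center (a point): Bystander: red spring clip, 67 x 44 x 17 mm, lying beside the front (-x) edge of the mat; its centre.
- tape_roll_center (a point): Bystander: roll of paper tape lying flat, 68 mm across, 25 mm high, beyond the mat; its centre.
- glasses_case_center (a point): Bystander: dark blue spectacle case 160 x 62 x 36 mm; its centre.
Mind the look-alikes: they are no part of the job. Leave any pink or purple look-alike of the part that bears clock_center alone.

How it is judged (in metres and radians):
On the way, in this order (a step that is already met when the one before it is completed fails the run):
1. the clock lies flat, face down, on the mat and has been let go (angle between clock_center's own x axis and vertical below 0.08 rad and z of clock_center in the frame of mat_center below 0.034 m and z of key_grip in the frame of mat_center above 0.05 m and x of clock_center in the frame of mat_center between -0.075 and 0.075 m and y of clock_center in the frame of mat_center between -0.065 and 0.065 m and contact force between the fingers and clock below 0.1 N), for 0.2 s.
2. the key is wound to its stop (within 0.2 rad) with the clock still lying face down on the mat (value of joint key above 5.2 rad and angle between clock_center's own x axis and vertical below 0.08 rad and z of clock_center in the frame of mat_center below 0.034 m and z of key_grip in the frame of mat_center above 0.05 m and x of clock_center in the frame of mat_center between -0.075 and 0.075 m and y of clock_center in the frame of mat_center between -0.065 and 0.065 m), for 0.2 s.
At the end, for the whole second after the job is handed in: The clock stands upright (within 0.06 rad) and at rest on the cork mat, its centre within 75 mm (mat x) and 65 mm (mat y) of the mat's middle, its dial looking towards the mat's front edge (within 0.5 rad of square), let go, with the key still wound to within 0.25 rad of its stop (angle between clock_center's own z axis and vertical below 0.06 rad and z of clock_center in the frame of mat_center between 0.055 and 0.064 m and x of clock_center in the frame of mat_center between -0.075 and 0.075 m and y of clock_center in the frame of mat_center between -0.065 and 0.065 m and angle between the x axis of clock_center and the x axis of mat_center, either way round below 0.5 rad and x of mat_front in the frame of clock_center below 0 m and value of joint key above 5.15 rad and linear speed of clock below 0.02 m/s and contact force between the fingers and clock below 0.1 N); the robot touches nothing.
It fails at once if the clock is let topple or spun (turning faster than 5 rad/s) (angular speed of clock above 5 rad/s).
It fails at once if the clock is dropped or pressed hard on the mat (over 90 N) (contact force between clock and mat above 90 N).
It fails at once if another thing on the shelf top is pushed more than 20 mm (distance of any of organiser_center, magnifier_center, tweezer_case_center, bowl, clip_center, tape_roll_center, glasses_case_center from where it was at the start of the episode above 0.02 m).
It also fails if it takes over 72 s, if anything falls off the work surface, if the arm or the gripper's body presses on something with over 40 N, if the wrist force passes 120 N, or if a joint passes its speed limit or range.

## Robot

A 7-joint arm with a two-finger parallel gripper is mounted at the origin on the work surface. World frame = base frame: x ahead of the robot, y to its left, z up, the work surface at z = 0. Lengths are in mm, angles in rad, forces in N, time in s.
With the tool pointing down it reaches from about 400 to 875 mm from the base axis. Payload 4.4 kg.
Tool frame: the origin (TCP) lies on the centre line of the jaws, within the pads' length; the fingertips stand 14 mm ahead of it and the grasp point (between the pads) lies 5 mm behind it; z points along the fingers, x is the direction in which the jaws open and shut, and the axes are right-handed (so a half turn about z gives the same grasp; the last joint's range is limited). The gripper opens to 85 mm and grips with 20 to 120 N. Pads are 22 mm wide; open, the fingers measure 114 mm over their backs; the gripper's body (76 mm by 85 mm) begins 54 mm behind the grasp point. The pads swing forward as they close: fully open they stand 13 mm farther back than shut.
Start: joints at [-1.198, 0.628, 0.038, 1.517, -0.027, 0.996, -0.02], TCP at [276.133, 588.446, 210.913] pointing down, gripper open.
Joint ranges: [-3.06, 3.06], [-0.37, 2.12], [-1.25, 1.32], [0.18, 2.47], [-1.1, 4.24], [0.23, 1.98], [-2.94, 2.94]. Speed limits (rad/s): [2.57, 2.57, 3.14, 3.14, 3.14, 3.14, 3.14].

## Interface

Orientations are given as [roll, pitch, yaw] about the fixed x, y, z axes, in that order (R = Rz(yaw) Ry(pitch) Rx(roll)).
In Python, from cell import ctrl gives the robot as it stands.
- The arm moves only by the tool send_rows, never from a script. Its argument "commands" is a list of rows, each a list of 5 numbers: the finger opening in mm, from 0 to 85.4, then the shift along the tool's x, y, z in mm, then the turn about the tool's z in degrees. In form: [[grip, x, y, z, roll], ...]. A call has 1 to 5 rows; each row is the pose to reach, as a shift and turn from the pose measured when the call began, along the tool's axes at that moment; what a row does not reach only later rows make up. A row lasts 1/10 s, in which the tool goes at most 50 mm and 8.59 degrees, less where a joint would pass 70% of its speed; a pose out of reach is approached as far as the arm can. A call with a gripper value outside its range is refused whole. The fingers move at their own pace and stop on an object; the grip force is fixed at half the most. Time passes only in rows, so rows that repeat a pose let the fingers close. It gives the time, the measured TCP pose, the force and the opening at its end, in the units of the state.
- ctrl.read_state(): the state, without advancing time (a new reading comes with each control period).
- ctrl.get_image(name): name is "scene" or "top" or "wrist"; returns the picture (384x512x3 uint8, red, green, blue); there is no depth.
- ctrl.camera_params(name): a dict with "fx", "fy", "cx", "cy" (pixels), "cam_to_world" (4x4, takes a point from camera to world coordinates). Camera axes: x right, y down, z forward; pixel columns grow to the right and rows downward; lengths in mm; the calibration is good to about 2 mm. The wrist camera is an equidistant fisheye: a pixel r from the principal point sees the ray r / f radians off the axis. A picture is of the moment at which its call begins: read the wrist's pose just before it. camera_params takes no time and is no camera call; for the wrist camera it gives the pose at the moment of the call.
- ctrl.finish_job(): hands the job in, once; it reports no verdict.
The state is a dict: "clock": time; "qpos": joint angles; "qd": joint speeds; "tau": joint torques, N m; "eef_pos": TCP position; "tool_rot": TCP orientation; "force": force on the tool from outside, world axes, zero at the start; "torque": the same for the moment, N m; "width": finger opening in mm.
Only numpy, scipy, OpenCV 4.12 (cv2) and the standard library are available. Lean on these libraries where they do the work, as an engineer would, in place of code of your own. Each camera call takes 0.05 s, during which the arm holds its last target.

## Working session

There is one attempt and no reset: what is moved stays moved. The work goes in short steps, Python scripts to look and compute and a tool call to move; the robot and the scene stay as the last step left them, time stands still between calls to the robot, and variables do not carry over. Pictures are saved under pics/ and viewed, and the job is handed in when it is done.

Besides the shell and the picture viewer there is one more tool, called after "Emit:" as name(argument=value, ...) on one line, values as JSON. send_rows: Moves the arm, as the interface text tells. Its arguments: {"type":"object","properties":{"commands":{"type":"array"}},"required":["commands"]}

```bash
mkdir -p pics; ls
python3 - <<'E'
from cell import ctrl
import cv2,numpy as np
print(ctrl.read_state())
for n in ["scene","top","wrist"]:
    p=ctrl.camera_params(n);print(n,p["fx"],p["fy"],p["cx"],p["cy"],np.round(p["cam_to_world"],3).tolist())
    cv2.imwrite(f"pics/{n}0.png",cv2.cvtColor(ctrl.get_image(n),cv2.COLOR_RGB2BGR))
E
```

```text
pics
{'clock': 0.0, 'qpos': array([-1.19780417,  0.62936729,  0.03846704,  1.51838417, -0.02703561,
        0.99631555, -0.02002378]), 'qd': array([ 0.00165842,  0.00072672, -0.00047288, -0.00091295, -0.00046517,
       -0.00010967, -0.00086033]), 'tau': array([ 1.57870199e-03, -5.63413775e+01,  1.22705586e+00, -1.93446940e+01,
        1.12259659e-02,  1.06850197e-02, -1.89546154e-05]), 'eef_pos': array([275.83873958, 587.81484833, 209.97071227]), 'tool_rot': array([3.14158028e+00, 1.95575491e-03, 1.13194033e+00]), 'force': array([ 0.36884066, -0.13112823,  0.48598703]), 'torque': array([ 0.01190551, -0.03375704,  0.00435327]), 'width': 85.54889741586655}
scene 420.24363267117735 420.24363267117735 259.52056869958597 189.20233597297386 [[-0.357, 0.77, -0.528, 1211.956], [0.934, 0.289, -0.211, 272.845], [-0.01, -0.568, -0.823, 1098.859], [0.0, 0.0, 0.0, 1.0]]
top 455.4692963089437 455.4692963089437 258.901408456509 191.14863803835735 [[0.024, -0.988, 0.15, 368.543], [-1.0, -0.025, -0.007, 12.222], [0.011, -0.149, -0.989, 1377.301], [0.0, 0.0, 0.0, 1.0]]
wrist 297.3186396354542 297.3186396354542 253.40779836728453 190.20867127187134 [[0.425, 0.869, 0.256, 210.44], [0.905, -0.407, -0.122, 618.786], [-0.002, 0.283, -0.959, 373.386], [0.0, 0.0, 0.0, 1.0]]
```

View pics/scene0.png

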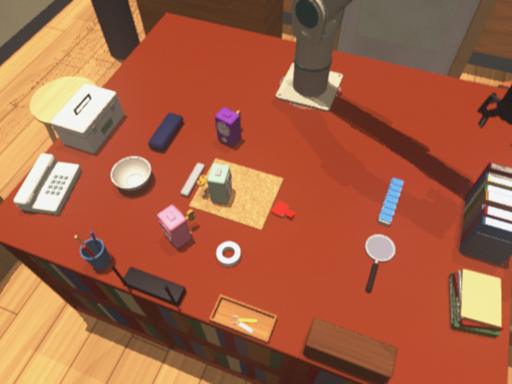

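View pics/top0.png

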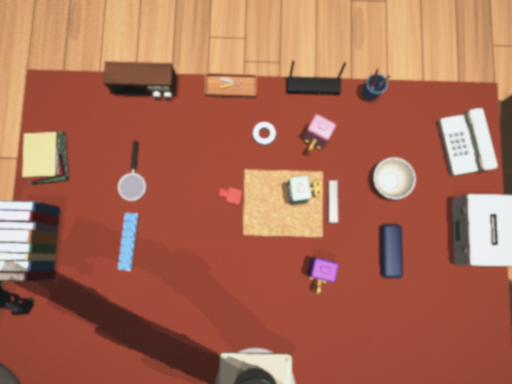

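View pics/wrist0.png

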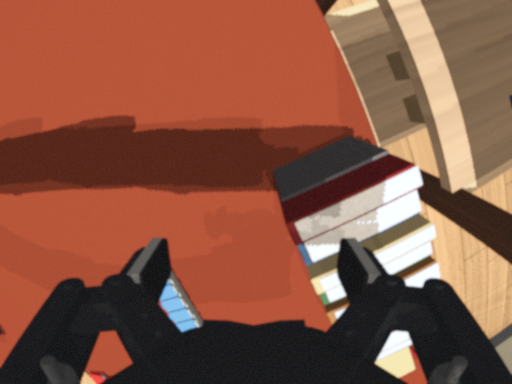

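Candidates for the clock: mint one on the mat (scene (219,184), top (300,189)), purple one (scene (229,126)), pink one (scene (174,226)). I choose the mint one on the cork mat and check it in a close crop.

Run:
```python
import cv2,numpy as np
a=cv2.imread("pics/scene0.png")[140:240,160:310]; b=cv2.imread("pics/top0.png")[150:250,210:360]
cv2.imwrite("pics/crop0.png",np.vstack([cv2.resize(i,None,fx=4,fy=3,interpolation=cv2.INTER_CUBIC) for i in (a,b)]))
for n in("scene0","top0"):
    h=cv2.cvtColor(cv2.imread(f"pics/{n}.png"),cv2.COLOR_BGR2HSV)
    y0,x0=(140,160) if n=="scene0" else (150,210)
    for (y,x) in ([(165,218),(185,219),(197,215),(180,204)] if n=="scene0" else [(187,298),(195,308),(198,296),(188,317),(220,270)]): print(n,x,y,h[y,x])
```

```text
scene0 218 165 [ 50  26 240]
scene0 219 185 [24 54 95]
scene0 215 197 [23 56 96]
scene0 204 180 [ 21 162 240]
top0 298 187 [ 21   8 231]
top0 308 195 [ 72   5 243]
top0 296 198 [ 77   7 240]
top0 317 188 [ 24 116 238]
top0 270 220 [ 16 109 231]
```

View pics/crop0.png

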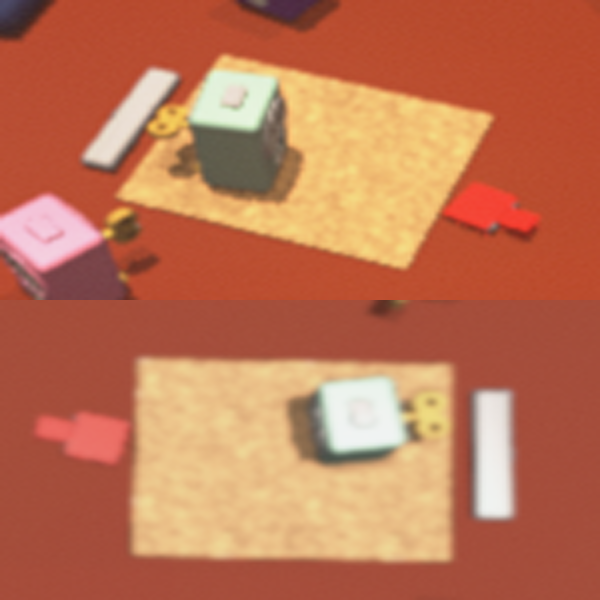

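The crop shows the mint case on the cork mat with the brass key on its right (towards the tweezer case) and the dial towards the red clip. The top face in the top image is at about (289.5–311.5, 176–202).

```bash
cat > h.py <<'E'
import cv2,numpy as np
from cell import ctrl
def ray(P,px):
    px=np.atleast_2d(np.float64(px));T=np.array(P["cam_to_world"])
    x=(px[:,0]-P["cx"])/P["fx"];y=(px[:,1]-P["cy"])/P["fy"]
    if P.get("fish"):
        r=np.hypot(x,y);s=np.where(r>1e-9,np.sin(r)/np.maximum(r,1e-9),1);d=np.c_[x*s,y*s,np.cos(r)]
    else: d=np.c_[x,y,np.ones_like(x)]
    return T[:3,3],d@T[:3,:3].T
def plane(P,px,z):
    o,d=ray(P,px);return (o+d*((z-o[2])/d[:,2])[:,None])
def proj(P,pt):
    T=np.array(P["cam_to_world"]);c=(np.atleast_2d(pt)-T[:3,3])@T[:3,:3]
    if P.get("fish"):
        r=np.hypot(c[:,0],c[:,1]);th=np.arctan2(r,c[:,2]);u=c[:,:2]/r[:,None]*th[:,None]
    else: u=c[:,:2]/c[:,2:]
    return u*P["fx"]+[P["cx"],P["cy"]]
def grab(n,f):
    P=ctrl.camera_params(n);P=dict(P);P["fish"]=n=="wrist"
    im=cv2.cvtColor(ctrl.get_image(n),cv2.COLOR_RGB2BGR);cv2.imwrite(f"pics/{f}.png",im);return P,im
def st():
    s=ctrl.read_state();print("t%.2f"%s["clock"],"p",s["eef_pos"].round(1),"rot",s["tool_rot"].round(3),"F",s["force"].round(1),"M",s["torque"].round(2),"w%.1f"%s["width"],"q7 %.2f"%s["qpos"][6]);return s
E
python3 - <<'E'
from h import *
P=dict(ctrl.camera_params("top"));im=cv2.imread("pics/top0.png");h=cv2.cvtColor(im,cv2.COLOR_BGR2HSV)
m=cv2.inRange(h,(0,0,200),(180,40,255));m[:,:280]=0;m[:,322:]=0;m[:165]=0;m[210:]=0
c=max(cv2.findContours(m,0,2)[0],key=cv2.contourArea);print(cv2.contourArea(c),cv2.minAreaRect(c))
r=cv2.boxPoints(cv2.minAreaRect(c));w=plane(P,r,122);print(w.round(1));print(w.mean(0),[np.linalg.norm(w[i]-w[(i+1)%4]).round(1) for i in range(4)],[np.degrees(np.arctan2(*(w[(i+1)%4]-w[i])[[1,0]])).round(1) for i in range(4)])
k=cv2.inRange(h,(10,60,120),(35,255,255));k[:,:240]=0;k[:,330:]=0;k[:160]=0;k[245:]=0
c=max(cv2.findContours(k,0,2)[0],key=cv2.contourArea);R=cv2.minAreaRect(c);w=plane(P,cv2.boxPoints(R),4);print(R);print(w.round(1),w.mean(0))
# key ~ z 66 at px(315.5,188)
print(plane(P,[[317,188.5]],66))
E
```

```text
384.5 ((300.1923522949219, 187.53846740722656), (22.94642448425293, 18.85327911376953), 82.87498474121094)
[[ 599.9  -81.4  122. ]
 [ 607.9 -133.8  122. ]
 [ 543.6 -142.3  122. ]
 [ 535.7  -90.2  122. ]]
[ 571.7548563  -111.92169265  122.        ] [np.float64(53.0), np.float64(64.8), np.float64(52.6), np.float64(64.7)] [np.float64(-81.3), np.float64(-172.5), np.float64(98.6), np.float64(7.8)]
((282.690673828125, 202.75502014160156), (80.3405990600586, 67.50293731689453), 1.5074357986450195)
[[ 440.5   50.9    4. ]
 [ 647.2   51.6    4. ]
 [ 647.  -195.5    4. ]
 [ 440.1 -190.7    4. ]] [543.68447344 -70.92039411   4.        ]
[[ 579.10238857 -166.57786108   66.        ]]
```

Emit:
send_rows(commands=[[85,-526,576,-20,57],[85,-526,576,-20,57],[85,-526,576,-20,57],[85,-526,576,-20,57],[85,-526,576,-20,57]])

```text
clock: 0.65
eef_pos: [371.9, 355.5, 217.4]
tool_rot: [3.141, 0.001, 0.376]
force: [-0.2, 0.1, -0.7]
width: 84.9
```

```bash
cat >> h.py <<'E'
def to(x,y,z,yawdeg=None):
    s=st();y0=s["tool_rot"][2];d=np.array([x,y,z])-s["eef_pos"];c,n=np.cos(y0),np.sin(y0)
    r=0 if yawdeg is None else (np.degrees(y0)-yawdeg+180)%360-180
    print("shift %.1f %.1f %.1f roll %.1f"%(d[0]*c+d[1]*n,d[0]*n-d[1]*c,-d[2],r))
E
python3 -c "
from h import *
to(575,-133,230,8)"
```

```text
t0.65 p [371.9 355.5 217.4] rot [3.141e+00 1.000e-03 3.760e-01] F [-0.2  0.1 -0.7] M [-0.01 -0.02  0.02] w84.9 q7 -0.29
shift 9.6 528.9 -12.6 roll 13.5
```

Emit:
send_rows(commands=[[85,10,529,-12,13.5],[85,10,529,-12,13.5],[85,10,529,-12,13.5],[85,10,529,-12,13.5],[85,10,529,-12,13.5]])

```text
clock: 1.15
eef_pos: [467.8, 124.9, 223.3]
tool_rot: [3.141, 0.0, 0.141]
force: [1.6, -0.4, -0.7]
width: 85.2
```

```bash
python3 -c "
from h import *
to(575,-133,230,8)"
```

```text
t1.15 p [467.8 124.9 223.3] rot [3.141 0.    0.141] F [ 1.6 -0.4 -0.7] M [ 0.   -0.1   0.04] w85.2 q7 0.02
shift 69.9 270.4 -6.7 roll 0.1
```

Emit:
send_rows(commands=[[85,70,270,-6,0],[85,70,270,-6,0],[85,70,270,-6,0],[85,70,270,-6,0],[85,70,270,-6,0]])

```text
clock: 1.65
eef_pos: [563.6, -106.0, 228.7]
tool_rot: [3.141, 0.001, 0.141]
force: [0.4, -0.4, -0.1]
width: 85.5
```

Emit:
send_rows(commands=[[85,4,20,0,0],[85,4,20,0,0]])

```text
clock: 1.85
eef_pos: [570.6, -130.5, 228.5]
tool_rot: [3.138, 0.001, 0.134]
force: [-1.1, -0.0, -0.5]
width: 84.9
```

```bash
python3 -c "
from h import *
to(575,-133,230,8)
P,im=grab('wrist','w1')
c=np.array([572,-112,0]);ux=np.array([np.cos(np.radians(-82)),np.sin(np.radians(-82)),0]);uy=np.array([-ux[1],ux[0],0])
for a,b in [(-29,-34),(-29,34),(29,34),(29,-34)]: 
  p=proj(P,c+a*ux+b*uy+[0,0,122])[0]; print(p.round(0)); cv2.circle(im,tuple(int(v) for v in p),3,(0,0,255),-1)
cv2.imwrite('pics/w1b.png',im)
"
```

```text
t1.85 p [ 570.6 -130.5  228.5] rot [3.138e+00 1.000e-03 1.340e-01] F [-1.1 -0.  -0.5] M [0.03 0.06 0.03] w84.9 q7 0.52
shift 4.1 3.0 -1.5 roll -0.3
[221. 132.]
[295. 132.]
[294. 193.]
[222. 193.]
```

View pics/w1b.png

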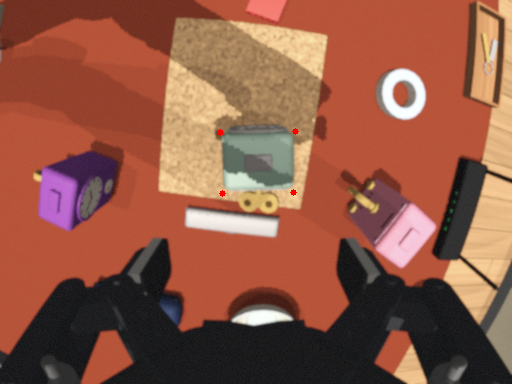

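```bash
python3 -c "
import cv2
cv2.imwrite('pics/w1c.png',cv2.resize(cv2.imread('pics/w1.png')[110:225,200:320],None,fx=6,fy=5,interpolation=cv2.INTER_CUBIC))"
```

```text
(no output)
```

View pics/w1c.png

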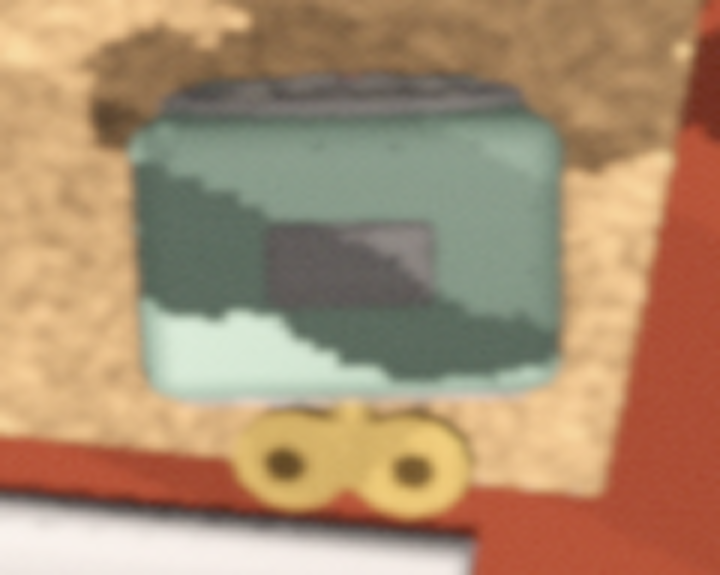

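```bash
python3 -c "
from h import *
P=dict(ctrl.camera_params('wrist'));P['fish']=True
w=plane(P,[(221.7,133.2),(293.7,132.4),(292.8,188.5),(224.2,190.4)],122)
print(w.round(1),w.mean(0).round(1))
for a,b in [(0,1),(1,2),(3,2),(0,3)]: e=w[b]-w[a];print(np.linalg.norm(e).round(1),np.degrees(np.arctan2(e[1],e[0])).round(1))
print(plane(P,[(258.5,203)],66))
"
```

```text
[[ 534.7  -85.3  122. ]
 [ 599.4  -75.5  122. ]
 [ 607.4 -128.   122. ]
 [ 543.2 -138.8  122. ]] [ 571.2 -106.9  122. ]
65.5 8.6
53.2 -81.3
65.1 9.6
54.2 -80.9
[[ 580.85205513 -165.71006542   66.        ]]
```

```bash
python3 -c "
from h import *
to(574.7,-130.2,100,8.8)"
```

```text
t1.90 p [ 570.1 -127.2  228.2] rot [3.141e+00 1.000e-03 1.370e-01] F [ 0.9  1.1 -0.9] M [ 0.07 -0.05  0.03] w85.0 q7 0.52
shift 4.2 3.6 128.2 roll -0.9
```

Emit:
send_rows(commands=[[85,4,3.5,0,-1],[85,4,3.5,40,-1],[85,4,3.5,80,-1],[85,4,3.5,115,-1],[85,4,3.5,128,-1]])

```text
clock: 2.4
eef_pos: [572.1, -127.6, 97.0]
tool_rot: [-3.139, 0.007, 0.158]
force: [-0.5, 0.8, -0.6]
width: 84.8
```

```bash
python3 -c "
from h import *
P,im=grab('wrist','w2')
to(574.7,-130.2,100,8.8)"
```

```text
t2.45 p [ 572.1 -128.    96.6] rot [-3.139  0.007  0.158] F [-0.   0.6 -0.8] M [-0.03 -0.01  0.06] w84.9 q7 0.60
shift 2.2 2.6 -3.4 roll 0.2
```

View pics/w2.png

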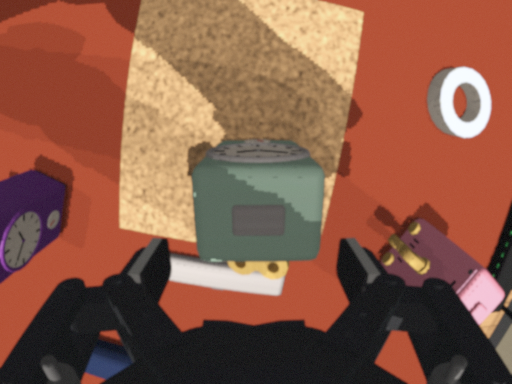

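The clock sits centrally between the fingers (clock 195–322, finger tips at 167 and 342); now closing lightly.

Emit:
send_rows(commands=[[76,2,3,-5,0],[70,2,3,-5,0],[68,2,3,-5,0],[67,2,3,-5,0],[67,2,3,-5,0]])

```text
clock: 2.95
eef_pos: [575.0, -130.6, 102.5]
tool_rot: [-3.14, 0.006, 0.158]
force: [-0.7, 0.3, -0.3]
width: 66.8
```

```bash
python3 -c "
from h import *
to(574.7,-130.2,100,8.8)"
```

```text
t2.95 p [ 575.  -130.6  102.5] rot [-3.14   0.006  0.158] F [-0.7  0.3 -0.3] M [ 0.02 -0.02  0.04] w66.8 q7 0.60
shift -0.2 -0.5 2.5 roll 0.2
```

Emit:
send_rows(commands=[[64,0,0,0,0],[64,0,0,0,0],[64,0,0,0,0]])

```text
clock: 3.25
eef_pos: [575.0, -130.7, 102.5]
tool_rot: [-3.14, 0.006, 0.158]
force: [-0.9, -0.3, -0.5]
width: 64.1
```

```bash
python3 -c "
from h import *
P,im=grab('wrist','w3')
st()"
```

```text
t3.30 p [ 575.  -130.7  102.5] rot [-3.14   0.006  0.158] F [ 0.1  0.5 -0.4] M [-0.04  0.03 -0.01] w64.0 q7 0.60
```

View pics/w3.png

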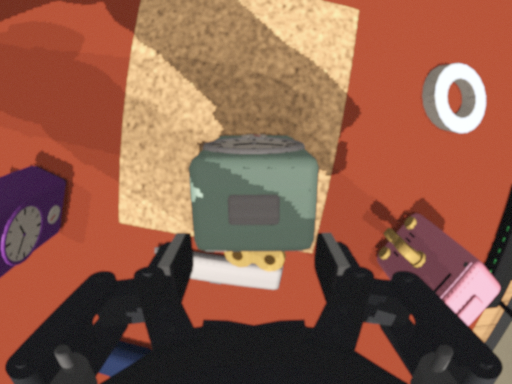

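```bash
python3 -c "
from h import *
P=dict(ctrl.camera_params('wrist'));P['fish']=True
s=st();t=s['eef_pos']
y0=s['tool_rot'][2];ex=np.array([np.cos(y0),np.sin(y0),0]);ey=np.array([np.sin(y0),-np.cos(y0),0])
for dz in (-14,0,5,15):
  for a in (-32,32):
    for b in (-11,11): print(dz,a,b,proj(P,t+a*ex+b*ey+[0,0,dz]).round(0))
w=plane(P,[(190,165),(318,160),(315,248),(195,250),(258,258)],122);print(w.round(1)); 
"
python3 -c "
import cv2
cv2.imwrite('pics/w3c.png',cv2.resize(cv2.imread('pics/w3.png')[200:300,150:350],None,fx=4,fy=4,interpolation=cv2.INTER_CUBIC))"
```

```text
t3.30 p [ 575.  -130.7  102.5] rot [-3.14   0.006  0.158] F [ 0.1  0.5 -0.4] M [-0.04  0.03 -0.01] w64.0 q7 0.60
-14 -32 -11 [[204. 203.]]
-14 -32 11 [[206. 235.]]
-14 32 -11 [[304. 203.]]
-14 32 11 [[303. 235.]]
0 -32 -11 [[200. 211.]]
0 -32 11 [[202. 244.]]
0 32 -11 [[308. 211.]]
0 32 11 [[306. 244.]]
5 -32 -11 [[199. 214.]]
5 -32 11 [[201. 248.]]
5 32 -11 [[310. 214.]]
5 32 11 [[307. 248.]]
15 -32 -11 [[195. 220.]]
15 -32 11 [[198. 256.]]
15 32 -11 [[313. 221.]]
15 32 11 [[310. 256.]]
[[ 536.5  -93.6  122. ]
 [ 599.3  -81.   122. ]
 [ 608.7 -128.9  122. ]
 [ 543.6 -140.7  122. ]
 [ 578.6 -139.6  122. ]]
```

View pics/w3c.png

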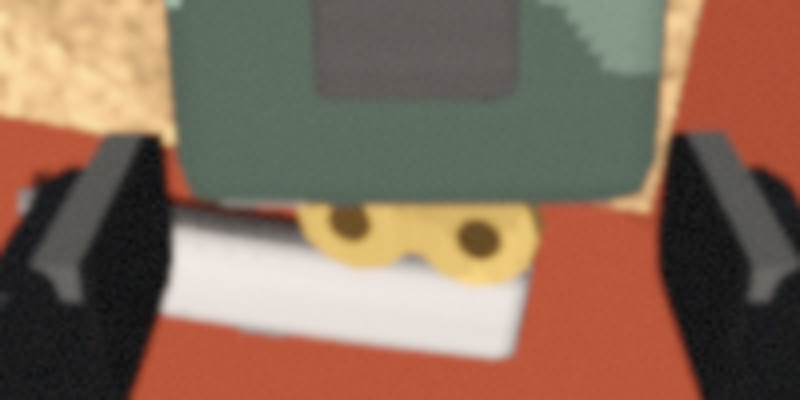

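```bash
python3 -c "
from h import *
P,im=grab('scene','s3')
cv2.imwrite('pics/s3c.png',cv2.resize(im[80:230,140:310],None,fx=4,fy=4,interpolation=cv2.INTER_CUBIC))
s=ctrl.read_state();t=s['eef_pos']
for z in (140,125,97,88): print(z,((proj(P,[t[0],t[1],z])-[140,80])*4).round(0))
"
```

```text
140 [[284. 350.]]
125 [[286. 363.]]
97 [[290. 386.]]
88 [[291. 393.]]
```

View pics/s3c.png

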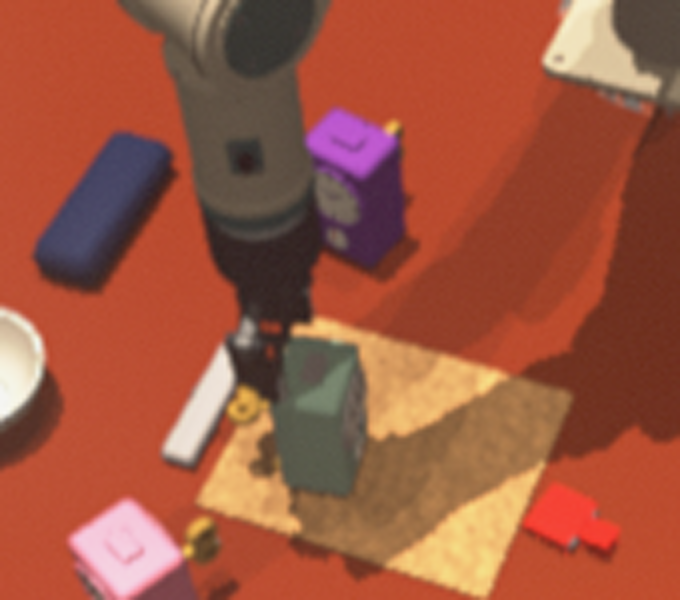

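```bash
python3 -c "
from h import *
P=dict(ctrl.camera_params('wrist'));P['fish']=True
s=st();t=s['eef_pos'];y0=s['tool_rot'][2]
R=np.array([[np.cos(y0),np.sin(y0),0],[np.sin(y0),-np.cos(y0),0],[0,0,-1]])
for row in(234,267):
  o,d=ray(P,[(191,row),(315.5,row)]);d/=np.linalg.norm(d,axis=1)[:,None]
  k=64/np.linalg.norm(d[0]-d[1]);p=o+k*d;print(k,p.round(1),((p-t)@R.T).round(1))
print('cam in tool',(o-t)@R.T)
"
```

```text
t3.35 p [ 575.  -130.7  102.4] rot [-3.14   0.006  0.158] F [ 0.8 -0.2 -0.4] M [-0.03 -0.05 -0.01] w64.1 q7 0.60
154.52059834823493 [[ 541.7 -127.8  128.9]
 [ 604.9 -117.8  128.6]] [[-32.4  -8.  -26.5]
 [ 31.6  -8.1 -26.1]]
155.69115609614303 [[ 544.2 -143.2  135.9]
 [ 607.4 -133.2  135.6]] [[-32.3   7.6 -33.5]
 [ 31.7   7.6 -33.1]]
cam in tool [   0.35464718  -71.6651299  -163.43219202]
```

```bash
python3 -c "
from h import *
P,im=grab('scene','s4');Pt,it=grab('top','t4')
s=ctrl.read_state();t=s['eef_pos'];y0=s['tool_rot'][2]
R=np.array([[np.cos(y0),np.sin(y0),0],[np.sin(y0),-np.cos(y0),0],[0,0,-1]])
im=cv2.resize(im[130:210,190:250],None,fx=7,fy=7,interpolation=cv2.INTER_CUBIC)
it=cv2.resize(it[150:230,270:330],None,fx=7,fy=7,interpolation=cv2.INTER_CUBIC)
for a in(-32,32):
  for dz,col in((-26,(0,0,255)),(0,(255,0,255)),(14,(255,255,0))):
    p=t+R.T@[a,0,dz]
    q=(proj(P,p)[0]-[190,130])*7;cv2.circle(im,(int(q[0]),int(q[1])),3,col,-1)
    q=(proj(Pt,p)[0]-[270,150])*7;cv2.circle(it,(int(q[0]),int(q[1])),3,col,-1)
cv2.imwrite('pics/s4c.png',np.hstack([im,it])[:560,:800])
"
```

```text
(no output)
```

View pics/s4c.png

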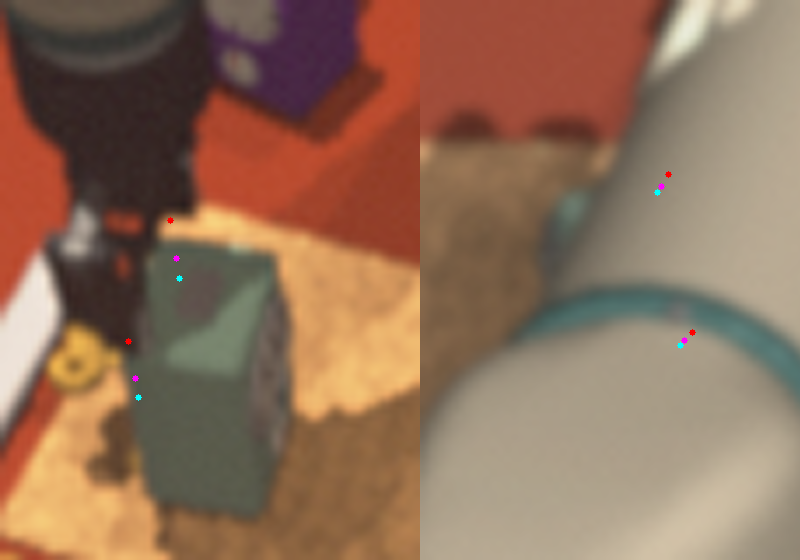

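The clock was not touched (fingers closed past 68 mm): both the wrist picture (pads at (191,234)/(315,234), 64 mm apart → ~155 mm range) and the scene view put the fingertips roughly 25–30 mm higher than the stated offset. I open, go lower and check with the scene view.

Emit:
send_rows(commands=[[85,0,0,0,0],[85,0,0,0,0],[85,0,0,10,0],[85,0,0,24,0],[85,0,0,24,0]])

```text
clock: 3.95
eef_pos: [572.9, -130.0, 75.9]
tool_rot: [-3.138, 0.01, 0.158]
force: [-0.0, 1.2, -0.3]
width: 84.9
```

```bash
python3 -c "
from h import *
st()
P,im=grab('scene','s5');Pw,iw=grab('wrist','w5')
im=cv2.resize(im[130:210,190:250],None,fx=7,fy=7,interpolation=cv2.INTER_CUBIC)
iw=cv2.resize(iw[100:300,130:360],(380,330))
o=np.zeros((560,800,3),np.uint8);o[:,:420]=im;o[:330,420:]=iw;cv2.imwrite('pics/s5c.png',o)
"
```

```text
t3.95 p [ 572.9 -130.    75.9] rot [-3.138  0.01   0.158] F [-0.   1.2 -0.3] M [-0.02 -0.04  0.02] w84.9 q7 0.61
```

View pics/s5c.png

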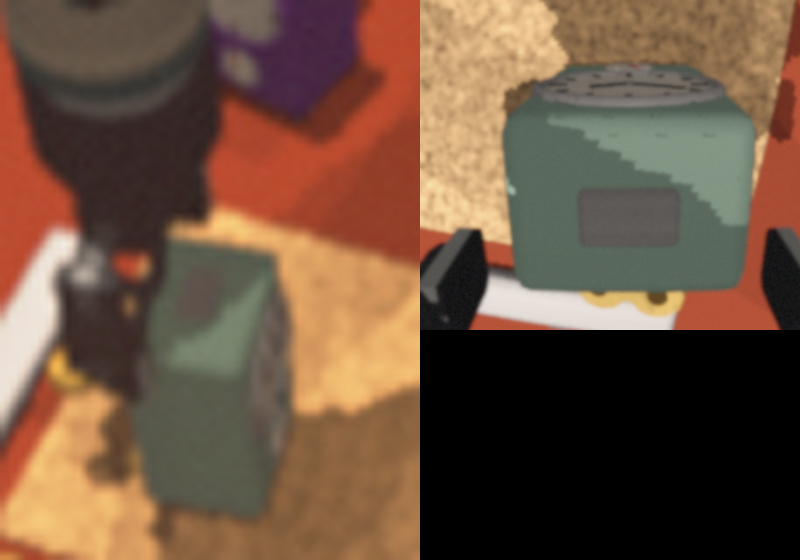

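```bash
python3 -c "
from h import *
P=dict(ctrl.camera_params('wrist'));P['fish']=True;S=dict(ctrl.camera_params('scene'))
s=st();t=s['eef_pos'];y0=s['tool_rot'][2]
R=np.array([[np.cos(y0),np.sin(y0),0],[np.sin(y0),-np.cos(y0),0],[0,0,-1]])
o1,d1=ray(P,(338.8,242));o2,d2=ray(S,(208.6,186.4))
A=np.c_[d1[0],-d2[0]];k,*_=np.linalg.lstsq(A,o2-o1,rcond=None);a=o1+k[0]*d1[0];b=o2+k[1]*d2[0]
print(a,b,(R@(a-t)).round(1),(R@(b-t)).round(1))
for z in (-40,-30,-20,-10,0,10): print(z,[ (R@((o1+d1[0]*((t[2]-z-o1[2])/d1[0][2]))-t)).round(1)])
im=cv2.imread('pics/s5.png');cv2.imwrite('pics/s5d.png',cv2.resize(im[140:200,190:240],None,fx=12,fy=10,interpolation=cv2.INTER_CUBIC))
iw=cv2.imread('pics/w5.png');cv2.imwrite('pics/w5d.png',cv2.resize(iw[200:384,0:512],None,fx=1.5,fy=3,interpolation=cv2.INTER_CUBIC))
"
```

```text
t4.05 p [ 574.1 -130.5   77.4] rot [-3.139  0.008  0.157] F [-0.2  0.3 -0.4] M [0.   0.01 0.01] w85.1 q7 0.61
[ 617.30281327 -119.89784584  104.8834534 ] [ 617.18396158 -122.60882988  106.03446977] [ 44.3  -3.7 -27.5] [ 43.8  -1.1 -28.6]
-40 [array([ 40.3, -10. , -40. ])]
-30 [array([ 43.5,  -5. , -30. ])]
-20 [array([ 46.7,  -0. , -20. ])]
-10 [array([ 49.9,   5. , -10. ])]
0 [array([53.1,  9.9,  0. ])]
10 [array([56.3, 14.9, 10. ])]
```

View pics/s5d.png

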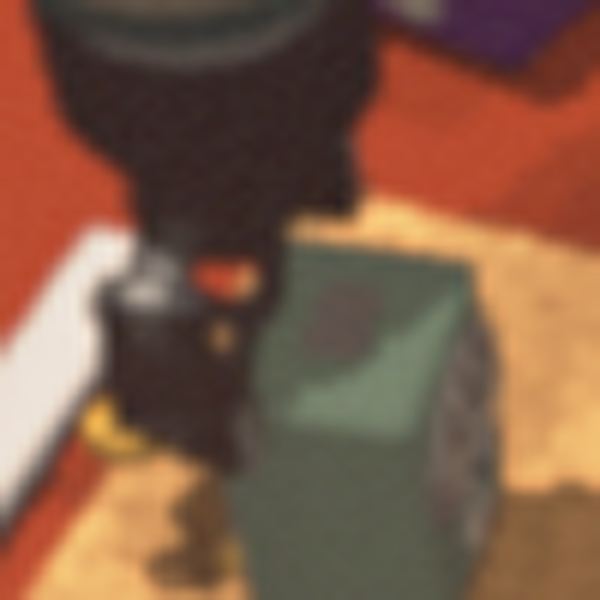

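View pics/w5d.png

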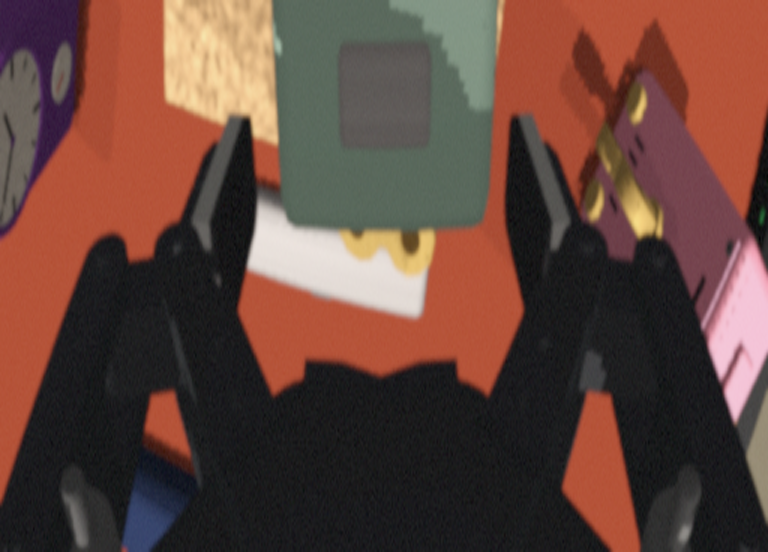

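The close view shows the fingertips (wrist rows ~240) at world z ≈105 beside the clock's back upper edge, about 28 mm above where the reported TCP suggests. Going 14 mm lower and 5 mm toward the dial, then closing.

Emit:
send_rows(commands=[[85,0,-5,12,0],[85,0,-5,14,0],[74,0,-5,14,0],[70,0,-5,14,0],[68,0,-5,14,0]])

```text
clock: 4.55
eef_pos: [574.1, -125.7, 63.8]
tool_rot: [-3.14, 0.006, 0.158]
force: [1.8, -0.3, -1.5]
width: 68.1
```

Emit:
send_rows(commands=[[67,0,0,0,0],[66,0,0,0,0],[66,0,0,0,0]])

```text
clock: 4.85
eef_pos: [574.2, -125.7, 64.2]
tool_rot: [-3.14, 0.006, 0.157]
force: [0.1, 0.1, 2.2]
width: 67.2
```

```bash
python3 -c "
from h import *
st()
P,im=grab('scene','s6');Pw,iw=grab('wrist','w6')
im=cv2.resize(im[140:200,190:240],None,fx=8,fy=8,interpolation=cv2.INTER_CUBIC)
iw=cv2.resize(iw[100:300,130:360],(400,350))
o=np.zeros((480,800,3),np.uint8);o[:,:400]=im;o[:350,400:]=iw;cv2.imwrite('pics/s6c.png',o)
"
```

```text
t4.85 p [ 574.2 -125.7   64.2] rot [-3.14   0.006  0.157] F [0.1 0.1 2.2] M [0.05 0.02 0.05] w67.2 q7 0.61
```

View pics/s6c.png

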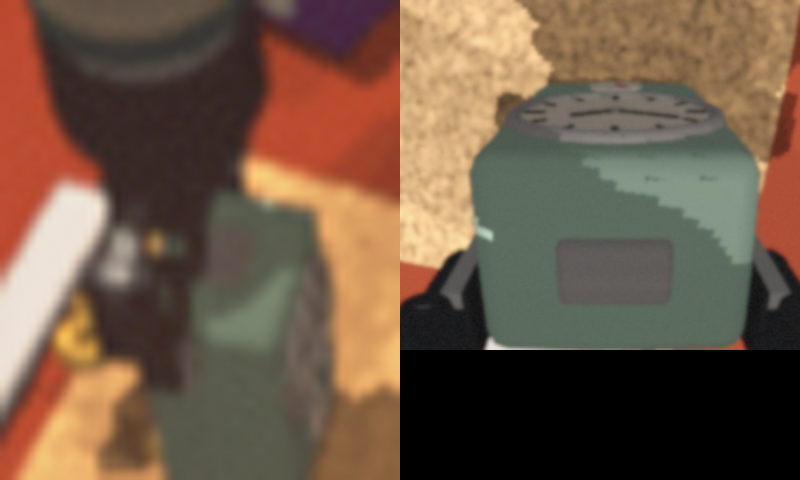

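The clock is now between the pads (it hides the fingertips), tips about 34 mm below its top, near its back edge. Start tipping it about its lower dial edge.

Emit:
send_rows(commands=[[66,0,-4,-1,0],[66,0,-9,-2,0],[66,0,-13,-3,0],[66,0,-18,-5,0],[66,0,-18,-5,0]])

```text
clock: 5.45
eef_pos: [571.2, -106.4, 69.0]
tool_rot: [-3.139, 0.006, 0.159]
force: [0.9, 0.2, -8.0]
width: 67.2
```

```bash
cat >> h.py <<'E'
def look(f):
    st()
    P,im=grab('scene',f+'s');Pw,iw=grab('wrist',f+'w')
    im=cv2.resize(im[135:215,185:255],None,fx=5,fy=5,interpolation=cv2.INTER_CUBIC)
    iw=cv2.resize(iw[20:340,60:460],(440,352))
    o=np.zeros((400,790,3),np.uint8);o[:,:350]=im;o[:352,350:]=iw;cv2.imwrite(f'pics/{f}c.png',o)
E
python3 -c "
from h import *
look('a1')"
```

```text
t5.45 p [ 571.2 -106.4   69. ] rot [-3.139  0.006  0.159] F [ 0.9  0.2 -8. ] M [-0.03 -0.08  0.03] w67.2 q7 0.59
```

View pics/a1c.png

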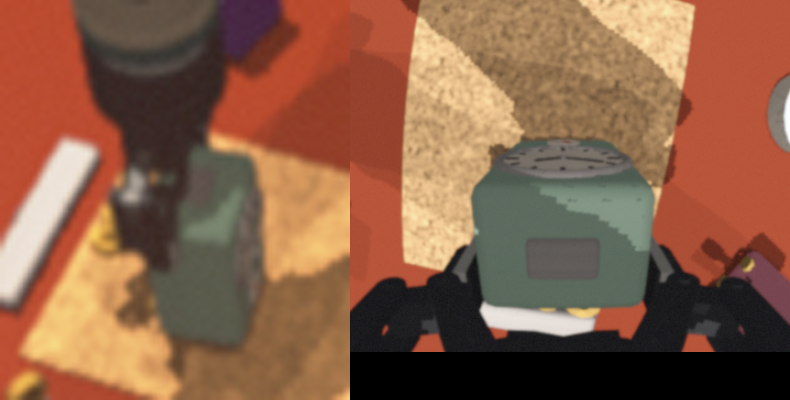

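Emit:
send_rows(commands=[[66,0,10,0,0],[66,0,22,0,0],[66,0,24,3,0],[66,0,24,5,0],[66,0,24,5,0]])

```text
clock: 6.05
eef_pos: [575.2, -132.8, 64.3]
tool_rot: [-3.141, 0.006, 0.157]
force: [-1.2, -2.1, 1.7]
width: 67.2
```

```bash
python3 -c "
from h import *
st()"
```

```text
t6.05 p [ 575.2 -132.8   64.3] rot [-3.141  0.006  0.157] F [-1.2 -2.1  1.7] M [-0.75 -0.02 -0.01] w67.2 q7 0.62
```

Emit:
send_rows(commands=[[66,0,0,1.5,0],[66,0,-3,1.5,0],[66,0,-6,1.5,0]])

```text
clock: 6.35
eef_pos: [575.2, -130.3, 64.6]
tool_rot: [3.137, 0.003, 0.156]
force: [-2.5, -9.0, 8.3]
width: 67.3
```

```bash
python3 -c "
from h import *
look('a2')"
```

```text
t6.35 p [ 575.2 -130.3   64.6] rot [3.137e+00 3.000e-03 1.560e-01] F [-2.5 -9.   8.3] M [-2.27  1.34  0.24] w67.3 q7 0.62
```

View pics/a2c.png

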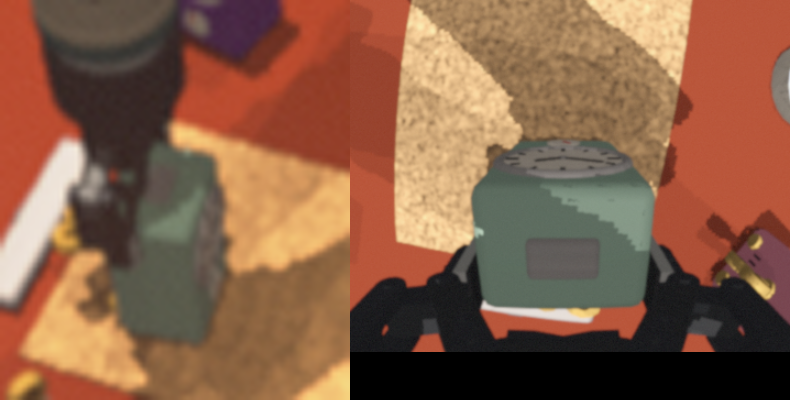

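Emit:
send_rows(commands=[[66.5,0,-7,0,0],[66.5,0,-10,0,0],[66.5,0,-14,-1,0]])

```text
clock: 6.75
eef_pos: [572.8, -113.9, 65.0]
tool_rot: [3.14, 0.004, 0.158]
force: [-0.8, -0.5, -7.6]
width: 66.8
```

```bash
python3 -c "
from h import *
look('a3')"
```

```text
t6.75 p [ 572.8 -113.9   65. ] rot [3.14  0.004 0.158] F [-0.8 -0.5 -7.6] M [-0.12 -0.    0.05] w66.8 q7 0.60
```

View pics/a3c.png

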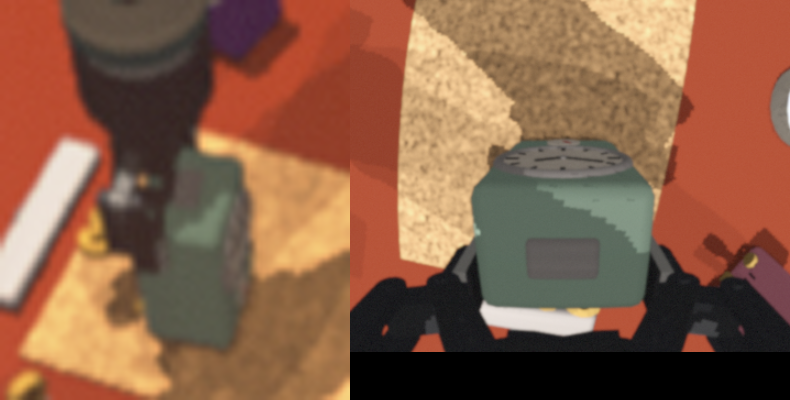

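Emit:
send_rows(commands=[[66.8,0,0,-3,0],[66.8,0,0,-3,0],[67,0,0,-3,0],[67,0,0,-3,0]])

```text
clock: 7.25
eef_pos: [572.6, -113.2, 67.8]
tool_rot: [3.141, 0.004, 0.158]
force: [-0.6, 0.2, -8.0]
width: 67.4
```

Emit:
send_rows(commands=[[67.2,0,0,0,0],[67.2,0,0,0,0]])

```text
clock: 7.45
eef_pos: [572.5, -113.3, 67.8]
tool_rot: [3.141, 0.004, 0.158]
force: [0.3, 0.0, -7.6]
width: 67.3
```

Emit:
send_rows(commands=[[67.4,0,0,0,0],[67.4,0,0,0,0]])

```text
clock: 7.65
eef_pos: [572.5, -113.4, 67.7]
tool_rot: [3.141, 0.005, 0.158]
force: [-0.9, 0.8, -7.9]
width: 67.9
```

Emit:
send_rows(commands=[[67.6,0,0,0,0],[67.6,0,0,0,0]])

```text
clock: 7.85
eef_pos: [572.5, -113.4, 67.7]
tool_rot: [3.141, 0.005, 0.158]
force: [0.3, 0.2, -8.6]
width: 67.8
```

Emit:
send_rows(commands=[[67.8,0,0,0,0],[67.8,0,0,0,0]])

```text
clock: 8.05
eef_pos: [572.5, -113.4, 67.7]
tool_rot: [3.141, 0.005, 0.158]
force: [0.6, 0.4, -7.9]
width: 67.6
```

```bash
python3 -c "
from h import *
look('a4')"
```

```text
t8.05 p [ 572.5 -113.4   67.7] rot [3.141 0.005 0.158] F [ 0.6  0.4 -7.9] M [-0.14 -0.01 -0.  ] w67.6 q7 0.60
```

View pics/a4c.png

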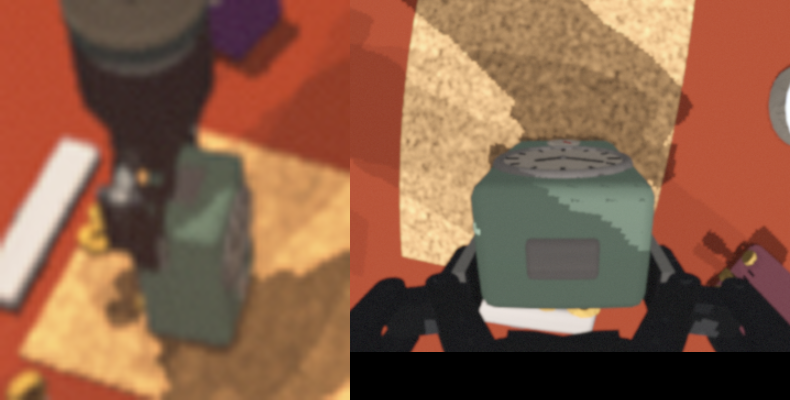

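Emit:
send_rows(commands=[[68,0,0,0,0],[68,0,0,0,0]])

```text
clock: 8.35
eef_pos: [572.5, -113.9, 68.3]
tool_rot: [3.14, 0.004, 0.158]
force: [-1.5, -0.5, -1.5]
width: 67.7
```

Emit:
send_rows(commands=[[68.2,0,0,0,0],[68.2,0,0,0,0]])

```text
clock: 8.55
eef_pos: [572.5, -114.0, 68.8]
tool_rot: [3.14, 0.004, 0.158]
force: [-2.4, -0.4, -0.3]
width: 68.3
```

Emit:
send_rows(commands=[[68.3,0,0,0,0],[68.3,0,0,0,0]])

```text
clock: 8.75
eef_pos: [572.5, -114.1, 69.1]
tool_rot: [3.14, 0.004, 0.157]
force: [-2.4, 0.4, 0.4]
width: 68.4
```

```bash
python3 -c "
from h import *
look('a5')"
```

```text
t8.75 p [ 572.5 -114.1   69.1] rot [3.14  0.004 0.157] F [-2.4  0.4  0.4] M [-0.07  0.35  0.1 ] w68.4 q7 0.60
```

View pics/a5c.png

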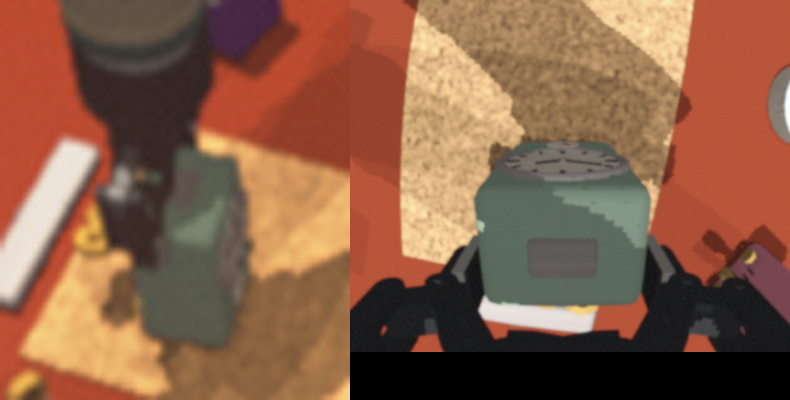

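Emit:
send_rows(commands=[[67.6,0,0,0,0],[67.6,0,0,0,0],[67.6,0,-3,-1,0],[67.6,0,-6,-2,0],[67.6,0,-9,-3,0]])

```text
clock: 9.35
eef_pos: [570.8, -104.2, 71.3]
tool_rot: [3.141, 0.005, 0.158]
force: [0.7, -0.4, -7.1]
width: 67.8
```

```bash
python3 -c "
from h import *
look('a6')"
```

```text
t9.35 p [ 570.8 -104.2   71.3] rot [3.141 0.005 0.158] F [ 0.7 -0.4 -7.1] M [-0.06 -0.03  0.02] w67.8 q7 0.58
```

View pics/a6c.png

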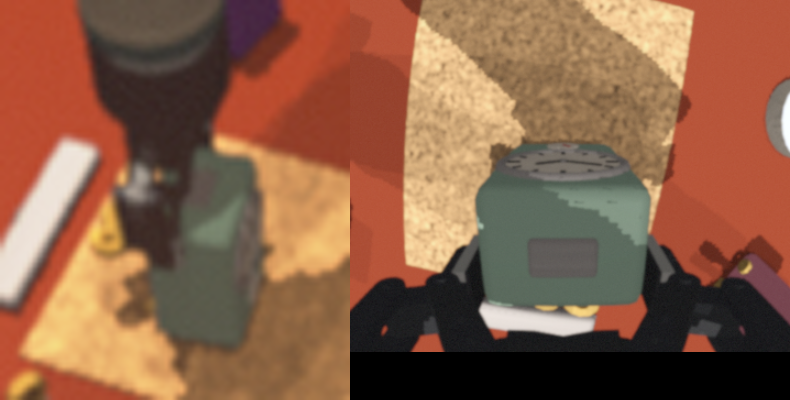

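Emit:
send_rows(commands=[[67.4,0,10,0,0],[67.4,0,25,0,0],[67.4,0,32,0,0],[67.4,0,32,1.5,0],[67.4,0,32,3,0]])

```text
clock: 9.95
eef_pos: [576.1, -138.0, 69.6]
tool_rot: [3.139, 0.004, 0.157]
force: [-3.9, -4.6, 10.1]
width: 67.6
```

Emit:
send_rows(commands=[[68.2,0,0,0,0],[70,0,0,0,0],[80,0,0,0,0],[80,0,3,-12,0],[80,0,3,-20,0]])

```text
clock: 10.45
eef_pos: [577.6, -141.2, 90.9]
tool_rot: [3.138, 0.002, 0.157]
force: [-0.4, -0.1, 0.2]
width: 79.5
```

```bash
python3 -c "
from h import *
look('a7')"
```

```text
t10.45 p [ 577.6 -141.2   90.9] rot [3.138e+00 2.000e-03 1.570e-01] F [-0.4 -0.1  0.2] M [-0.06  0.02 -0.  ] w79.5 q7 0.62
```

View pics/a7c.png

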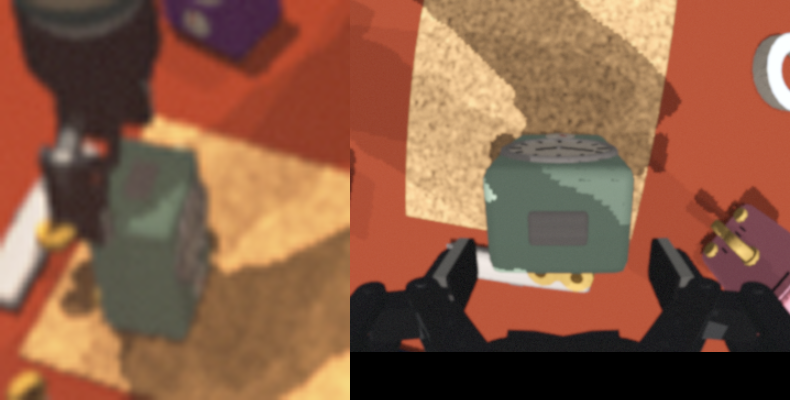

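```bash
python3 -c "
from h import *
P=dict(ctrl.camera_params('wrist'));P['fish']=True
s=st();t=s['eef_pos'];y0=s['tool_rot'][2]
R=np.array([[np.cos(y0),np.sin(y0),0],[np.sin(y0),-np.cos(y0),0],[0,0,-1]])
iw=cv2.imread('pics/a7w.png');cv2.imwrite('pics/a7d.png',cv2.resize(iw[120:300,130:370],None,fx=3,fy=3,interpolation=cv2.INTER_CUBIC))
for px in [(187,264),(314.5,267),(250,266)]:
  w=plane(P,px,122)[0];print(w.round(1),(R@(w-t)).round(1))
"
```

```text
t10.55 p [ 578.2 -141.2   91.5] rot [3.138 0.    0.157] F [ 0.8 -0.1  0. ] M [ 0.03  0.02 -0.02] w80.2 q7 0.62
[ 544.6 -154.   122. ] [-35.2   7.4 -30.5]
[ 610.9 -145.3  122. ] [ 31.6   9.1 -30.5]
[ 577.3 -149.3  122. ] [ -2.2   7.9 -30.5]
```

View pics/a7d.png

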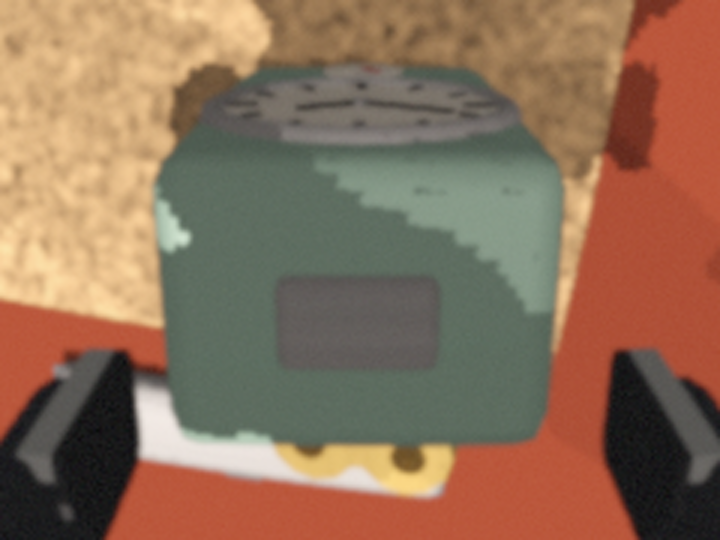

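Emit:
send_rows(commands=[[72,0,0,4,0],[69,0,0,4,0],[67.4,0,0,4,0],[67,0,0,4,0],[67,0,0,4,0]])

```text
clock: 11.05
eef_pos: [576.6, -141.3, 87.2]
tool_rot: [3.138, 0.003, 0.157]
force: [-4.8, -0.4, 4.6]
width: 67.5
```

```bash
python3 -c "
from h import *
look('a8')"
```

```text
t11.05 p [ 576.6 -141.3   87.2] rot [3.138e+00 3.000e-03 1.570e-01] F [-4.8 -0.4  4.6] M [-0.11  1.36 -0.  ] w67.5 q7 0.62
```

View pics/a8c.png

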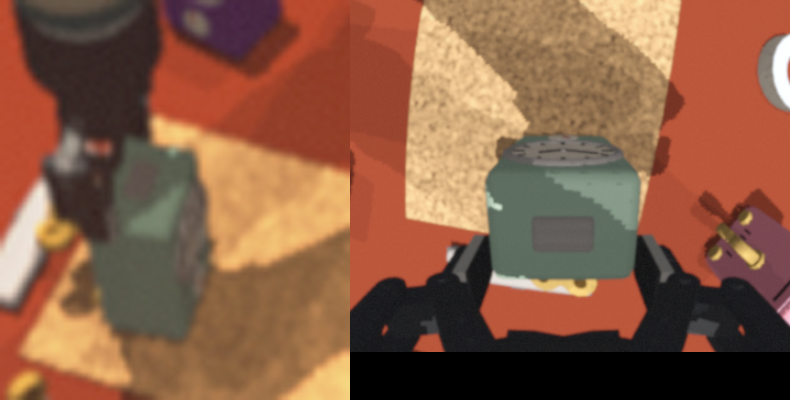

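Emit:
send_rows(commands=[[67,1,0,-1,0],[67,1,0,-3,0],[67,1,0,-6,0],[67,1,0,-6,0]])

```text
clock: 11.55
eef_pos: [578.3, -140.9, 93.1]
tool_rot: [3.138, 0.002, 0.157]
force: [0.7, -0.6, -7.7]
width: 67.4
```

```bash
python3 -c "
from h import *
look('a9')"
```

```text
t11.55 p [ 578.3 -140.9   93.1] rot [3.138e+00 2.000e-03 1.570e-01] F [ 0.7 -0.6 -7.7] M [-0.17 -0.07 -0.04] w67.4 q7 0.62
```

View pics/a9c.png

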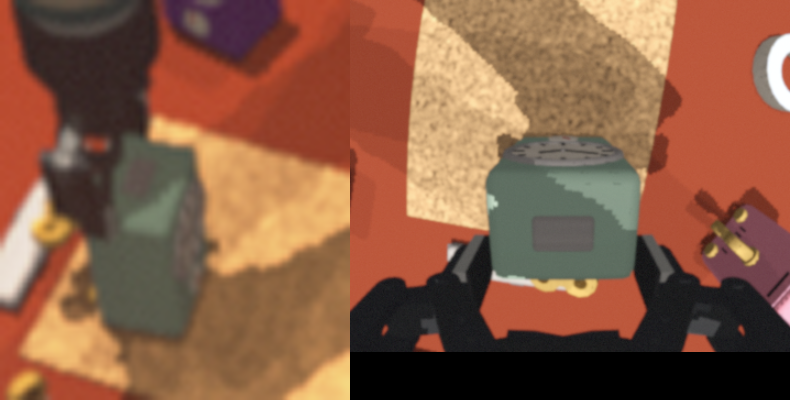

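Emit:
send_rows(commands=[[67.4,0,0,1,0],[67.4,0,0,1,0],[67.6,0,0,1,0],[67.6,0,0,1,0]])

```text
clock: 12.05
eef_pos: [577.9, -140.9, 92.0]
tool_rot: [3.138, 0.003, 0.157]
force: [-0.0, 0.4, -8.6]
width: 67.5
```

Emit:
send_rows(commands=[[67.8,0,0,0,0],[67.8,0,0,0,0]])

```text
clock: 12.25
eef_pos: [578.0, -140.9, 92.1]
tool_rot: [3.138, 0.003, 0.157]
force: [0.5, 0.2, -6.7]
width: 67.8
```

```bash
python3 -c "
from h import *
look('b1')"
```

```text
t12.25 p [ 578.  -140.9   92.1] rot [3.138e+00 3.000e-03 1.570e-01] F [ 0.5  0.2 -6.7] M [0.09 0.04 0.  ] w67.8 q7 0.62
```

View pics/b1c.png

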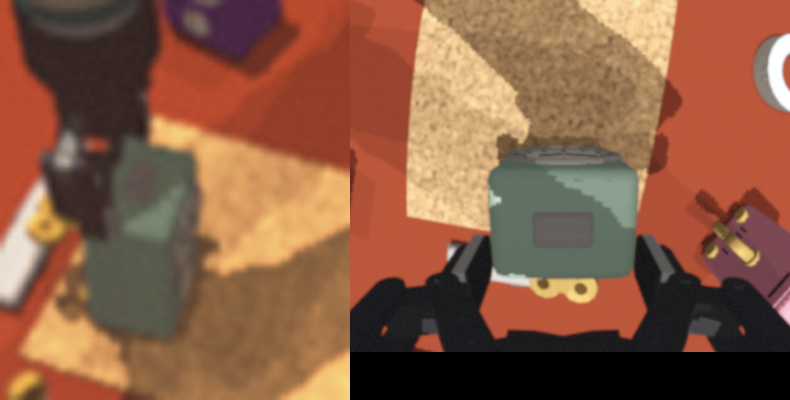

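It pivots now: the dial is foreshortened and the base swung back. Lift slightly so it can swing on.

Emit:
send_rows(commands=[[67.7,0,0,-3,0],[67.8,0,0,-4,0],[67.8,0,0,-4,0],[67.8,0,0,-4,0]])

```text
clock: 12.75
eef_pos: [578.3, -141.4, 96.6]
tool_rot: [3.138, 0.002, 0.157]
force: [-0.4, -0.6, -3.1]
width: 67.5
```

```bash
python3 -c "
from h import *
look('b2')"
```

```text
t12.75 p [ 578.3 -141.4   96.6] rot [3.138e+00 2.000e-03 1.570e-01] F [-0.4 -0.6 -3.1] M [-0.09  0.13  0.07] w67.5 q7 0.62
```

View pics/b2c.png

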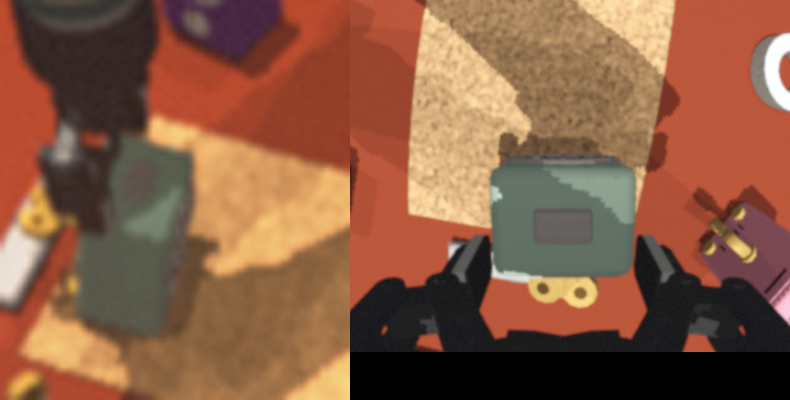

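Emit:
send_rows(commands=[[67.7,0,-2,-2,0],[67.7,0,-4,-4,0],[67.8,0,-4,-5,0],[67.8,0,-4,-5,0]])

```text
clock: 13.25
eef_pos: [578.9, -137.5, 102.6]
tool_rot: [3.137, -0.001, 0.157]
force: [-0.2, -0.2, 0.4]
width: 67.6
```

```bash
python3 -c "
from h import *
look('b3')"
```

```text
t13.25 p [ 578.9 -137.5  102.6] rot [ 3.137e+00 -1.000e-03  1.570e-01] F [-0.2 -0.2  0.4] M [-0.03 -0.   -0.01] w67.6 q7 0.61
```

View pics/b3c.png

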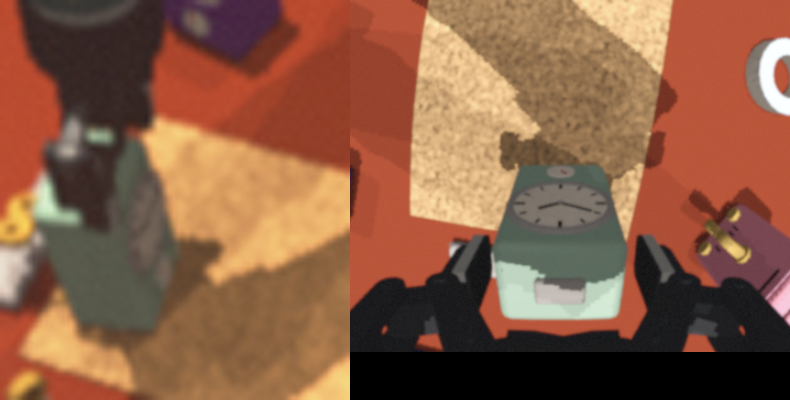

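```bash
python3 -c "
from h import *
iw=cv2.imread('pics/b3w.png');cv2.imwrite('pics/b3d.png',cv2.resize(iw[150:350,150:360],None,fx=3.6,fy=3,interpolation=cv2.INTER_CUBIC))
iw=cv2.imread('pics/b3s.png');cv2.imwrite('pics/b3e.png',cv2.resize(iw[140:210,180:240],None,fx=10,fy=8,interpolation=cv2.INTER_CUBIC))
"
```

```text
(no output)
```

View pics/b3d.png

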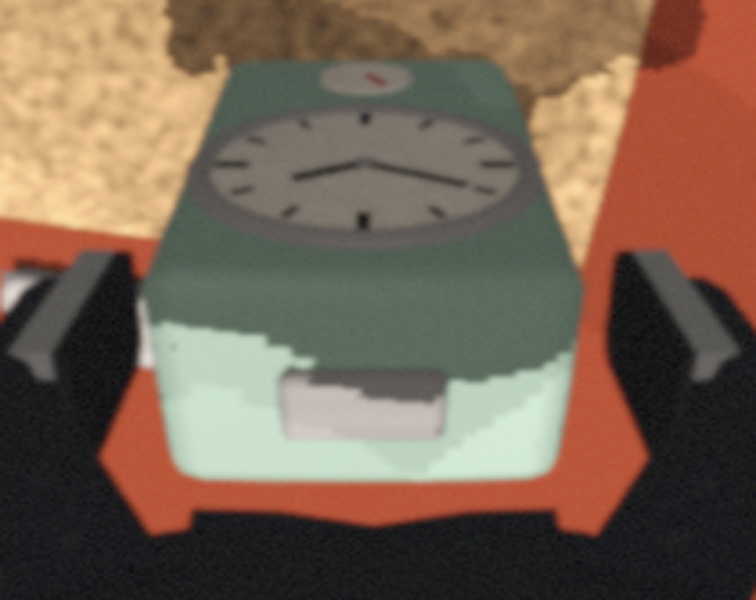

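View pics/b3e.png

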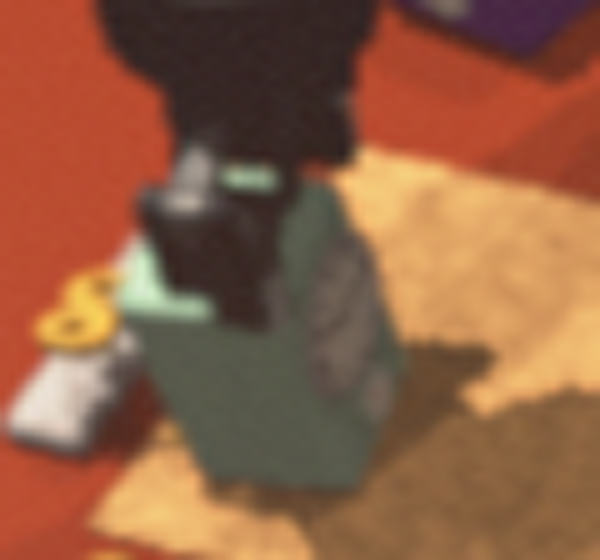

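The clock slipped out and leans backwards between the pads; grab it at once without moving.

Emit:
send_rows(commands=[[62,0,0,1,0]])

```text
clock: 13.45
eef_pos: [579.0, -137.6, 101.7]
tool_rot: [3.137, -0.001, 0.157]
force: [-0.1, 0.1, 0.4]
width: 62.1
```

```bash
python3 -c "
from h import *
look('b4')"
```

```text
t13.45 p [ 579.  -137.6  101.7] rot [ 3.137e+00 -1.000e-03  1.570e-01] F [-0.1  0.1  0.4] M [-0.02  0.02  0.04] w62.1 q7 0.61
```

View pics/b4c.png

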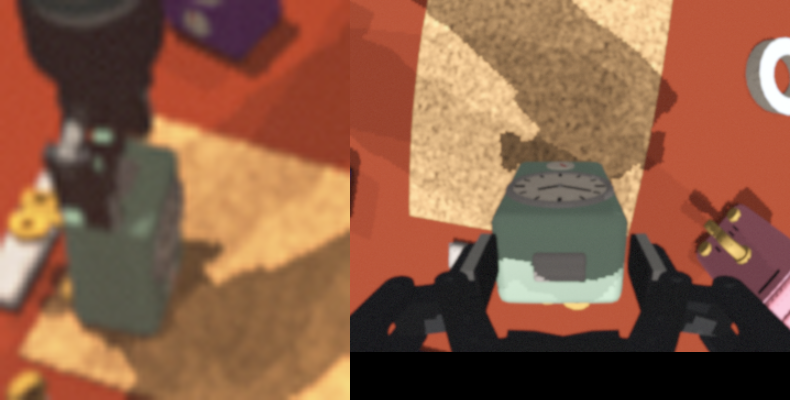

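It was only rocking and is returning upright by itself. Raise clear and let it settle.

Emit:
send_rows(commands=[[62,0,0,-15,0],[62,0,0,-20,0],[75,0,0,-20,0],[85,0,0,-20,0],[85,0,0,-20,0]])

```text
clock: 14.05
eef_pos: [578.4, -137.4, 120.9]
tool_rot: [3.137, 0.0, 0.157]
force: [0.5, 0.2, 0.2]
width: 84.9
```

```bash
python3 -c "
from h import *
look('b5')"
```

```text
t14.05 p [ 578.4 -137.4  120.9] rot [3.137 0.    0.157] F [0.5 0.2 0.2] M [ 0.01  0.02 -0.03] w84.9 q7 0.60
```

View pics/b5c.png

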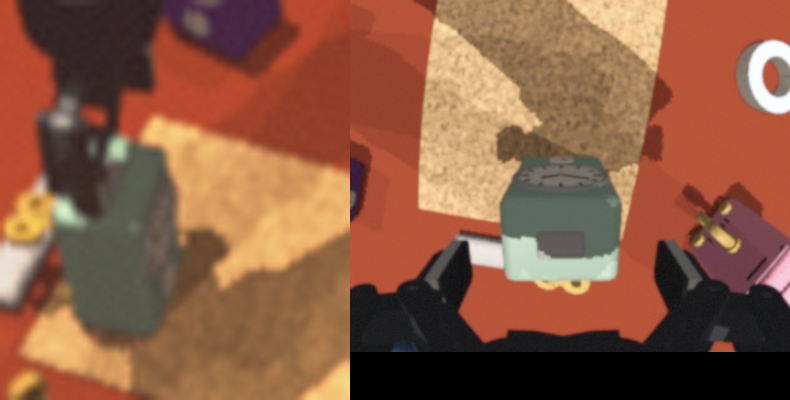

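Emit:
send_rows(commands=[[85,0,0,0,0],[85,0,0,0,0],[85,0,0,0,0]])

```text
clock: 14.45
eef_pos: [578.4, -137.4, 120.8]
tool_rot: [3.137, 0.001, 0.157]
force: [0.9, 0.3, 0.2]
width: 84.7
```

```bash
python3 -c "
from h import *
look('b6')
P=dict(ctrl.camera_params('wrist'));P['fish']=True
iw=cv2.imread('pics/b6w.png');cv2.imwrite('pics/b6d.png',cv2.resize(iw[120:300,130:370],None,fx=3,fy=3,interpolation=cv2.INTER_CUBIC))
"
```

```text
t14.45 p [ 578.4 -137.4  120.8] rot [3.137e+00 1.000e-03 1.570e-01] F [0.9 0.3 0.2] M [-0.02  0.01 -0.02] w84.7 q7 0.60
```

View pics/b6c.png

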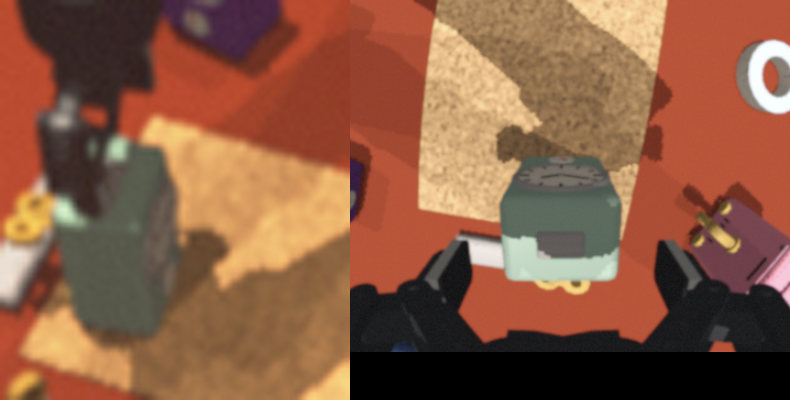

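View pics/b6d.png

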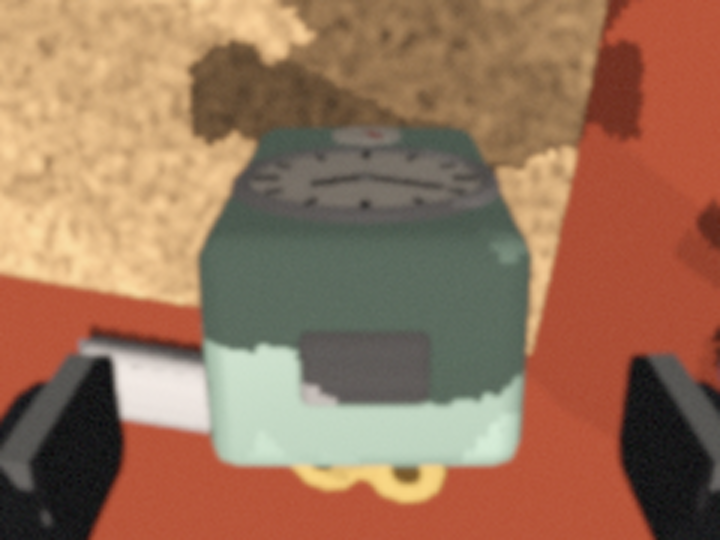

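```bash
python3 -c "
from h import *
P=dict(ctrl.camera_params('wrist'));P['fish']=True
s=st();t=s['eef_pos'];y0=s['tool_rot'][2]
R=np.array([[np.cos(y0),np.sin(y0),0],[np.sin(y0),-np.cos(y0),0],[0,0,-1]])
w=plane(P,[(198.3,203),(305.7,201.7),(303.3,274.3),(203.3,275)],122)
print(w.round(1),w.mean(0).round(1),((w-t)@R.T).round(1))
print('bottom front edge',plane(P,[(220,164),(285,163)],4).round(1))
print(plane(P,[(272,281)],66))
"
```

```text
t14.55 p [ 578.4 -137.4  120.9] rot [3.137 0.    0.157] F [-0.6 -0.2 -0.1] M [ 0.04 -0.    0.01] w84.8 q7 0.60
[[ 543.7 -126.3  122. ]
 [ 605.4 -115.8  122. ]
 [ 615.  -164.7  122. ]
 [ 551.2 -175.3  122. ]] [ 578.8 -145.5  122. ] [[-32.5 -16.4  -1.1]
 [ 30.  -17.2  -1.1]
 [ 31.9  32.6  -1.1]
 [-32.8  33.2  -1.1]]
bottom front edge [[ 543.9 -127.5    4. ]
 [ 605.6 -116.8    4. ]]
[[ 605.91210479 -209.40365808   66.        ]]
```

The clock stands upright and at rest again, further back (centre ≈(579,−145), still on the mat). Regrip at the top-back corner as before.

Emit:
send_rows(commands=[[80,0,25,0,0],[80,0,25,15,0],[80,0,25,34,0],[75,0,25,34,0],[70,0,25,34,0]])

```text
clock: 15.05
eef_pos: [582.2, -162.2, 87.0]
tool_rot: [3.138, 0.001, 0.157]
force: [-1.0, -0.2, 0.3]
width: 69.9
```

```bash
python3 -c "
from h import *
look('b7')"
```

```text
t15.05 p [ 582.2 -162.2   87. ] rot [3.138e+00 1.000e-03 1.570e-01] F [-1.  -0.2  0.3] M [ 0.01  0.25 -0.01] w69.9 q7 0.65
```

View pics/b7c.png

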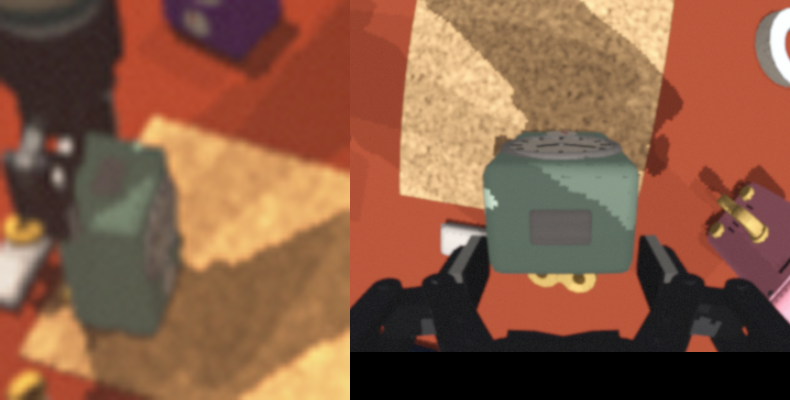

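Emit:
send_rows(commands=[[69,0,-2,0.5,0],[67.4,0,-2,0.5,0],[67.2,0,-2,0.5,0],[67.2,0,-2,-4,0],[67.2,0,-2,-7,0]])

```text
clock: 15.65
eef_pos: [581.8, -159.2, 94.0]
tool_rot: [3.138, 0.001, 0.158]
force: [0.2, -0.4, -7.9]
width: 67.4
```

Emit:
send_rows(commands=[[67.6,0,0,0,0],[67.8,0,0,0,0],[67.8,0,0,0,0]])

```text
clock: 15.95
eef_pos: [581.7, -158.9, 93.7]
tool_rot: [3.139, 0.002, 0.158]
force: [0.1, -0.1, -6.4]
width: 67.6
```

```bash
python3 -c "
from h import *
look('b8')"
```

```text
t15.95 p [ 581.7 -158.9   93.7] rot [3.139e+00 2.000e-03 1.580e-01] F [ 0.1 -0.1 -6.4] M [0.02 0.13 0.01] w67.6 q7 0.64
```

View pics/b8c.png

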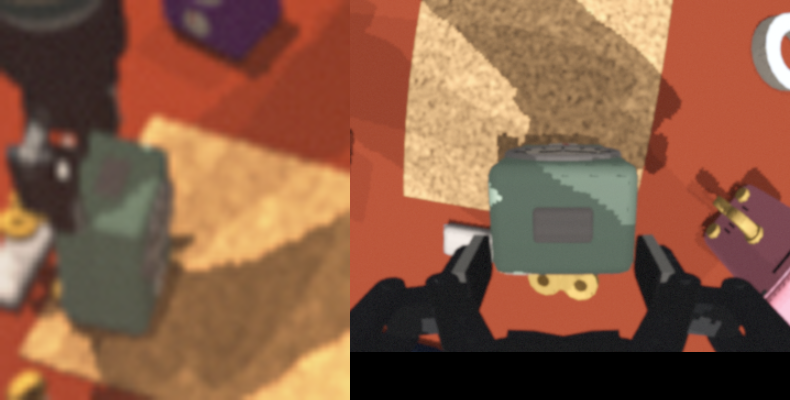

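Emit:
send_rows(commands=[[67.2,0,0,0,0],[67.2,0,0,-2,0],[67.2,0,0,-5,0],[67.6,0,0,-5,0]])

```text
clock: 16.45
eef_pos: [582.1, -159.2, 99.3]
tool_rot: [3.138, 0.001, 0.158]
force: [0.9, 0.2, -6.0]
width: 67.5
```

Emit:
send_rows(commands=[[67.8,0,0,0,0],[67.8,0,0,0,0]])

```text
clock: 16.65
eef_pos: [582.8, -159.9, 100.2]
tool_rot: [3.137, -0.001, 0.157]
force: [0.2, -1.1, -0.1]
width: 67.7
```

```bash
python3 -c "
from h import *
look('b9')"
```

```text
t16.65 p [ 582.8 -159.9  100.2] rot [ 3.137e+00 -1.000e-03  1.570e-01] F [ 0.2 -1.1 -0.1] M [-0.02  0.    0.02] w67.7 q7 0.64
```

View pics/b9c.png

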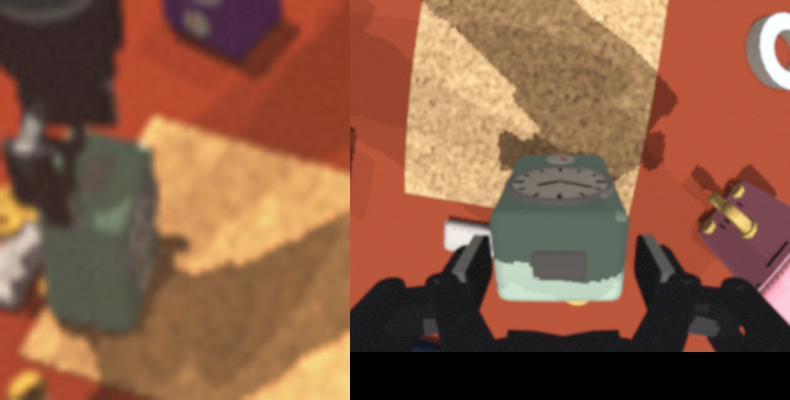

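Slipped out again at 67.8 mm; raise clear and let it settle.

Emit:
send_rows(commands=[[68,0,0,-15,0],[68,0,0,-22,0],[80,0,0,-22,0],[85,0,0,-22,0],[85,0,0,-22,0]])

```text
clock: 17.25
eef_pos: [582.9, -159.3, 121.9]
tool_rot: [3.138, -0.001, 0.157]
force: [-0.8, -0.3, -0.1]
width: 85.0
```

```bash
python3 -c "
from h import *
look('c1')
iw=cv2.imread('pics/c1w.png');cv2.imwrite('pics/c1d.png',cv2.resize(iw[120:300,130:370],None,fx=3,fy=3,interpolation=cv2.INTER_CUBIC))"
```

```text
t17.25 p [ 582.9 -159.3  121.9] rot [ 3.138e+00 -1.000e-03  1.570e-01] F [-0.8 -0.3 -0.1] M [-0.01  0.   -0.02] w85.0 q7 0.63
```

View pics/c1d.png

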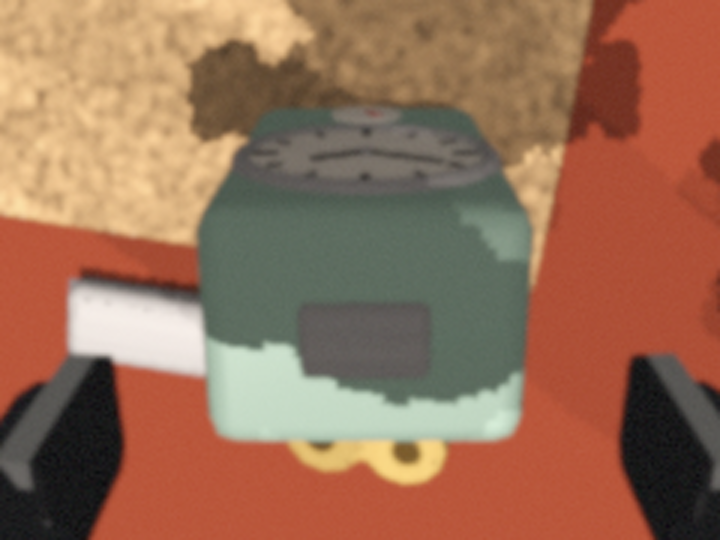

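```bash
python3 -c "
from h import *
P=dict(ctrl.camera_params('wrist'));P['fish']=True
s=st();t=s['eef_pos'];y0=s['tool_rot'][2]
R=np.array([[np.cos(y0),np.sin(y0),0],[np.sin(y0),-np.cos(y0),0],[0,0,-1]])
w=plane(P,[(197.5,192),(306,191),(303.3,266),(200.5,266)],122)
print(w.mean(0).round(1),((w-t)@R.T).round(1))
"
```

```text
t17.35 p [ 582.8 -159.3  121.8] rot [ 3.138e+00 -1.000e-03  1.570e-01] F [-0.4  0.1  0.2] M [0.04 0.06 0.  ] w85.1 q7 0.63
[ 581.7 -161.4  122. ] [[-32.8 -22.8  -0.2]
 [ 30.  -23.4  -0.2]
 [ 31.6  26.8  -0.2]
 [-34.3  26.8  -0.2]]
```

Emit:
send_rows(commands=[[80,-1,16,0,0],[80,-1,16,15,0],[78,-1,16,35,0],[71,-1,16,35,0],[68,-1,16,35,0]])

```text
clock: 17.85
eef_pos: [584.3, -176.4, 86.7]
tool_rot: [3.137, -0.0, 0.157]
force: [-1.2, -0.6, -1.2]
width: 68.2
```

Emit:
send_rows(commands=[[66.5,0,0,0.5,0],[66.5,0,0,-3,0],[66.5,0,0,-6,0],[66.5,0,-15,-6,0],[66.5,0,-28,-6,0]])

```text
clock: 18.35
eef_pos: [579.3, -146.9, 92.3]
tool_rot: [3.139, 0.0, 0.157]
force: [0.3, 0.3, -7.2]
width: 66.8
```

Emit:
send_rows(commands=[[67.2,0,-2,0,0],[67.7,0,-2,0,0],[67.8,0,-2,0,0]])

```text
clock: 18.65
eef_pos: [579.1, -144.9, 92.4]
tool_rot: [3.138, 0.0, 0.157]
force: [0.9, -0.4, -6.7]
width: 67.6
```

```bash
python3 -c "
from h import *
look('c2')"
```

```text
t18.65 p [ 579.1 -144.9   92.4] rot [3.138 0.    0.157] F [ 0.9 -0.4 -6.7] M [0.08 0.04 0.01] w67.6 q7 0.63
```

View pics/c2c.png

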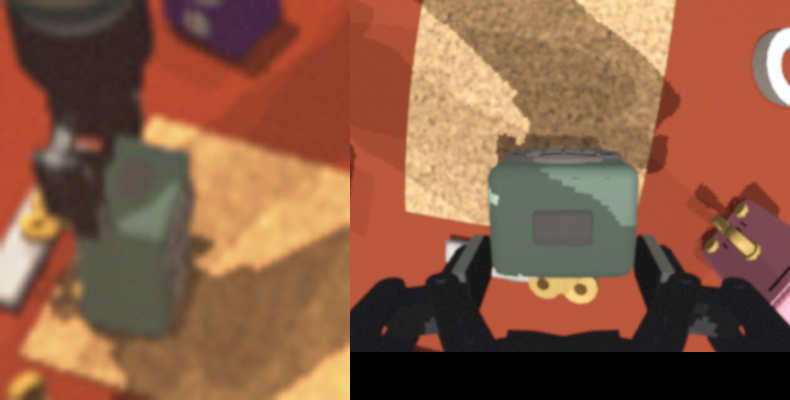

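About 10° tilt. Now tighten and roll it over its lower edge with pressure.

Emit:
send_rows(commands=[[66,0,0,0,0],[65.5,0,0,1.5,0],[65.5,0,-4,2,0],[65.5,0,-8,1.5,0],[65.5,0,-12,1,0]])

```text
clock: 19.25
eef_pos: [578.3, -139.5, 94.3]
tool_rot: [3.131, -0.003, 0.153]
force: [-4.2, -7.1, 11.6]
width: 66.1
```

```bash
python3 -c "
from h import *
look('c3')"
```

```text
t19.25 p [ 578.3 -139.5   94.3] rot [ 3.131e+00 -3.000e-03  1.530e-01] F [-4.2 -7.1 11.6] M [-2.15  1.25  0.18] w66.1 q7 0.61
```

View pics/c3c.png

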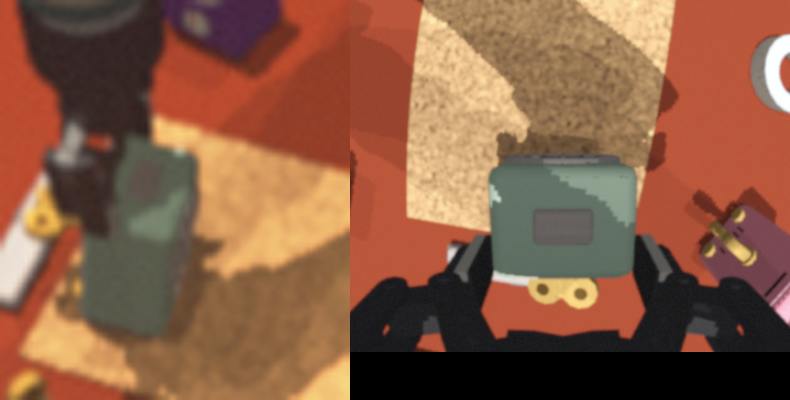

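Emit:
send_rows(commands=[[65.5,0,-8,1,0],[65.5,0,-12,1,0],[65.5,0,-16,0.5,0],[65.5,0,-20,0.5,0]])

```text
clock: 19.75
eef_pos: [575.8, -122.1, 94.9]
tool_rot: [3.127, -0.004, 0.153]
force: [-2.7, -6.9, 7.0]
width: 66.4
```

```bash
python3 -c "
from h import *
look('c4')"
```

```text
t19.75 p [ 575.8 -122.1   94.9] rot [ 3.127 -0.004  0.153] F [-2.7 -6.9  7. ] M [-2.09  0.83 -0.02] w66.4 q7 0.58
```

View pics/c4c.png

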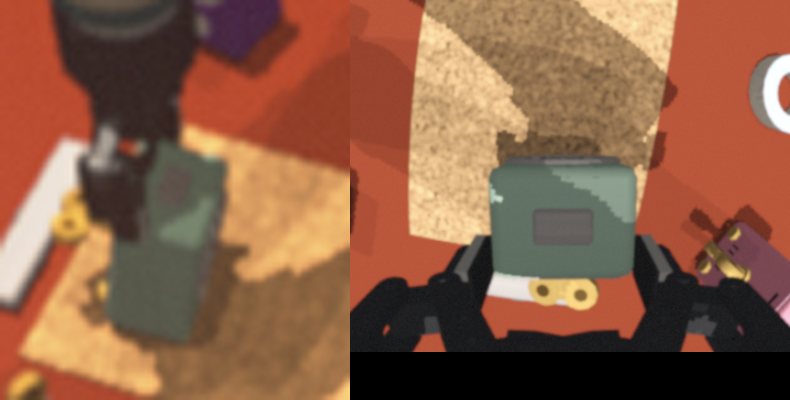

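Emit:
send_rows(commands=[[66,0,3,-5,0],[66,0,15,-6,0],[66,0,35,-6,0],[66,0,45,-5,0],[66,0,45,1,0]])

```text
clock: 20.35
eef_pos: [583.2, -169.0, 94.6]
tool_rot: [3.125, -0.006, 0.151]
force: [-0.3, -1.2, -7.4]
width: 66.2
```

```bash
python3 -c "
from h import *
st()"
```

```text
t20.35 p [ 583.2 -169.    94.6] rot [ 3.125 -0.006  0.151] F [-0.3 -1.2 -7.4] M [-0.17 -0.05 -0.03] w66.2 q7 0.64
```

Emit:
send_rows(commands=[[66.5,0,0,3,0],[67,0,-4,3,0],[67.2,0,-7,3,0],[67.2,0,-10,3,0]])

```text
clock: 20.75
eef_pos: [583.2, -162.6, 94.4]
tool_rot: [3.12, -0.01, 0.149]
force: [-3.0, -5.2, 13.2]
width: 67.5
```

```bash
python3 -c "
from h import *
look('c5')"
```

```text
t20.75 p [ 583.2 -162.6   94.4] rot [ 3.12  -0.01   0.149] F [-3.  -5.2 13.2] M [-1.32  0.79 -0.1 ] w67.5 q7 0.63
```

View pics/c5c.png

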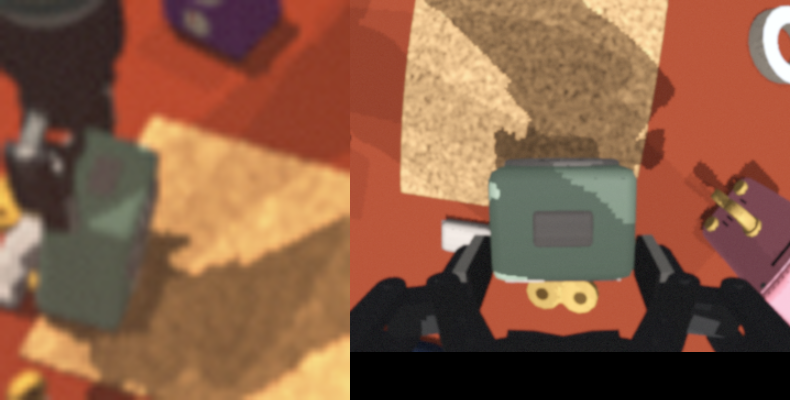

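Emit:
send_rows(commands=[[67.3,0,-4,0,0],[67.3,0,-8,0,0],[67.3,0,-12,0,0],[67.3,0,-16,0,0]])

```text
clock: 21.25
eef_pos: [581.5, -146.9, 95.2]
tool_rot: [3.119, -0.011, 0.15]
force: [-2.6, -2.7, 8.0]
width: 67.3
```

```bash
python3 -c "
from h import *
look('c6')"
```

```text
t21.25 p [ 581.5 -146.9   95.2] rot [ 3.119 -0.011  0.15 ] F [-2.6 -2.7  8. ] M [-0.88  0.59  0.02] w67.3 q7 0.61
```

View pics/c6c.png

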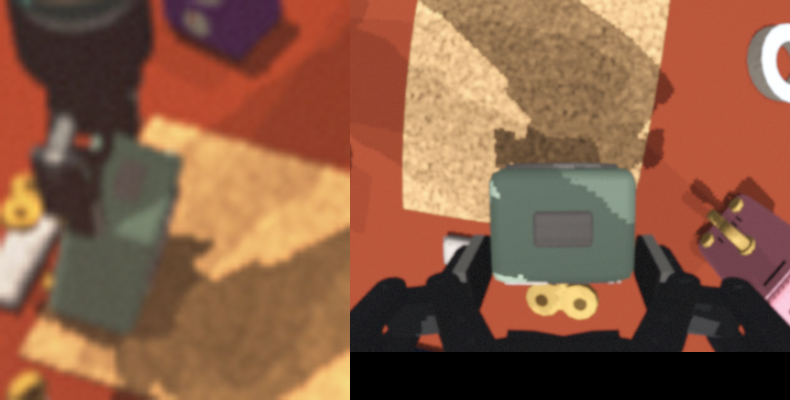

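Emit:
send_rows(commands=[[67.2,0,-5,0,0],[67.2,0,-10,1,0],[67.2,0,-15,2,0],[67.2,0,-20,3.5,0]])

```text
clock: 21.75
eef_pos: [579.7, -126.8, 94.2]
tool_rot: [3.118, -0.015, 0.151]
force: [-6.4, -0.9, 23.7]
width: 67.5
```

```bash
python3 -c "
from h import *
look('c7')"
```

```text
t21.75 p [ 579.7 -126.8   94.2] rot [ 3.118 -0.015  0.151] F [-6.4 -0.9 23.7] M [-0.56  1.33 -0.03] w67.5 q7 0.59
```

View pics/c7c.png

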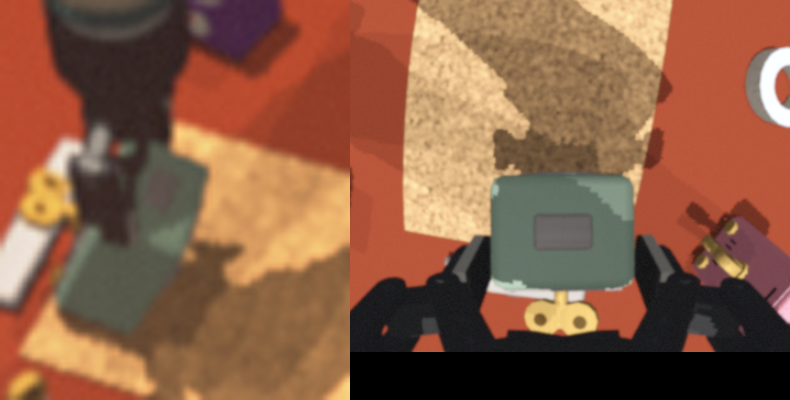

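Emit:
send_rows(commands=[[67.2,0,-5,0,0],[67.2,0,-10,1,0],[67.2,0,-15,2.5,0],[67.2,0,-20,4,0]])

```text
clock: 22.25
eef_pos: [577.1, -103.7, 91.1]
tool_rot: [3.121, -0.016, 0.153]
force: [-5.2, 1.4, 17.3]
width: 67.7
```

```bash
python3 -c "
from h import *
look('c8')"
```

```text
t22.25 p [ 577.1 -103.7   91.1] rot [ 3.121 -0.016  0.153] F [-5.2  1.4 17.3] M [ 0.1   0.97 -0.03] w67.7 q7 0.56
```

View pics/c8c.png

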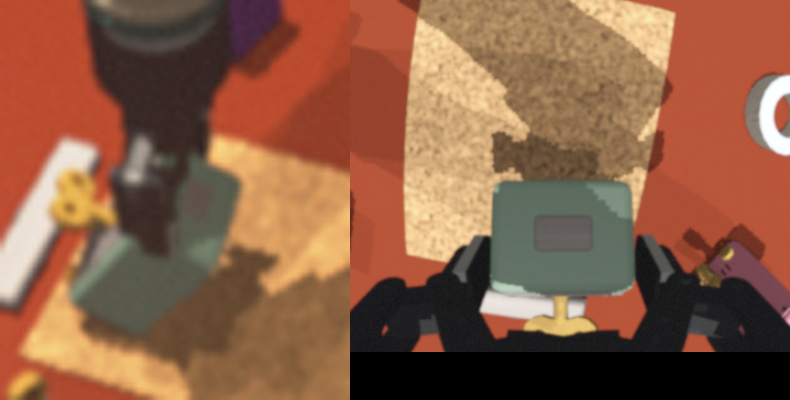

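Emit:
send_rows(commands=[[67.2,0,-5,1,0],[67.2,0,-10,3,0],[67.2,0,-15,5.5,0],[67.2,0,-19,8,0]])

```text
clock: 22.75
eef_pos: [573.5, -79.2, 82.9]
tool_rot: [3.128, -0.014, 0.157]
force: [-4.1, 6.3, 15.4]
width: 67.0
```

```bash
python3 -c "
from h import *
look('c9')"
```

```text
t22.75 p [573.5 -79.2  82.9] rot [ 3.128 -0.014  0.157] F [-4.1  6.3 15.4] M [ 0.78  1.19 -0.1 ] w67.0 q7 0.54
```

View pics/c9c.png

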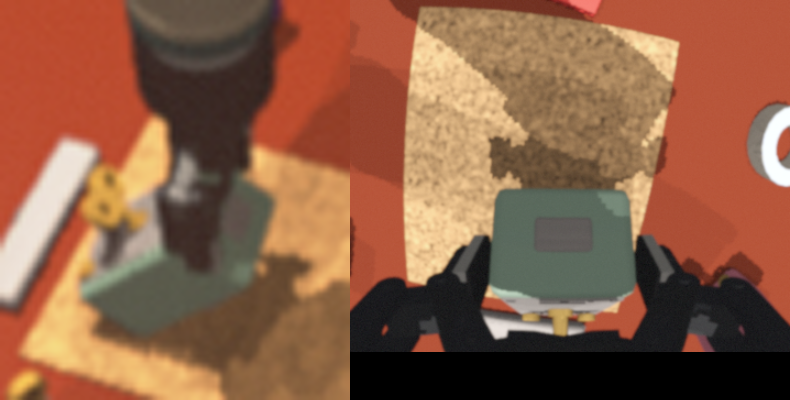

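Emit:
send_rows(commands=[[67.2,0,-5,3.5,0],[67.2,0,-9,7,0],[67.2,0,-13,10.5,0],[67.2,0,-16,14,0]])

```text
clock: 23.25
eef_pos: [569.8, -55.7, 68.5]
tool_rot: [3.137, -0.012, 0.162]
force: [-5.8, 11.6, 16.3]
width: 67.1
```

```bash
python3 -c "
from h import *
look('d1')"
```

```text
t23.25 p [569.8 -55.7  68.5] rot [ 3.137 -0.012  0.162] F [-5.8 11.6 16.3] M [ 1.7   1.35 -0.13] w67.1 q7 0.52
```

View pics/d1c.png

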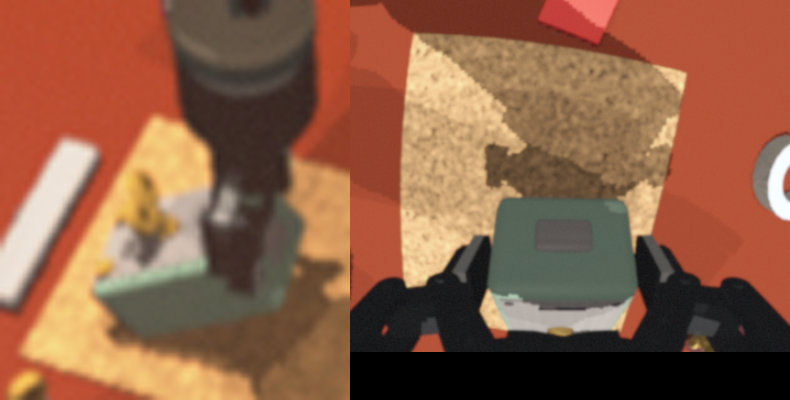

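Emit:
send_rows(commands=[[67.2,0,-5,3,0],[67.2,0,-9,6.5,0],[67.2,0,-12,10,0],[67.2,0,-15,13,0]])

```text
clock: 23.75
eef_pos: [566.7, -36.4, 54.5]
tool_rot: [3.142, -0.01, 0.165]
force: [-2.6, 6.0, 5.6]
width: 67.3
```

```bash
python3 -c "
from h import *
look('d2')"
```

```text
t23.75 p [566.7 -36.4  54.5] rot [ 3.142 -0.01   0.165] F [-2.6  6.   5.6] M [ 0.91  0.63 -0.15] w67.3 q7 0.51
```

View pics/d2c.png

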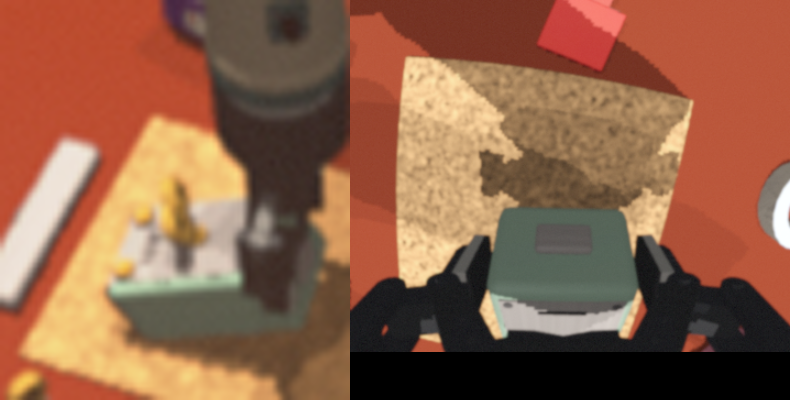

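Emit:
send_rows(commands=[[67.2,0,-3,4,0],[67.2,0,-6,8,0],[67.2,0,-9,12,0],[67.2,0,-11,16,0]])

```text
clock: 24.25
eef_pos: [564.3, -21.9, 37.6]
tool_rot: [-3.138, -0.008, 0.168]
force: [-1.9, 9.2, 5.4]
width: 67.5
```

```bash
python3 -c "
from h import *
look('d3')"
```

```text
t24.25 p [564.3 -21.9  37.6] rot [-3.138 -0.008  0.168] F [-1.9  9.2  5.4] M [ 1.35  0.45 -0.05] w67.5 q7 0.50
```

View pics/d3c.png

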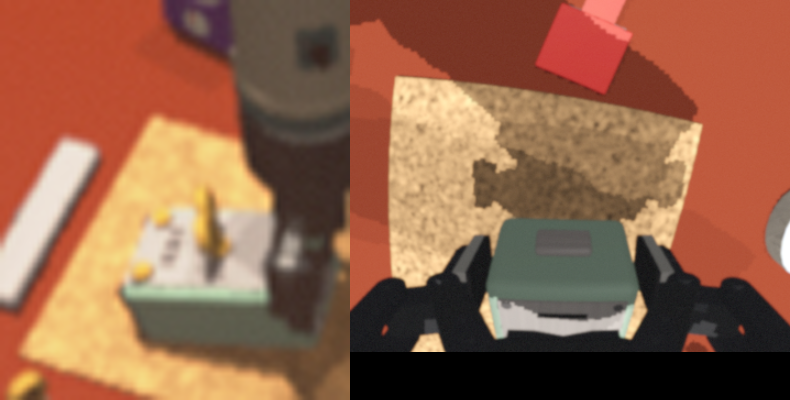

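Emit:
send_rows(commands=[[67.2,0,-2,3,0],[67.2,0,-4,6,0],[67.2,0,-5,9,0],[67.2,0,-6,11,0]])

```text
clock: 24.75
eef_pos: [563.0, -13.9, 25.6]
tool_rot: [-3.136, -0.007, 0.169]
force: [-1.3, 6.3, 2.5]
width: 67.4
```

```bash
python3 -c "
from h import *
look('d4')"
```

```text
t24.75 p [563.  -13.9  25.6] rot [-3.136 -0.007  0.169] F [-1.3  6.3  2.5] M [ 0.86  0.24 -0.11] w67.4 q7 0.50
```

View pics/d4c.png

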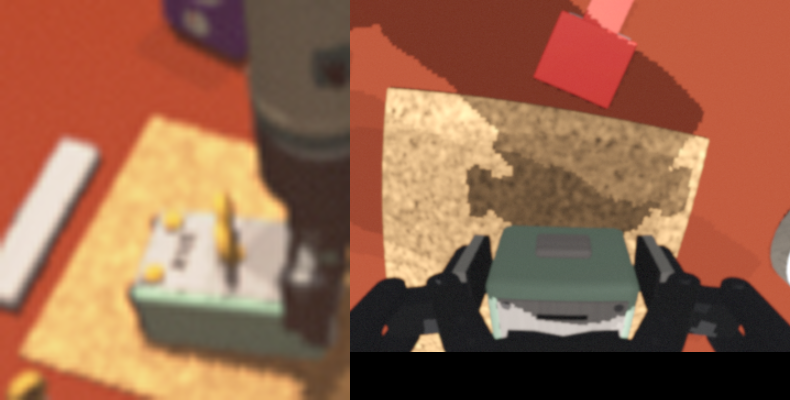

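Emit:
send_rows(commands=[[67.2,0,-1,2,0],[67.2,0,-2,4,0],[67.3,0,-2,6,0]])

```text
clock: 25.15
eef_pos: [562.5, -10.5, 19.2]
tool_rot: [-3.134, -0.007, 0.17]
force: [-1.5, 6.8, 2.5]
width: 67.5
```

```bash
python3 -c "
from h import *
st()"
```

```text
t25.15 p [562.5 -10.5  19.2] rot [-3.134 -0.007  0.17 ] F [-1.5  6.8  2.5] M [ 0.96  0.34 -0.05] w67.5 q7 0.50
```

Emit:
send_rows(commands=[[67.3,0,-1,2,0],[67.3,0,-1,4,0]])

```text
clock: 25.35
eef_pos: [562.1, -8.4, 14.8]
tool_rot: [-3.133, -0.006, 0.171]
force: [-0.7, 7.6, 1.3]
width: 67.1
```

```bash
python3 -c "
from h import *
look('d5')"
```

```text
t25.35 p [562.1  -8.4  14.8] rot [-3.133 -0.006  0.171] F [-0.7  7.6  1.3] M [ 1.09  0.25 -0.06] w67.1 q7 0.50
```

View pics/d5c.png

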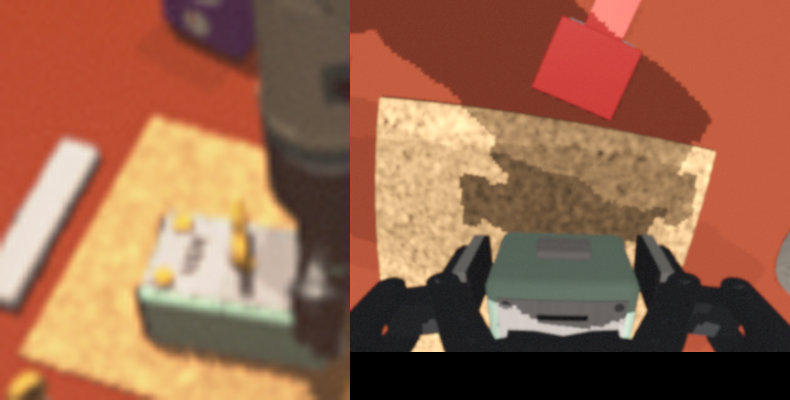

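Emit:
send_rows(commands=[[67.3,0,0,2,0],[67.3,0,0,4,0]])

```text
clock: 25.65
eef_pos: [561.9, -7.1, 10.5]
tool_rot: [-3.132, -0.006, 0.172]
force: [-0.8, 5.3, 0.1]
width: 67.3
```

Emit:
send_rows(commands=[[67.3,0,0,2,0],[67.4,0,0,4,0]])

```text
clock: 25.85
eef_pos: [561.9, -6.9, 9.0]
tool_rot: [-3.13, -0.006, 0.172]
force: [-9.0, 4.3, 34.1]
width: 67.7
```

```bash
python3 -c "
from h import *
look('d6')"
```

```text
t25.85 p [561.9  -6.9   9. ] rot [-3.13  -0.006  0.172] F [-9.   4.3 34.1] M [ 0.56  2.17 -0.1 ] w67.7 q7 0.51
```

View pics/d6c.png

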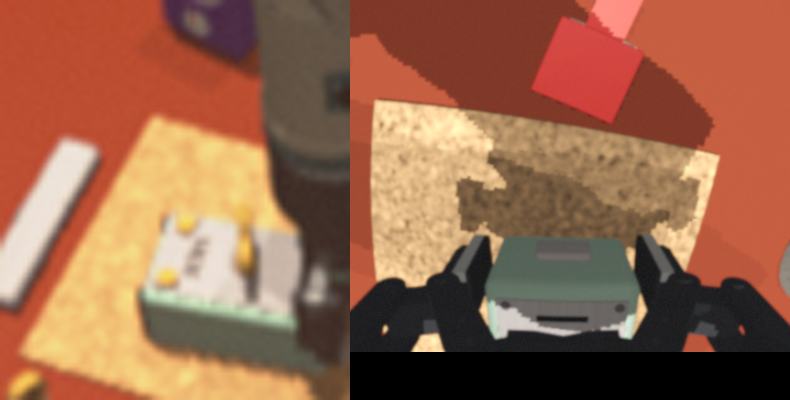

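Seated flat (34 N felt). Relieve the pressure, let go and rise.

Emit:
send_rows(commands=[[67.5,0,0,-1.5,0],[69,0,0,-1.5,0],[76,0,0,-1.5,0],[85,0,0,-1.5,0],[85,0,0,-1.5,0]])

```text
clock: 26.45
eef_pos: [562.0, -7.3, 10.2]
tool_rot: [-3.131, -0.007, 0.171]
force: [0.5, 0.3, 0.2]
width: 84.9
```

Emit:
send_rows(commands=[[85,0,-10,-30,0],[85,0,-10,-80,0],[85,0,-10,-130,0],[85,0,-10,-180,0],[85,0,0,-180,0]])

```text
clock: 26.95
eef_pos: [565.8, -8.8, 196.7]
tool_rot: [-3.132, -0.019, 0.173]
force: [1.4, -0.1, 0.1]
width: 85.2
```

```bash
python3 -c "
from h import *
look('d7')
P,im=grab('wrist','d7f')"
```

```text
t26.95 p [565.8  -8.8 196.7] rot [-3.132 -0.019  0.173] F [ 1.4 -0.1  0.1] M [-0.02 -0.06  0.03] w85.2 q7 0.41
```

View pics/d7f.png

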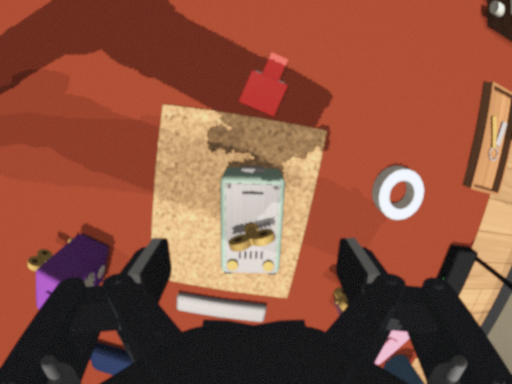

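The clock lies face down on the mat, back up; key wings at about (238,242)–(266,237).

```bash
python3 -c "
from h import *
iw=cv2.imread('pics/d7f.png');cv2.imwrite('pics/d7d.png',cv2.resize(iw[155:285,195:310],None,fx=5,fy=4.5,interpolation=cv2.INTER_CUBIC))"
```

```text
(no output)
```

View pics/d7d.png

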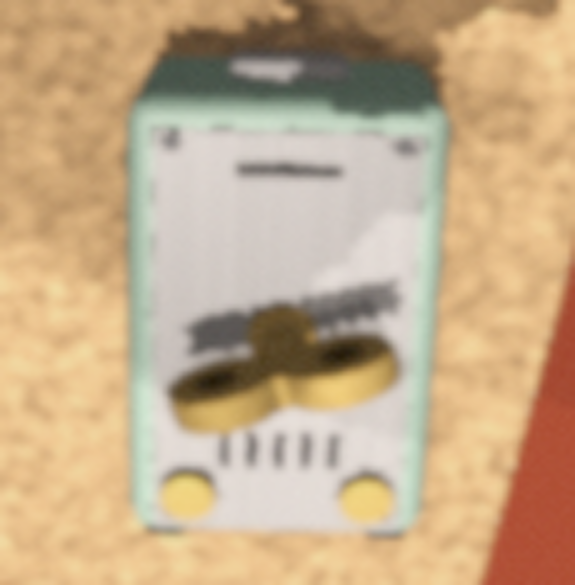

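```bash
python3 -c "
from h import *
P=dict(ctrl.camera_params('wrist'));P['fish']=True
s=st()
f=lambda L:[(195+x/5,155+y/4.5) for x,y in L]
w=plane(P,f([(135,102),(446,112),(416,528),(138,526)]),60);print(w.round(1),w.mean(0).round(1))
for a,b in [(0,1),(1,2),(3,2),(0,3)]: e=w[b]-w[a];print(np.linalg.norm(e).round(1),np.degrees(np.arctan2(e[1],e[0])).round(1))
k=plane(P,f([(188,498),(366,498)]),67);print('knobs',k.round(1),k.mean(0).round(1))
k=plane(P,f([(175,405),(393,372)]),90);e=k[1]-k[0];print('wing ends',k.round(1),k.mean(0).round(1),np.linalg.norm(e),np.degrees(np.arctan2(e[1],e[0])))
k=plane(P,f([(225,415),(340,390)]),100);e=k[1]-k[0];print('wing tops',k.round(1),k.mean(0).round(1),np.linalg.norm(e),np.degrees(np.arctan2(e[1],e[0])))
"
```

```text
t27.10 p [560.7  -9.9 189.8] rot [-3.131 -0.006  0.17 ] F [-0.1 -0.5 -0.9] M [0.01 0.04 0.04] w84.8 q7 0.41
[[ 529.6  -15.    60. ]
 [ 592.6   -6.6   60. ]
 [ 608.2 -114.7   60. ]
 [ 545.  -124.8   60. ]] [568.8 -65.3  60. ]
63.5 7.6
109.2 -81.8
63.9 9.1
110.9 -82.0
knobs [[ 555.  -110.2   67. ]
 [ 593.9 -103.6   67. ]] [ 574.5 -106.9   67. ]
wing ends [[548.5 -73.6  90. ]
 [589.4 -58.5  90. ]] [568.9 -66.1  90. ] 43.54866323600243 20.22703409338721
wing tops [[558.2 -69.3 100. ]
 [578.7 -59.8 100. ]] [568.4 -64.5 100. ] 22.57722921344273 24.764275574087808
```

Emit:
send_rows(commands=[[60,0,0,15,-8.5],[40,0,0,15,-17],[30,0,0,15,-25.5],[30,0,0,15,-34],[30,0,0,15,-42.5]])

```text
clock: 27.6
eef_pos: [559.1, -9.2, 172.4]
tool_rot: [-3.134, -0.009, 0.918]
force: [0.5, -0.5, -0.0]
width: 29.6
```

```bash
python3 -c "
from h import *
to(564,-64,150,112)"
```

```text
t27.60 p [559.1  -9.2 172.4] rot [-3.134 -0.009  0.918] F [ 0.5 -0.5 -0. ] M [-0.04  0.07 -0.04] w29.6 q7 1.01
shift -40.5 37.2 22.4 roll -59.4
```

Emit:
send_rows(commands=[[30,-20,20,0,-8.5],[30,-40,37,0,-17],[30,-40,37,0,-25.5],[30,-40,37,0,-34],[30,-40,37,0,-42.5]])

```text
clock: 28.1
eef_pos: [562.4, -63.0, 169.3]
tool_rot: [-3.137, -0.014, 1.666]
force: [0.4, 0.1, -0.9]
width: 30.1
```

Emit:
send_rows(commands=[[30,0,0,0,-8.5],[30,0,0,0,-17],[30,0,0,0,-17]])

```text
clock: 28.4
eef_pos: [560.9, -62.4, 167.1]
tool_rot: [-3.138, -0.018, 1.963]
force: [-0.2, 0.1, -0.1]
width: 29.8
```

```bash
python3 -c "
from h import *
P,im=grab('wrist','e1')
to(564,-64,150,112)
import pickle;pickle.dump(P,open('e1.pkl','wb'))
"
```

```text
t28.45 p [561.2 -62.6 167.5] rot [-3.139 -0.017  1.96 ] F [ 0.3 -0.4 -0.8] M [-0.01  0.04 -0.04] w30.2 q7 1.93
shift -2.4 2.1 17.5 roll 0.3
```

View pics/e1.png

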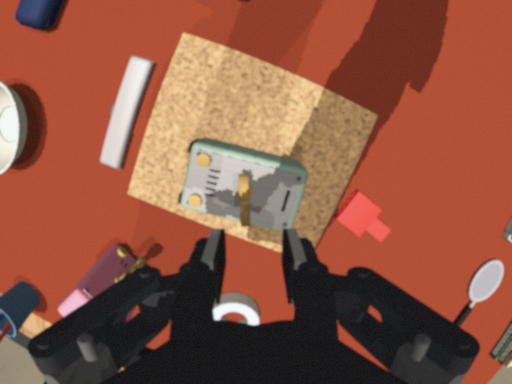

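```bash
python3 -c "
import cv2
iw=cv2.imread('pics/e1.png');cv2.imwrite('pics/e1d.png',cv2.resize(iw[130:250,170:320],None,fx=5,fy=5,interpolation=cv2.INTER_CUBIC))"
```

```text
(no output)
```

View pics/e1d.png

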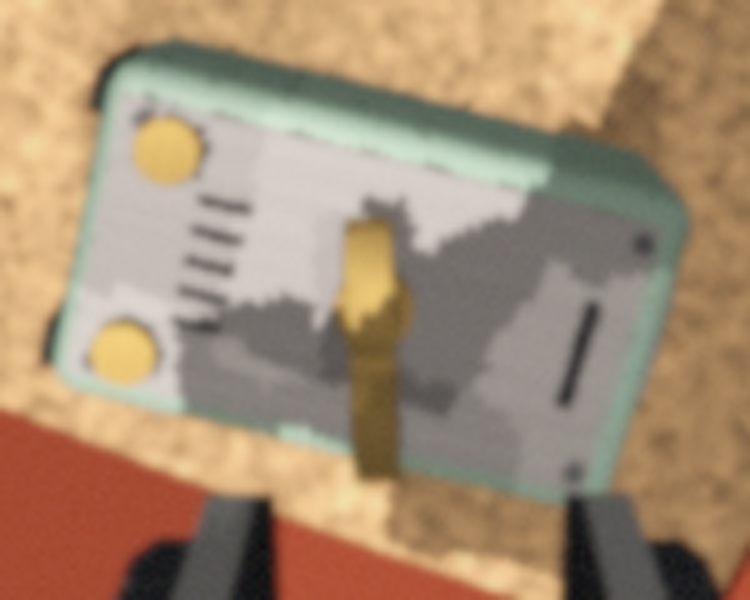

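```bash
python3 -c "
from h import *
import pickle
P=pickle.load(open('e1.pkl','rb'))
s=st();t=s['eef_pos'];y0=s['tool_rot'][2]
R=np.array([[np.cos(y0),np.sin(y0),0],[np.sin(y0),-np.cos(y0),0],[0,0,-1]])
f=lambda L:[(170+x/5,130+y/5) for x,y in L]
k=plane(P,f([(167,150),(124,352)]),67);m=k.mean(0);e=k[0]-k[1];n=np.array([-e[1],e[0],0])/np.linalg.norm(e)
print('knobs',k.round(1),np.linalg.norm(e),np.degrees(np.arctan2(e[1],e[0])))
for sg in(1,-1): print('axis',(m+sg*44*n).round(1))
for z in (88,92,96):
  w=plane(P,f([(365,222),(378,478)]),z);e=w[1]-w[0];print('wing',z,w.round(1),w.mean(0).round(1),np.linalg.norm(e),np.degrees(np.arctan2(e[1],e[0])),((w.mean(0)-t)@R.T).round(1))
o,d=ray(P,[(224,231),(284,231)]);d/=np.linalg.norm(d,axis=1)[:,None];q=o+30/np.linalg.norm(d[0]-d[1])*d;print('tips tool',((q-t)@R.T).round(1))
"
```

```text
t28.45 p [561.2 -62.6 167.5] rot [-3.139 -0.017  1.96 ] F [ 0.3 -0.4 -0.8] M [-0.01  0.04 -0.04] w30.2 q7 1.93
knobs [[ 555.7 -111.5   67. ]
 [ 595.  -106.    67. ]] 39.72085588637322 -171.97883227216866
axis [ 581.5 -152.3   67. ]
axis [569.2 -65.2  67. ]
wing 88 [[549.9 -74.7  88. ]
 [592.1 -55.2  88. ]] [571. -65.  88.] 46.45252680759353 24.73969264503223 [-5.9  8.2 79.5]
wing 92 [[549.  -75.   92. ]
 [590.5 -55.8  92. ]] [569.8 -65.4  92. ] 45.68672390814173 24.739692645032218 [-5.9  6.9 75.5]
wing 96 [[548.1 -75.2  96. ]
 [588.9 -56.4  96. ]] [568.5 -65.8  96. ] 44.920921008689945 24.739692645032225 [-5.8  5.6 71.5]
tips tool [[-14.7 -11.1 -27.3]
 [ 15.3 -11.2 -27.8]]
```

Emit:
send_rows(commands=[[30,-6,5,20,-2.4],[30,-6,5,45,-2.4],[30,-6,5,70,-2.4],[30,-6,5,88,-2.4],[30,-6,5,88,-2.4]])

```text
clock: 28.95
eef_pos: [564.4, -64.4, 76.2]
tool_rot: [-3.133, -0.021, 1.999]
force: [-0.6, -0.4, -0.5]
width: 29.8
```

```bash
python3 -c "
from h import *
P,im=grab('wrist','e2');st();_,im2=grab('scene','e2s')
a=cv2.resize(im[100:330,150:360],(400,440));b=cv2.resize(im2[135:215,190:260],(385,440),interpolation=cv2.INTER_CUBIC);cv2.imwrite('pics/e2d.png',np.hstack([a,b]))
"
```

```text
t29.00 p [565.8 -64.5  77.8] rot [-3.136 -0.019  2.   ] F [0.  0.4 0.2] M [ 0.    0.   -0.01] w30.1 q7 1.94
```

View pics/e2d.png

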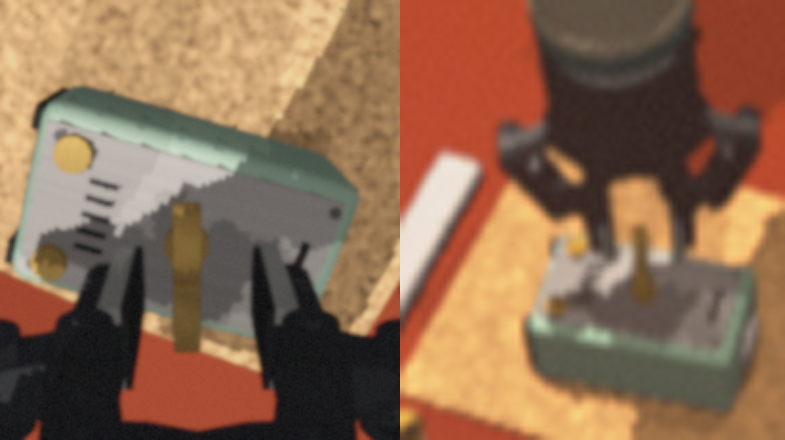

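Emit:
send_rows(commands=[[30,-2.5,1.5,5,0],[30,-2.5,1.5,15,0],[30,-2.5,1.5,24,0],[30,-2.5,1.5,24,0]])

```text
clock: 29.45
eef_pos: [567.9, -65.8, 53.6]
tool_rot: [-3.136, -0.019, 2.0]
force: [-0.4, -0.4, 1.1]
width: 29.7
```

```bash
python3 -c "
from h import *
P,im=grab('wrist','e3');st();_,im2=grab('scene','e3s')
a=cv2.resize(im[100:330,150:360],(400,440));b=cv2.resize(im2[135:215,190:260],(385,440),interpolation=cv2.INTER_CUBIC);cv2.imwrite('pics/e3d.png',np.hstack([a,b]))
"
```

```text
t29.50 p [568.3 -65.8  54.2] rot [-3.137 -0.019  2.   ] F [-0.7 -0.4  0.1] M [ 0.04 -0.06 -0.01] w30.1 q7 1.94
```

View pics/e3d.png

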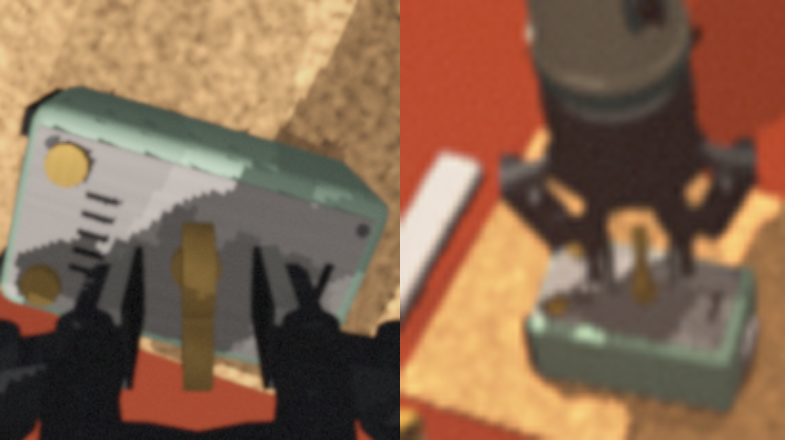

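Emit:
send_rows(commands=[[24,0,0.5,3,0],[16,0,0.5,6,0],[8,0,0.5,6,0],[4,0,0.5,6,0],[4,0,0.5,6,0]])

```text
clock: 30.05
eef_pos: [569.1, -65.8, 48.5]
tool_rot: [-3.138, -0.018, 2.0]
force: [-0.3, 0.2, -2.1]
width: 7.1
```

```bash
python3 -c "
from h import *
P,im=grab('wrist','e4');st();_,im2=grab('scene','e4s')
a=cv2.resize(im[100:330,150:360],(400,440));b=cv2.resize(im2[135:215,190:260],(385,440),interpolation=cv2.INTER_CUBIC);cv2.imwrite('pics/e4d.png',np.hstack([a,b]))
"
```

```text
t30.10 p [569.1 -65.8  48.5] rot [-3.138 -0.018  2.   ] F [-0.6 -0.4 -1.7] M [-0.46 -0.13 -0.01] w7.5 q7 1.94
```

View pics/e4d.png

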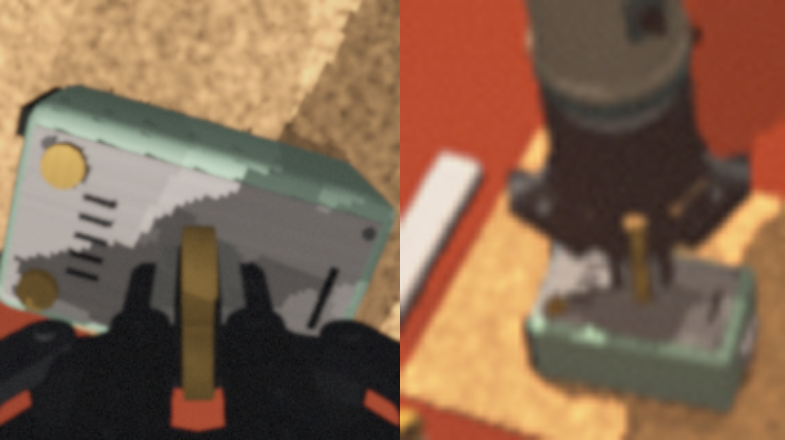

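Key gripped (7.3 mm). Wind clockwise (positive roll) with a light push.

Emit:
send_rows(commands=[[3,0,0,1.5,4],[3,0,0,1.5,10],[3,0,0,1.5,17],[3,0,0,1.5,24],[3,0,0,1.5,30]])

```text
clock: 30.65
eef_pos: [569.2, -65.1, 48.2]
tool_rot: [-3.129, -0.014, 1.473]
force: [-2.5, 1.2, 7.5]
width: 7.2
```

```bash
python3 -c "
from h import *
P,im=grab('wrist','e5');st();_,im2=grab('scene','e5s')
a=cv2.resize(im[100:330,150:360],(400,440));b=cv2.resize(im2[135:215,190:260],(385,440),interpolation=cv2.INTER_CUBIC);cv2.imwrite('pics/e5d.png',np.hstack([a,b]))
"
```

```text
t30.70 p [569.2 -65.1  48.3] rot [-3.129 -0.014  1.469] F [-1.6  0.9  8.7] M [-0.04  0.39 -0.07] w7.1 q7 1.57
```

View pics/e5d.png

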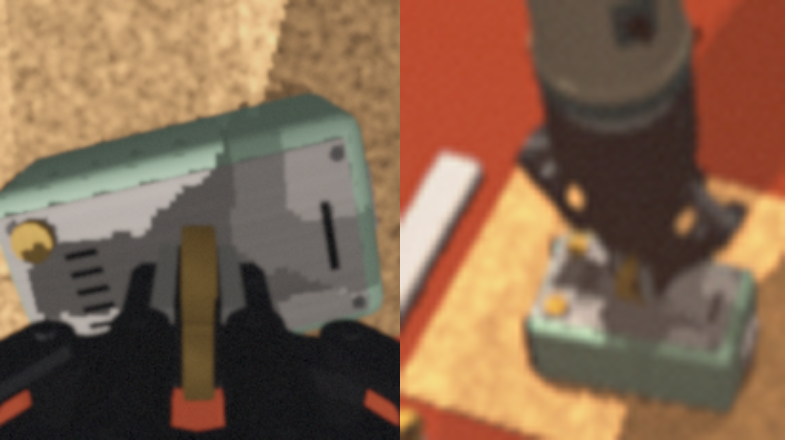

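Emit:
send_rows(commands=[[3,0,0,1,8],[3,0,0,1,16],[3,0,0,1,24],[3,0,0,1,32],[3,0,0,1,40]])

```text
clock: 31.25
eef_pos: [569.7, -64.5, 48.3]
tool_rot: [-3.123, -0.004, 0.772]
force: [-2.5, 0.3, 5.4]
width: 7.4
```

Emit:
send_rows(commands=[[3,0,0,1,8],[3,0,0,1,16],[3,0,0,1,24],[3,0,0,1,32],[3,0,0,1,40]])

```text
clock: 31.75
eef_pos: [570.3, -64.3, 48.3]
tool_rot: [-3.125, 0.007, 0.069]
force: [-1.8, 0.1, 5.4]
width: 7.2
```

```bash
python3 -c "
from h import *
P,im=grab('wrist','e6');s=st();print(s['qpos'].round(2));_,im2=grab('scene','e6s')
a=cv2.resize(im[100:330,150:360],(400,440));b=cv2.resize(im2[135:215,190:260],(385,440),interpolation=cv2.INTER_CUBIC);cv2.imwrite('pics/e6d.png',np.hstack([a,b]))
"
```

```text
t31.80 p [570.3 -64.3  48.3] rot [-3.125  0.007  0.063] F [-2.4  1.6  8. ] M [-0.14  0.11 -0.08] w7.1 q7 0.61
[-0.16  0.78  0.38  1.86 -0.51  0.61  0.61]
```

View pics/e6d.png

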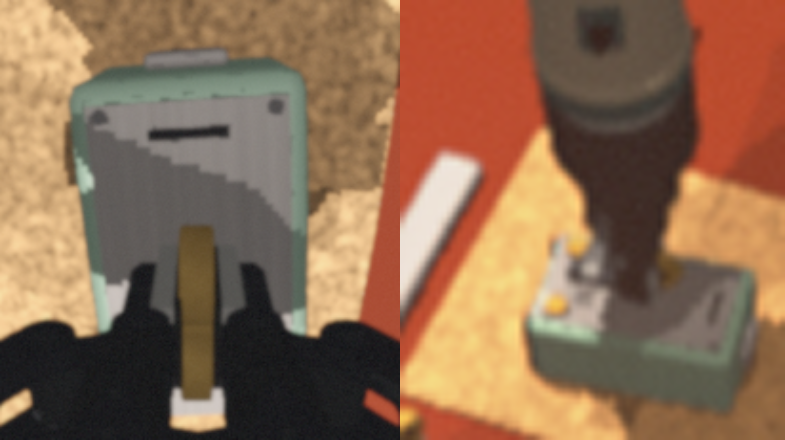

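Emit:
send_rows(commands=[[3,0,0,1,8],[3,0,0,1,16],[3,0,0,1,24],[3,0,0,1,32],[3,0,0,1,40]])

```text
clock: 32.35
eef_pos: [571.6, -64.0, 48.3]
tool_rot: [-3.132, 0.014, -0.632]
force: [-0.9, 0.1, 3.3]
width: 7.1
```

Emit:
send_rows(commands=[[3,0,0,1,8],[3,0,0,1,16],[3,0,0,1,24],[3,0,0,1,32],[3,0,0,1,40]])

```text
clock: 32.85
eef_pos: [573.1, -64.1, 48.3]
tool_rot: [-3.14, 0.016, -1.334]
force: [0.3, -0.2, 4.1]
width: 7.0
```

```bash
python3 -c "
from h import *
P,im=grab('wrist','e7');s=st();print(s['qpos'].round(2));_,im2=grab('scene','e7s')
a=cv2.resize(im[100:330,150:360],(400,440));b=cv2.resize(im2[135:215,190:260],(385,440),interpolation=cv2.INTER_CUBIC);cv2.imwrite('pics/e7d.png',np.hstack([a,b]))
"
```

```text
t32.90 p [573.1 -64.1  48.3] rot [-3.14   0.015 -1.34 ] F [-0.7  1.3  6.4] M [-0.17 -0.18 -0.05] w7.2 q7 -0.45
[-0.37  0.89  0.75  1.86 -0.89  0.77 -0.45]
```

View pics/e7d.png

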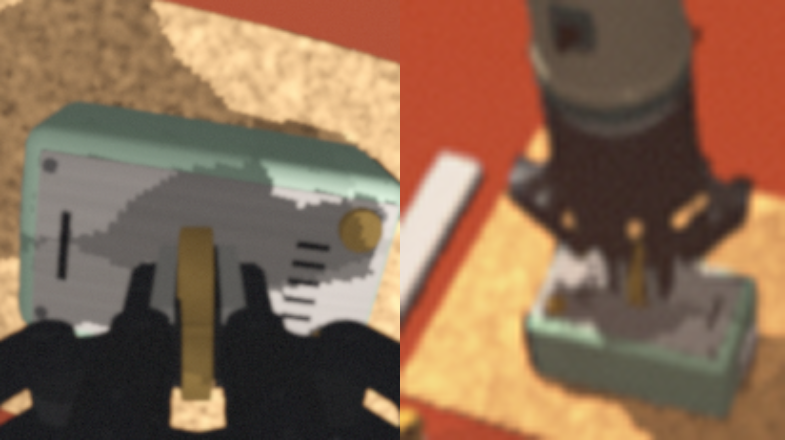

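Emit:
send_rows(commands=[[3,0,0,1,6],[3,0,0,1,12],[3,0,0,1,18]])

```text
clock: 33.25
eef_pos: [574.3, -64.0, 48.3]
tool_rot: [3.141, 0.015, -1.649]
force: [-1.6, 0.5, 5.8]
width: 7.0
```

```bash
python3 -c "
from h import *
s=st();print(s['qpos'].round(2))
"
```

```text
t33.25 p [574.3 -64.   48.3] rot [ 3.141  0.015 -1.649] F [-1.6  0.5  5.8] M [-0.48  0.04  0.12] w7.0 q7 -0.70
[-0.41  0.92  0.82  1.86 -0.96  0.82 -0.7 ]
```

Emit:
send_rows(commands=[[3,0,0,1,6],[3,0,0,1,12],[3,0,0,1,18]])

```text
clock: 33.55
eef_pos: [575.0, -64.2, 48.3]
tool_rot: [3.137, 0.014, -1.966]
force: [-1.6, 0.9, 6.7]
width: 7.0
```

```bash
python3 -c "
from h import *
P,im=grab('wrist','e8');s=st();print(s['qpos'].round(2));_,im2=grab('scene','e8s')
a=cv2.resize(im[100:330,150:360],(400,440));b=cv2.resize(im2[135:215,190:260],(385,440),interpolation=cv2.INTER_CUBIC);cv2.imwrite('pics/e8d.png',np.hstack([a,b]))
"
```

```text
t33.60 p [575.  -64.2  48.3] rot [ 3.137  0.014 -1.97 ] F [-2.4  0.4  8.5] M [-0.3   0.33 -0.07] w7.4 q7 -0.98
[-0.44  0.95  0.89  1.86 -1.01  0.86 -0.98]
```

View pics/e8d.png

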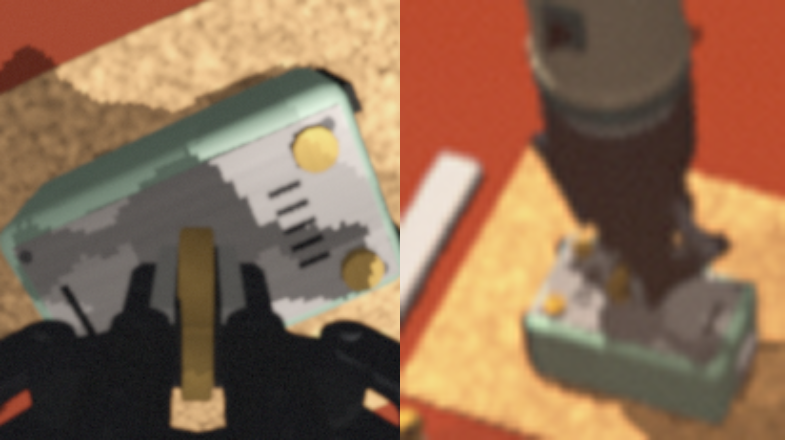

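```bash
python3 -c "
from h import *
P=dict(ctrl.camera_params('wrist'));P['fish']=True
k=plane(P,[(150+.525*x,100+.5227*y) for x,y in [(316,150),(363,270)]],67);e=k[1]-k[0];print(k.round(1),np.linalg.norm(e),np.degrees(np.arctan2(e[1],e[0])))
for n in ('e6s','e7s','e8s'):
  im=cv2.imread(f'pics/{n}.png');h=cv2.cvtColor(im,cv2.COLOR_BGR2HSV);m=cv2.inRange(h,(40,40,40),(90,255,200));m[:175]=0;m[215:]=0;m[:,:205]=0;m[:,265:]=0
  c=max(cv2.findContours(m,0,2)[0],key=cv2.contourArea);print(n,cv2.contourArea(c),cv2.boundingRect(c),cv2.fitLine(c,2,0,.01,.01).ravel().round(3))
"
```

```text
[[ 595.2 -107.3   67. ]
 [ 556.  -109.    67. ]] 39.241947559909036 -177.51475815477957
e6s 17.0 (235, 186, 19, 16) [  0.759  -0.651 246.853 196.029]
e7s 19.0 (213, 193, 14, 5) [  0.974   0.227 219.111 194.833]
e8s 16.5 (213, 193, 14, 6) [  0.972   0.235 219.8   195.4  ]
```

The clock itself has turned ~5° with the key since the last check, after ~3.9 rad of winding: the stop. Confirm with a firmer push and a small extra turn.

Emit:
send_rows(commands=[[2,0,0,2.2,0],[2,0,0,2.2,3],[2,0,0,2.2,6]])

```text
clock: 33.95
eef_pos: [575.0, -64.3, 48.2]
tool_rot: [3.136, 0.015, -2.07]
force: [-4.7, 3.0, 16.7]
width: 7.5
```

```bash
python3 -c "
from h import *
for i in range(4): P,im=grab('wrist','e9');s=st()
print(s['tau'][6])
a=cv2.resize(im[100:330,150:360],(400,440));cv2.imwrite('pics/e9d.png',a)
"
```

```text
t34.00 p [575.  -64.3  48.2] rot [ 3.136  0.015 -2.072] F [-5.7  2.  17.3] M [-0.09  1.11  0.05] w7.1 q7 -1.07
t34.05 p [575.  -64.3  48.2] rot [ 3.137  0.015 -2.07 ] F [-5.6  2.  17.4] M [-0.17  1.13  0.03] w7.2 q7 -1.07
t34.10 p [575.  -64.3  48.2] rot [ 3.137  0.015 -2.069] F [-4.9  2.  17.7] M [-0.15  1.12  0.02] w7.5 q7 -1.07
t34.15 p [575.  -64.3  48.2] rot [ 3.136  0.015 -2.069] F [-4.5  2.7 17.2] M [-0.12  1.11 -0.03] w7.2 q7 -1.07
0.02196727436967194
```

View pics/e9d.png

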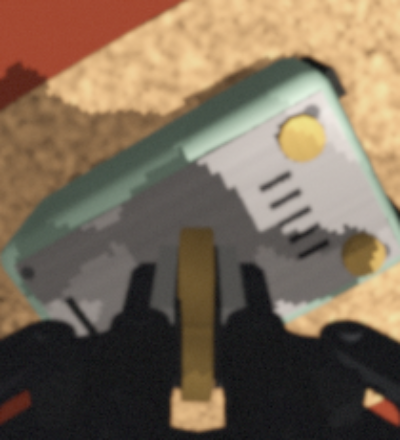

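```bash
python3 -c "
from h import *
P=dict(ctrl.camera_params('wrist'));P['fish']=True
k=plane(P,[(150+.525*x,100+.5227*y) for x,y in [(303,138),(363,255)]],67);e=k[1]-k[0];print(k.round(1),np.linalg.norm(e),np.degrees(np.arctan2(e[1],e[0])))
"
```

```text
[[ 595.3 -107.6   67. ]
 [ 556.  -108.8   67. ]] 39.24926127456634 -178.359252965374
```

Emit:
send_rows(commands=[[2,0,0,2.4,4],[2,0,0,2.4,8],[2,0,0,2.4,12],[2,0,0,2.4,12]])

```text
clock: 34.55
eef_pos: [576.0, -64.6, 48.1]
tool_rot: [3.135, 0.015, -2.278]
force: [-3.6, 1.5, 17.0]
width: 7.2
```

```bash
python3 -c "
from h import *
P,im=grab('wrist','f1');s=st()
print(s['qpos'].round(2))
a=cv2.resize(im[100:330,150:360],(800,600));cv2.imwrite('pics/f1d.png',a)
"
```

```text
t34.60 p [576.  -64.5  48.1] rot [ 3.135  0.015 -2.277] F [-2.9  1.6 16.8] M [-0.14  0.73  0.11] w7.3 q7 -1.26
[-0.45  0.97  0.92  1.87 -1.04  0.89 -1.26]
```

View pics/f1d.png

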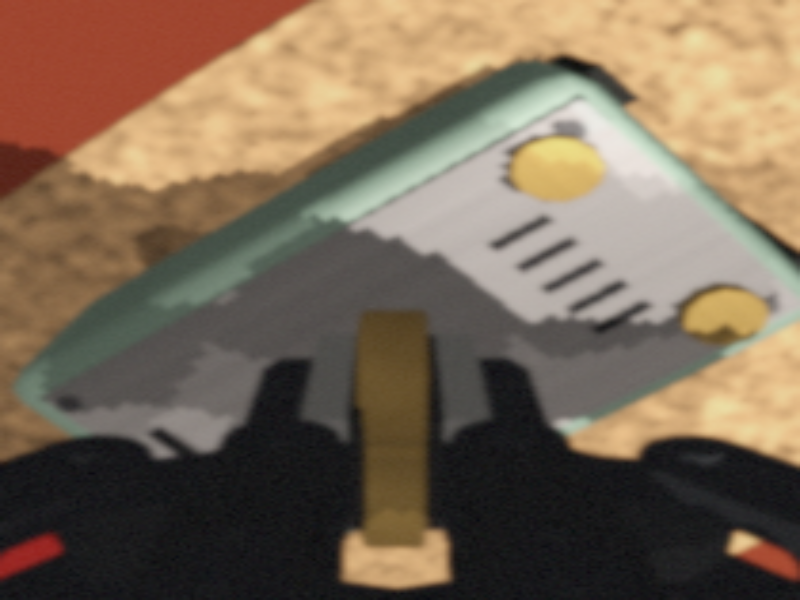

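```bash
cat >> h.py <<'E'
def knobs(f,seed=None):
    P=dict(ctrl.camera_params('wrist'));P['fish']=True
    im=cv2.imread(f'pics/{f}.png');h=cv2.cvtColor(im,cv2.COLOR_BGR2HSV);m=cv2.inRange(h,(15,130,90),(32,255,255))
    n,l,st_,c=cv2.connectedComponentsWithStats(m);r=[(tuple(c[i].round(1)),int(st_[i,4])) for i in range(1,n) if st_[i,4]>40];print(r);return P
E
python3 -c "
from h import *
P=knobs('f1')
k=plane(P,[(150+.2625*x,100+.3833*y) for x,y in [(557,168),(726,314)]],67);e=k[1]-k[0];print(k.round(1),np.linalg.norm(e),np.degrees(np.arctan2(e[1],e[0])))
"
```

```text
[((np.float64(293.6), np.float64(168.5)), 149), ((np.float64(339.0), np.float64(220.2)), 332), ((np.float64(252.4), np.float64(247.2)), 651), ((np.float64(253.2), np.float64(290.3)), 551)]
[[ 594.2 -108.7   67. ]
 [ 554.7 -108.6   67. ]] 39.4940131655783 179.8359808628625
```

Emit:
send_rows(commands=[[2,0,0,2.6,4],[2,0,0,2.6,8],[2,0,0,2.6,12],[2,0,0,2.6,12]])

```text
clock: 35.0
eef_pos: [578.8, -65.7, 48.2]
tool_rot: [3.137, 0.017, -2.486]
force: [-0.8, 0.0, 14.7]
width: 7.0
```

```bash
python3 -c "
from h import *
P,im=grab('wrist','f2');s=st()
print(s['qpos'].round(2))
a=cv2.resize(im[100:330,150:360],(800,600));cv2.imwrite('pics/f2d.png',a);knobs('f2')
"
```

```text
t35.05 p [578.8 -65.7  48.1] rot [ 3.137  0.017 -2.485] F [ 0.2  0.1 15.2] M [-0.46  0.18  0.22] w7.6 q7 -1.46
[-0.45  0.98  0.94  1.86 -1.06  0.89 -1.46]
[((np.float64(171.3), np.float64(3.1)), 121), ((np.float64(289.4), np.float64(167.6)), 105), ((np.float64(338.9), np.float64(219.9)), 337), ((np.float64(252.2), np.float64(247.4)), 589), ((np.float64(253.2), np.float64(290.4)), 531)]
```

View pics/f2d.png

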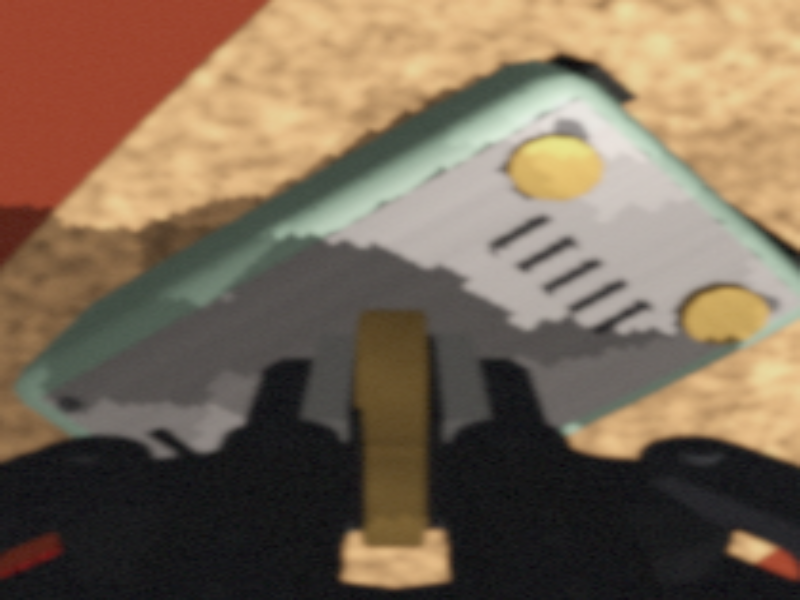

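The clock now turned exactly with the tool (picture unchanged relative to the fingers), moment 0.22 N m: stop confirmed. Release the key and rise.

Emit:
send_rows(commands=[[3,0,0,-1,0],[3,0,0,-1.5,0],[16,0,0,-1.5,0],[28,0,0,-1.5,0],[30,0,0,-2,0]])

```text
clock: 35.55
eef_pos: [578.6, -65.5, 50.1]
tool_rot: [3.137, 0.017, -2.485]
force: [0.2, -0.1, -0.7]
width: 30.0
```

Emit:
send_rows(commands=[[30,0,0,-40,0],[30,0,0,-80,0],[50,0,0,-110,-8.5],[70,0,0,-130,-17],[85,0,0,-130,-25.5]])

```text
clock: 36.05
eef_pos: [578.8, -68.5, 183.2]
tool_rot: [-3.133, 0.019, -2.034]
force: [-0.4, 0.9, -0.7]
width: 72.7
```

Emit:
send_rows(commands=[[85,0,0,0,-8.5],[85,0,0,0,-17],[85,0,0,0,-25.5],[85,0,0,0,-34],[85,0,0,0,-42.5]])

```text
clock: 36.55
eef_pos: [578.6, -68.5, 183.3]
tool_rot: [-3.123, 0.008, -1.287]
force: [-0.8, -1.0, 0.3]
width: 85.2
```

```bash
python3 -c "
from h import *
s=st();print(s['qpos'].round(2));to(575,-40,190,-12)
"
```

```text
t36.55 p [578.6 -68.5 183.3] rot [-3.123  0.008 -1.287] F [-0.8 -1.   0.3] M [-0.01  0.02  0.04] w85.2 q7 -0.63
[-0.4   0.68  0.8   1.77 -0.61  0.94 -0.63]
t36.55 p [578.6 -68.5 183.3] rot [-3.123  0.008 -1.287] F [-0.8 -1.   0.3] M [-0.01  0.02  0.04] w85.2 q7 -0.63
shift -28.4 -4.5 -6.7 roll -61.7
```

Emit:
send_rows(commands=[[85,0,0,-5,-8.5],[85,0,0,-5,-17],[85,0,0,-5,-25.5],[85,-10,0,-5,-34],[85,-20,0,-5,-42.5]])

```text
clock: 37.05
eef_pos: [572.6, -49.6, 188.6]
tool_rot: [-3.122, -0.007, -0.54]
force: [0.1, -0.2, 0.7]
width: 85.1
```

Emit:
send_rows(commands=[[85,0,0,0,-8.5],[85,0,0,0,-17],[85,0,0,0,-19],[85,0,0,0,-19]])

```text
clock: 37.45
eef_pos: [572.4, -49.9, 188.7]
tool_rot: [-3.125, -0.013, -0.211]
force: [0.2, 0.4, 0.2]
width: 84.6
```

```bash
python3 -c "
from h import *
P,im=grab('wrist','g1');s=st();print(s['qpos'].round(2))
a=cv2.resize(im[120:300,180:340],(800,600));cv2.imwrite('pics/g1d.png',a)
"
```

```text
t37.50 p [572.5 -49.9 188.6] rot [-3.125 -0.013 -0.212] F [-0.1 -0.1 -0.2] M [-0.01  0.01  0.05] w85.1 q7 0.20
[-0.27  0.58  0.5   1.78 -0.38  0.86  0.2 ]
```

View pics/g1d.png

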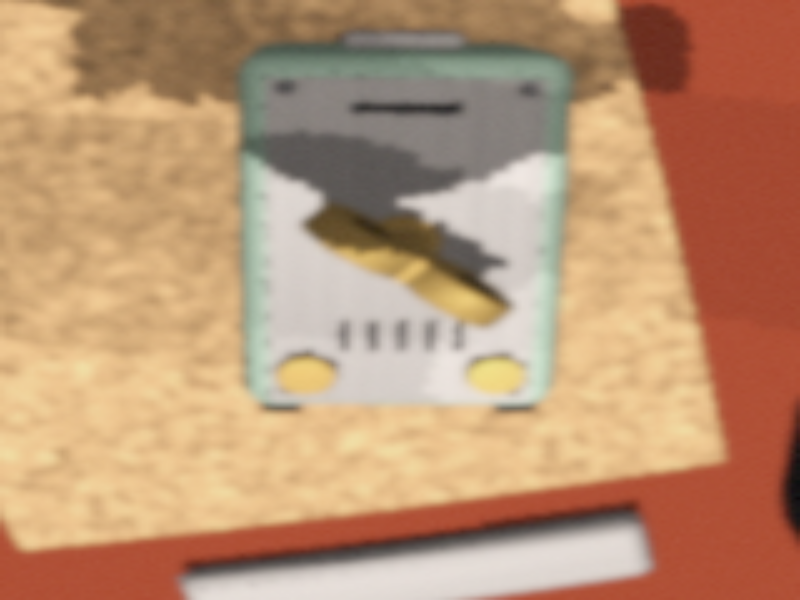

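```bash
python3 -c "
from h import *
P=dict(ctrl.camera_params('wrist'));P['fish']=True
s=st();t=s['eef_pos'];y0=s['tool_rot'][2]
R=np.array([[np.cos(y0),np.sin(y0),0],[np.sin(y0),-np.cos(y0),0],[0,0,-1]])
f=lambda L:[(180+x/5,120+y*.3) for x,y in L]
k=plane(P,f([(305,374),(497,374)]),67);e=k[1]-k[0];a0=np.degrees(np.arctan2(e[1],e[0]));print('knob',k.mean(0).round(1),np.linalg.norm(e),a0)
k=plane(P,f([(310,225),(503,312)]),92);e=k[1]-k[0];print('wing',k.mean(0).round(1),np.linalg.norm(e),np.degrees(np.arctan2(e[1],e[0])))
w=plane(P,f([(243,62),(570,62),(548,403),(252,403)]),61);print(w.round(1),w.mean(0),((w-t)@R.T).round(1))
for a,b in [(0,1),(1,2),(3,2),(0,3)]: e=w[b]-w[a];print(np.linalg.norm(e).round(1),np.degrees(np.arctan2(e[1],e[0])).round(1))
"
```

```text
t37.50 p [572.5 -49.9 188.6] rot [-3.125 -0.013 -0.212] F [-0.1 -0.1 -0.2] M [-0.01  0.01  0.05] w85.1 q7 0.20
knob [ 569.  -106.3   67. ] 40.29264517343072 -12.595281300040549
wing [577.9 -64.7  92. ] 43.970576972653035 -47.46887893941595
[[ 558.5   -5.    61. ]
 [ 621.7  -18.5   61. ]
 [ 597.8 -126.1   61. ]
 [ 535.  -112.    61. ]] [578.24326738 -65.42639677  61.        ] [[-23.1 -40.9 127.6]
 [ 41.5 -41.1 127.6]
 [ 40.7  69.2 127.6]
 [-23.6  68.6 127.6]]
64.6 -12.0
110.3 -102.5
64.3 -12.6
109.6 -102.4
```

Emit:
send_rows(commands=[[85,5,-25,0,0],[85,9,-45,20,0],[85,9,-45,65,0],[85,9,-45,110,0],[85,9,-45,145,0]])

```text
clock: 38.0
eef_pos: [592.1, -5.5, 42.1]
tool_rot: [-3.126, -0.011, -0.214]
force: [0.6, 0.5, 0.9]
width: 84.9
```

```bash
python3 -c "
from h import *
look('g2')
"
```

```text
t38.00 p [592.1  -5.5  42.1] rot [-3.126 -0.011 -0.214] F [0.6 0.5 0.9] M [-0.01  0.01 -0.01] w84.9 q7 0.23
```

View pics/g2c.png

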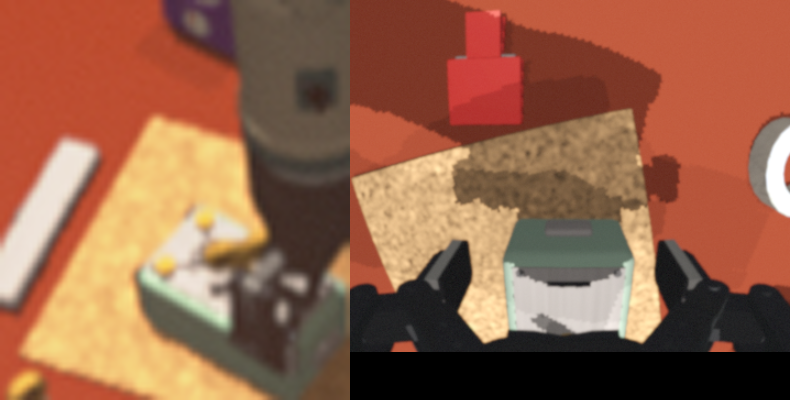

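Emit:
send_rows(commands=[[80,2,4,8,0],[75,2,4,17,0],[70,2,4,17,0],[68,2,4,17,0],[67,2,4,17,0]])

```text
clock: 38.6
eef_pos: [590.7, -9.6, 24.0]
tool_rot: [-3.127, -0.004, -0.214]
force: [-2.0, 0.0, 2.3]
width: 67.2
```

Emit:
send_rows(commands=[[67,0,0,0,0]])

```text
clock: 38.7
eef_pos: [590.6, -9.8, 24.4]
tool_rot: [-3.127, -0.005, -0.214]
force: [0.4, -2.0, -5.2]
width: 67.7
```

```bash
python3 -c "
from h import *
look('g3')
"
```

```text
t38.70 p [590.6  -9.8  24.4] rot [-3.127 -0.005 -0.214] F [ 0.4 -2.  -5.2] M [-0.23  0.11  0.03] w67.7 q7 0.24
```

View pics/g3c.png

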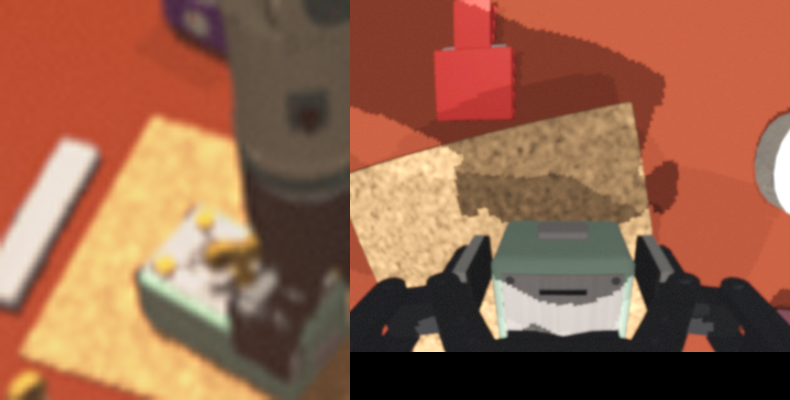

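Emit:
send_rows(commands=[[67.2,0,2,-5,0],[67.3,0,4,-9,0],[67.3,0,6.5,-14,0],[67.3,0,10,-19,0]])

```text
clock: 39.2
eef_pos: [587.9, -19.8, 43.3]
tool_rot: [-3.127, -0.004, -0.214]
force: [0.6, -1.1, -6.6]
width: 67.3
```

```bash
python3 -c "
from h import *
look('g4')
"
```

```text
t39.20 p [587.9 -19.8  43.3] rot [-3.127 -0.004 -0.214] F [ 0.6 -1.1 -6.6] M [ 0.05  0.05 -0.03] w67.3 q7 0.25
```

View pics/g4c.png

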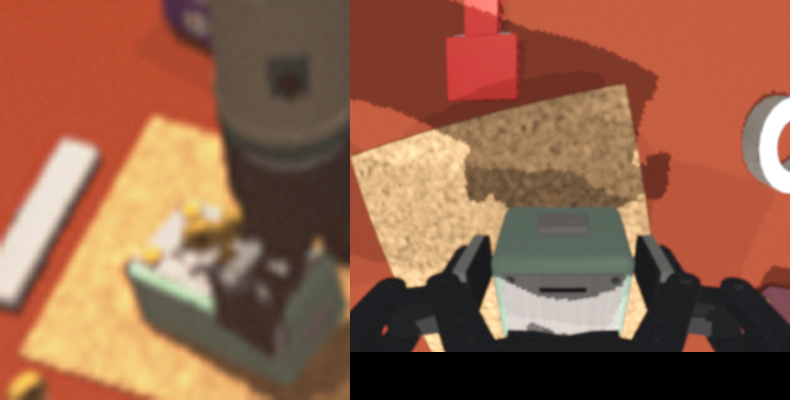

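Emit:
send_rows(commands=[[67.3,0,3,-4,0],[67.3,0,6,-8,0],[67.4,0,9,-12,0],[67.4,0,13,-16,0]])

```text
clock: 39.7
eef_pos: [585.2, -33.3, 59.9]
tool_rot: [-3.127, -0.005, -0.215]
force: [0.3, 0.0, -5.5]
width: 67.6
```

```bash
python3 -c "
from h import *
look('g5')
"
```

```text
t39.70 p [585.2 -33.3  59.9] rot [-3.127 -0.005 -0.215] F [ 0.3  0.  -5.5] M [ 0.12  0.09 -0.01] w67.6 q7 0.26
```

View pics/g5c.png

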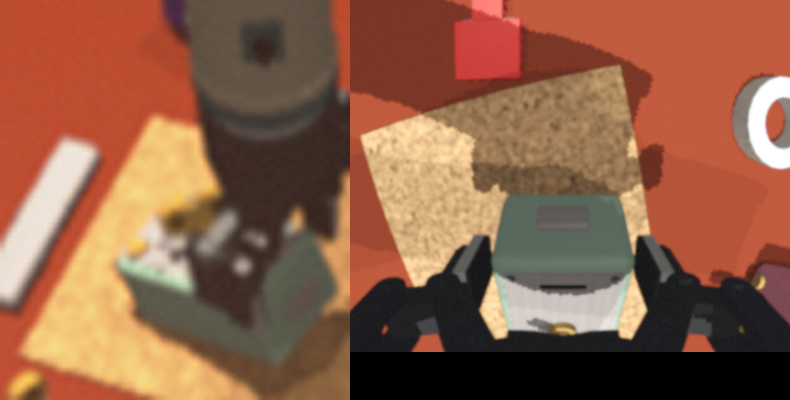

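Working well (tilt ~68°). Continue the arc.

Emit:
send_rows(commands=[[67.4,0,4,-4,0],[67.4,0,8,-8,0],[67.4,0,12,-11,0],[67.4,0,16,-14,0]])

```text
clock: 40.2
eef_pos: [581.7, -49.8, 74.4]
tool_rot: [-3.126, -0.005, -0.216]
force: [0.0, 1.1, -4.8]
width: 67.7
```

```bash
python3 -c "
from h import *
look('g6')
"
```

```text
t40.20 p [581.7 -49.8  74.4] rot [-3.126 -0.005 -0.216] F [ 0.   1.1 -4.8] M [0.22 0.17 0.  ] w67.7 q7 0.27
```

View pics/g6c.png

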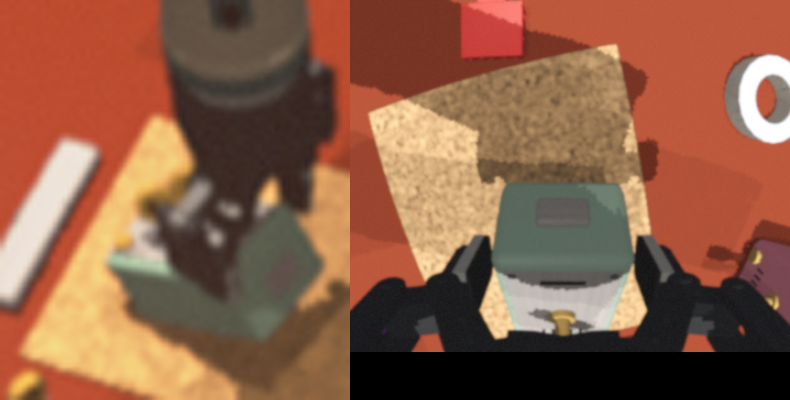

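Emit:
send_rows(commands=[[67.4,0,5,-3.5,0],[67.4,0,9,-6,0],[67.4,0,14,-9,0],[67.4,0,18,-11,0]])

```text
clock: 40.7
eef_pos: [577.7, -68.5, 85.8]
tool_rot: [-3.127, -0.006, -0.218]
force: [-0.4, 0.6, -4.3]
width: 67.6
```

```bash
python3 -c "
from h import *
look('g7')
"
```

```text
t40.70 p [577.7 -68.5  85.8] rot [-3.127 -0.006 -0.218] F [-0.4  0.6 -4.3] M [ 0.29  0.13 -0.03] w67.6 q7 0.29
```

View pics/g7c.png

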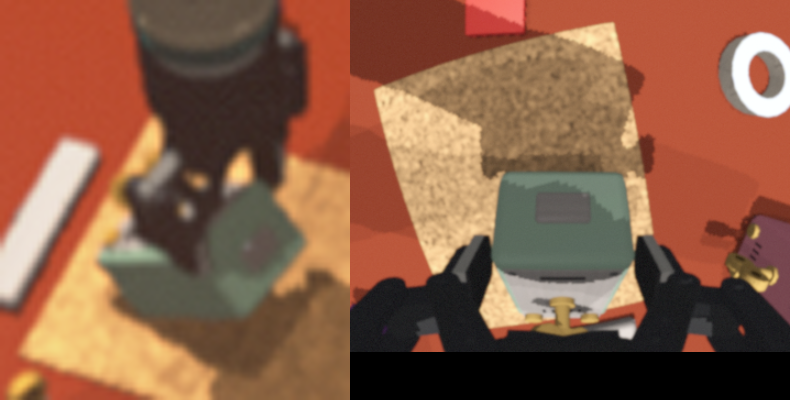

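Emit:
send_rows(commands=[[67.4,0,5,-2.5,0],[67.4,0,10,-5,0],[67.4,0,15,-7,0],[67.4,0,20,-8.5,0]])

```text
clock: 41.2
eef_pos: [573.1, -89.2, 94.2]
tool_rot: [-3.127, -0.006, -0.219]
force: [-0.9, 0.7, -6.4]
width: 67.6
```

```bash
python3 -c "
from h import *
look('g8')
"
```

```text
t41.20 p [573.1 -89.2  94.2] rot [-3.127 -0.006 -0.219] F [-0.9  0.7 -6.4] M [0.13 0.06 0.03] w67.6 q7 0.32
```

View pics/g8c.png

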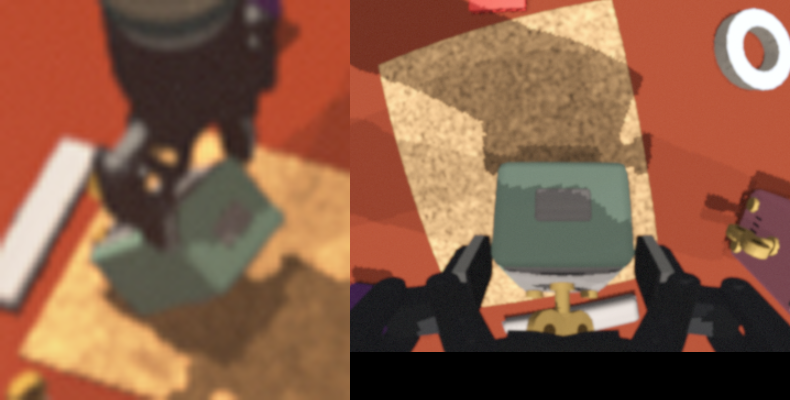

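Emit:
send_rows(commands=[[67.4,0,5,-1,0],[67.4,0,10,-1.5,0],[67.4,0,15,-2,0],[67.4,0,20,-2.5,0]])

```text
clock: 41.7
eef_pos: [569.1, -109.5, 97.5]
tool_rot: [-3.126, -0.007, -0.22]
force: [-2.9, 1.9, 4.6]
width: 67.6
```

```bash
python3 -c "
from h import *
look('g9')
"
```

```text
t41.70 p [ 569.1 -109.5   97.5] rot [-3.126 -0.007 -0.22 ] F [-2.9  1.9  4.6] M [ 0.53  0.53 -0.02] w67.6 q7 0.35
```

View pics/g9c.png

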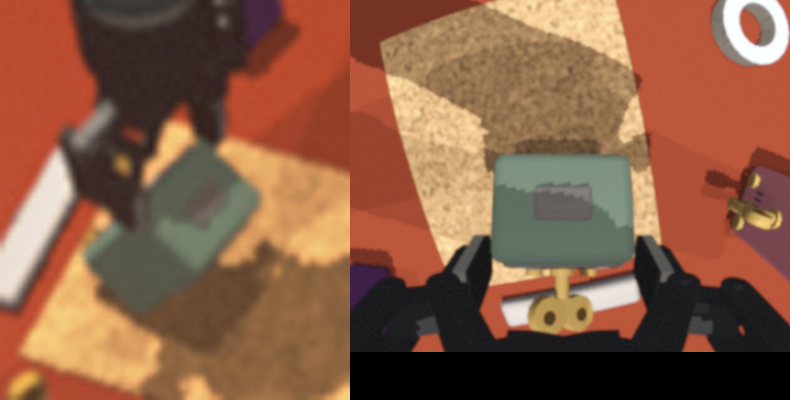

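Emit:
send_rows(commands=[[67.4,0,5,-1,0],[67.4,0,10,-1.5,0],[67.4,0,15,-1.5,0],[67.4,0,20,-1.5,0]])

```text
clock: 42.2
eef_pos: [564.2, -131.1, 98.7]
tool_rot: [-3.128, -0.007, -0.222]
force: [-0.3, 1.2, -2.9]
width: 67.3
```

```bash
python3 -c "
from h import *
look('i1')
"
```

```text
t42.20 p [ 564.2 -131.1   98.7] rot [-3.128 -0.007 -0.222] F [-0.3  1.2 -2.9] M [0.28 0.13 0.01] w67.3 q7 0.38
```

View pics/i1c.png

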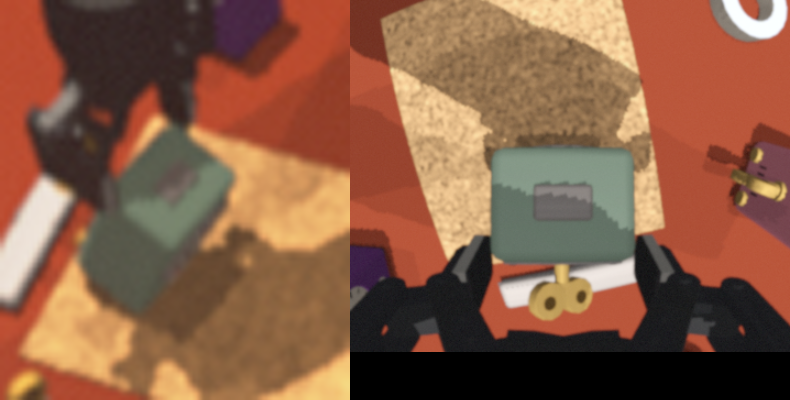

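Emit:
send_rows(commands=[[67.4,0,5,0,0],[67.4,0,10,0,0],[67.4,0,15,0.5,0],[67.4,0,19,1,0]])

```text
clock: 42.7
eef_pos: [559.6, -150.7, 97.2]
tool_rot: [-3.129, -0.007, -0.223]
force: [0.3, 0.7, -6.0]
width: 67.1
```

```bash
python3 -c "
from h import *
look('i2')
"
```

```text
t42.70 p [ 559.6 -150.7   97.2] rot [-3.129 -0.007 -0.223] F [ 0.3  0.7 -6. ] M [ 0.17  0.03 -0.02] w67.1 q7 0.41
```

View pics/i2c.png

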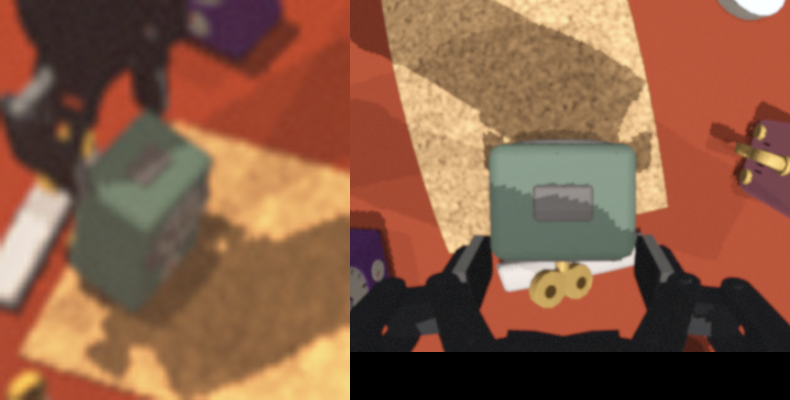

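Emit:
send_rows(commands=[[67.4,0,4,1,0],[67.4,0,8,2,0],[67.4,0,12,3,0],[67.4,0,15,4,0]])

```text
clock: 43.2
eef_pos: [556.0, -166.7, 93.3]
tool_rot: [-3.13, -0.008, -0.224]
force: [-2.0, -0.9, 0.6]
width: 67.6
```

```bash
python3 -c "
from h import *
look('i3')
"
```

```text
t43.20 p [ 556.  -166.7   93.3] rot [-3.13  -0.008 -0.224] F [-2.  -0.9  0.6] M [-0.05  0.41 -0.02] w67.6 q7 0.44
```

View pics/i3c.png

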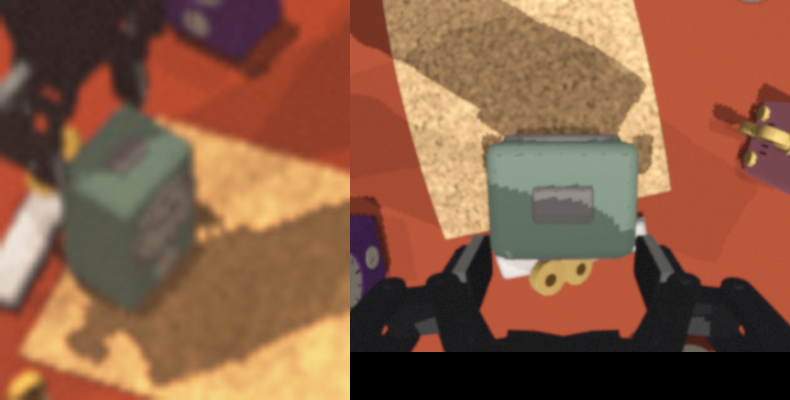

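Emit:
send_rows(commands=[[67.4,0,3,1.5,0],[67.4,0,6,3,0],[67.4,0,9,4.5,0],[67.4,0,11,6,0]])

```text
clock: 43.7
eef_pos: [553.0, -179.0, 88.0]
tool_rot: [-3.13, -0.008, -0.226]
force: [-6.0, 1.8, 17.1]
width: 67.6
```

```bash
python3 -c "
from h import *
look('i4')
"
```

```text
t43.70 p [ 553. -179.   88.] rot [-3.13  -0.008 -0.226] F [-6.   1.8 17.1] M [0.53 1.1  0.05] w67.6 q7 0.46
```

View pics/i4c.png

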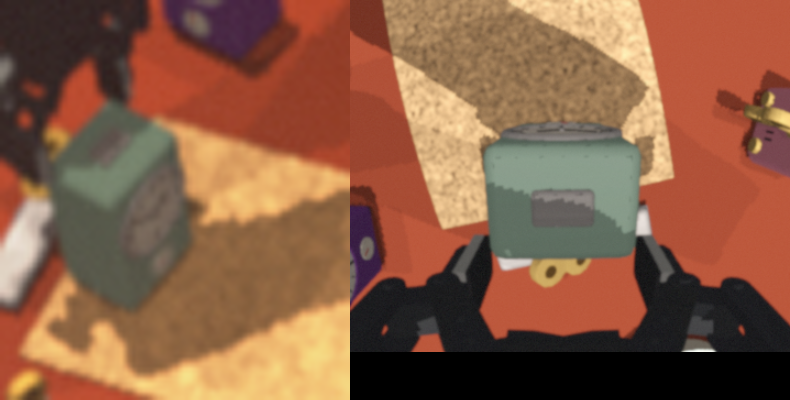

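Emit:
send_rows(commands=[[67.7,0,0,-0.5,0],[68,0,0,-0.5,0],[68.4,0,0,-0.5,0],[72,0,0,-0.5,0],[80,0,0,-0.5,0]])

```text
clock: 44.3
eef_pos: [553.9, -178.7, 88.7]
tool_rot: [-3.13, -0.009, -0.226]
force: [-0.5, -0.1, 0.6]
width: 80.0
```

```bash
python3 -c "
from h import *
look('i5')
"
```

```text
t44.30 p [ 553.9 -178.7   88.7] rot [-3.13  -0.009 -0.226] F [-0.5 -0.1  0.6] M [-0.03  0.02 -0.02] w80.0 q7 0.46
```

View pics/i5c.png

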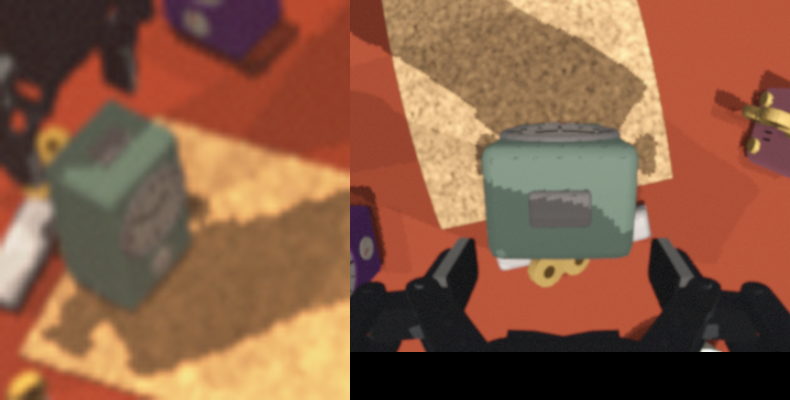

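Emit:
send_rows(commands=[[82,0,0,-15,0],[85,0,0,-30,0],[85,0,0,-30,0]])

```text
clock: 44.7
eef_pos: [555.0, -179.7, 120.5]
tool_rot: [-3.13, -0.013, -0.226]
force: [0.7, -0.4, -0.4]
width: 85.0
```

```bash
python3 -c "
from h import *
st();P,im=grab('wrist','i6');st()
a=cv2.resize(im[80:300,100:400],(800,587),interpolation=cv2.INTER_CUBIC);cv2.imwrite('pics/i6d.png',a)
_,im=grab('scene','i6s')
cv2.imwrite('pics/i6e.png',cv2.resize(im[140:220,180:260],None,fx=8,fy=7,interpolation=cv2.INTER_CUBIC))
"
```

```text
t44.70 p [ 555.  -179.7  120.5] rot [-3.13  -0.013 -0.226] F [ 0.7 -0.4 -0.4] M [ 0.01  0.02 -0.01] w85.0 q7 0.44
t44.75 p [ 554.3 -179.2  119.5] rot [-3.13  -0.011 -0.226] F [ 0.1  0.2 -0.7] M [-0.04 -0.03 -0.  ] w85.0 q7 0.44
```

View pics/i6d.png

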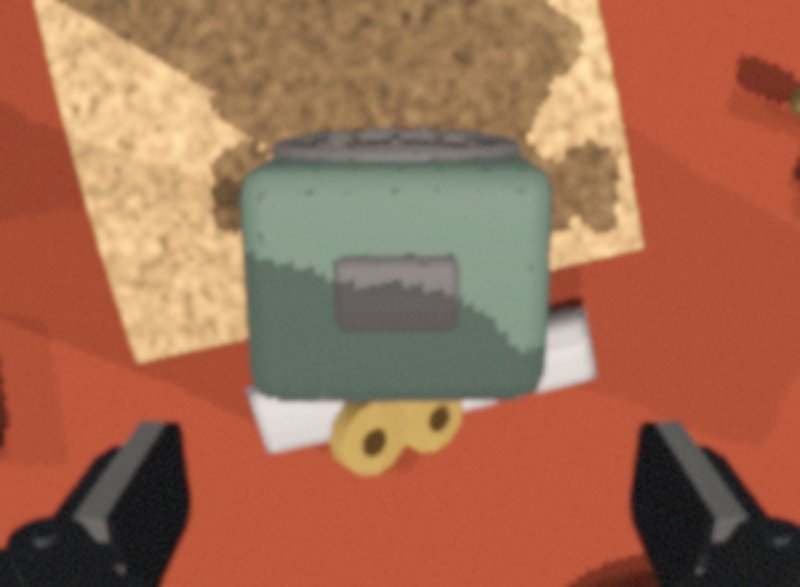

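View pics/i6e.png

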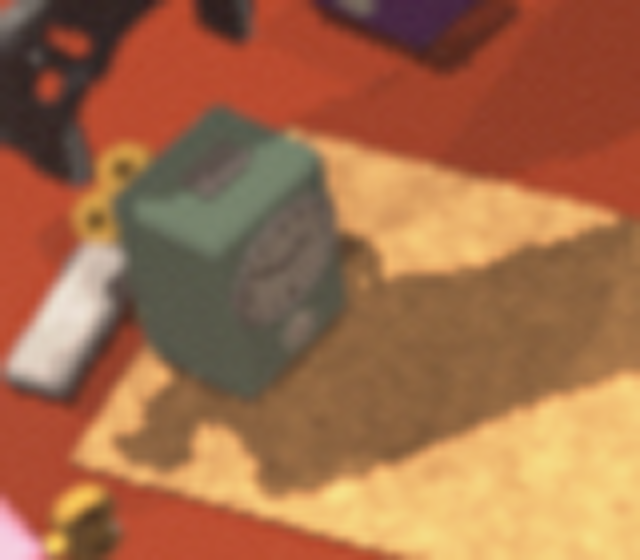

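```bash
python3 -c "
from h import *
P=dict(ctrl.camera_params('wrist'));P['fish']=True
s=st();t=s['eef_pos'];y0=s['tool_rot'][2]
R=np.array([[np.cos(y0),np.sin(y0),0],[np.sin(y0),-np.cos(y0),0],[0,0,-1]])
f=lambda L:[(100+x/2.667,80+y/2.667) for x,y in L]
w=plane(P,f([(241,185),(551,183),(543,396),(255,397)]),122);print(w.round(1),w.mean(0),((w-t)@R.T).round(1))
for a,b in [(0,1),(1,2),(3,2),(0,3)]: e=w[b]-w[a];print(np.linalg.norm(e).round(1),np.degrees(np.arctan2(e[1],e[0])).round(1))
k=plane(P,f([(140,362),(643,247)]),4);print('mat back corners',k.round(1))
k=plane(P,f([(270,452),(597,378),(583,308)]),15);print('tweezer',k.round(1))
Q=dict(ctrl.camera_params('top'));im=cv2.imread('pics/top0.png');
g=cv2.inRange(cv2.cvtColor(im,cv2.COLOR_BGR2HSV),(0,0,190),(180,45,255));g[:,:326]=0;g[:,342:]=0;g[:170]=0;g[235:]=0
c=max(cv2.findContours(g,0,2)[0],key=cv2.contourArea);print('tweezer0',plane(Q,cv2.boxPoints(cv2.minAreaRect(c)),15).round(1))
"
```

```text
t44.80 p [ 553.6 -178.9  118.7] rot [-3.13  -0.009 -0.226] F [ 0.3  0.6 -0. ] M [-0.01  0.05  0.03] w84.9 q7 0.44
[[ 530.  -124.2  122. ]
 [ 592.5 -138.3  122. ]
 [ 582.3 -184.7  122. ]
 [ 519.9 -170.3  122. ]] [ 556.16595101 -154.38520927  122.        ] [[-35.2 -48.   -3.3]
 [ 28.8 -48.2  -3.3]
 [ 29.3  -0.8  -3.3]
 [-34.8  -0.8  -3.3]]
64.1 -12.7
47.4 -102.3
64.1 -12.9
47.2 -102.4
mat back corners [[ 444.2 -190.7    4. ]
 [ 641.1 -189.6    4. ]]
tweezer [[ 487.4 -233.4   15. ]
 [ 613.7 -232.    15. ]
 [ 612.7 -203.8   15. ]]
tweezer0 [[ 611.3 -210.    15. ]
 [ 611.9 -234.3   15. ]
 [ 487.1 -234.1   15. ]
 [ 486.5 -210.    15. ]]
```

Emit:
send_rows(commands=[[85,-3,-8,5,0],[85,-3,-17,15,0],[85,-3,-17,35,0],[85,-3,-17,54,0],[80,-3,-17,54,0]])

```text
clock: 45.3
eef_pos: [552.8, -158.8, 61.5]
tool_rot: [-3.129, -0.003, -0.225]
force: [-1.0, 1.0, 0.6]
width: 80.2
```

```bash
python3 -c "
from h import *
look('i7')
"
```

```text
t45.30 p [ 552.8 -158.8   61.5] rot [-3.129e+00 -3.000e-03 -2.250e-01] F [-1.   1.   0.6] M [-0.04  0.02 -0.03] w80.2 q7 0.45
```

View pics/i7c.png

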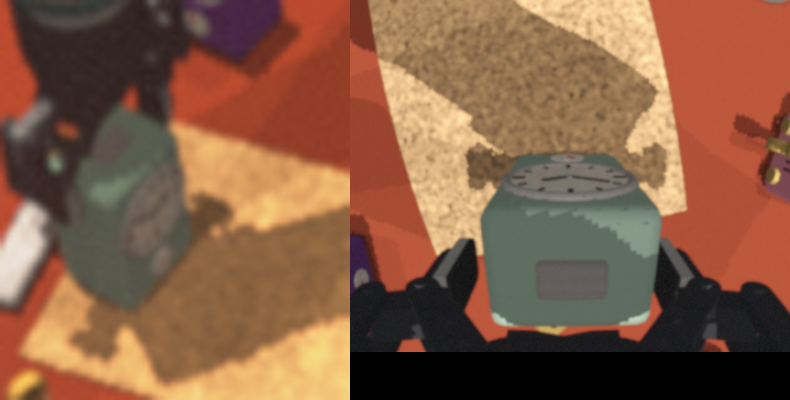

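Emit:
send_rows(commands=[[72,0,0,0,0],[68,0,0,0,0],[66,0,0,0,0],[65.5,0,0,0,0],[65.5,0,0,-3,0]])

```text
clock: 45.9
eef_pos: [553.6, -159.9, 66.6]
tool_rot: [-3.129, -0.005, -0.225]
force: [-0.7, 0.4, -8.1]
width: 67.5
```

Emit:
send_rows(commands=[[65.5,0,0,-4,0],[65.5,-5,-15,-4,0],[65.5,-11,-35,-4,0],[65.5,-17,-55,-4,-4],[65.5,-19,-62,-4,-8]])

```text
clock: 46.4
eef_pos: [547.4, -89.7, 70.4]
tool_rot: [-3.127, -0.003, -0.075]
force: [-0.2, 0.7, -7.6]
width: 67.1
```

```bash
python3 -c "
from h import *
look('i8')
"
```

```text
t46.40 p [547.4 -89.7  70.4] rot [-3.127e+00 -3.000e-03 -7.500e-02] F [-0.2  0.7 -7.6] M [0.   0.06 0.07] w67.1 q7 0.46
```

View pics/i8c.png

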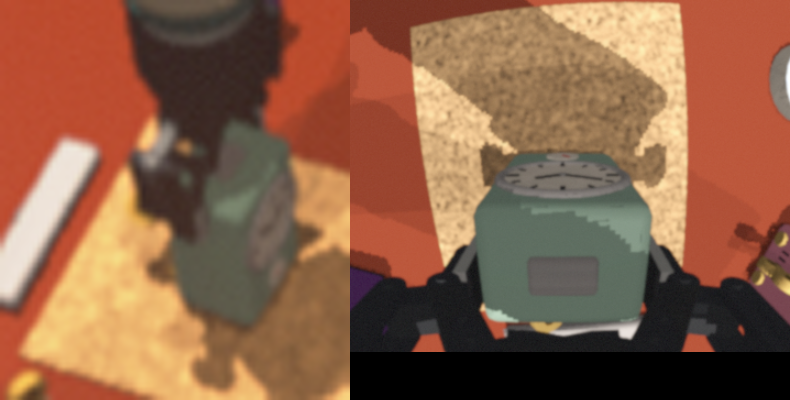

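Emit:
send_rows(commands=[[65.5,0,0,1,0],[65.5,0,0,3,0],[65.5,0,0,4.5,0],[65.5,0,0,5.5,0]])

```text
clock: 46.9
eef_pos: [547.9, -91.8, 65.1]
tool_rot: [-3.128, -0.005, -0.08]
force: [-2.6, -0.1, 4.9]
width: 66.8
```

Emit:
send_rows(commands=[[65.5,0,0,1,0],[65.5,0,0,2,0]])

```text
clock: 47.1
eef_pos: [548.0, -91.8, 65.0]
tool_rot: [-3.127, -0.005, -0.08]
force: [-4.5, 2.6, 21.0]
width: 67.3
```

Seated; ease off and let go slowly.

Emit:
send_rows(commands=[[66.5,0,0,-1,0],[67.5,0,0,-1,0],[68.2,0,0,-1,0],[70,0,0,-1,0],[80,0,0,-1,0]])

```text
clock: 47.6
eef_pos: [548.7, -92.1, 66.4]
tool_rot: [-3.127, -0.006, -0.08]
force: [-0.3, -0.0, 0.7]
width: 79.9
```

Emit:
send_rows(commands=[[85,0,0,0,0],[85,0,0,-30,0],[85,0,0,-70,0],[85,0,0,-110,0],[85,0,0,-110,0]])

```text
clock: 48.1
eef_pos: [551.7, -95.1, 181.6]
tool_rot: [-3.128, -0.017, -0.081]
force: [0.3, -0.4, 0.5]
width: 84.9
```

```bash
python3 -c "
from h import *
st();P,im=grab('wrist','j1');st()
a=cv2.resize(im[60:300,100:420],(800,600),interpolation=cv2.INTER_CUBIC);cv2.imwrite('pics/j1d.png',a)
_,im=grab('scene','j1s')
cv2.imwrite('pics/j1e.png',cv2.resize(im[140:220,180:280],None,fx=8,fy=7,interpolation=cv2.INTER_CUBIC))
"
```

```text
t48.10 p [551.7 -95.1 181.6] rot [-3.128 -0.017 -0.081] F [ 0.3 -0.4  0.5] M [-0.06 -0.04 -0.  ] w84.9 q7 0.38
t48.15 p [550.  -94.2 179.1] rot [-3.127 -0.012 -0.08 ] F [ 0.3  0.6 -0.7] M [-0.02  0.07 -0.06] w85.0 q7 0.38
```

View pics/j1d.png

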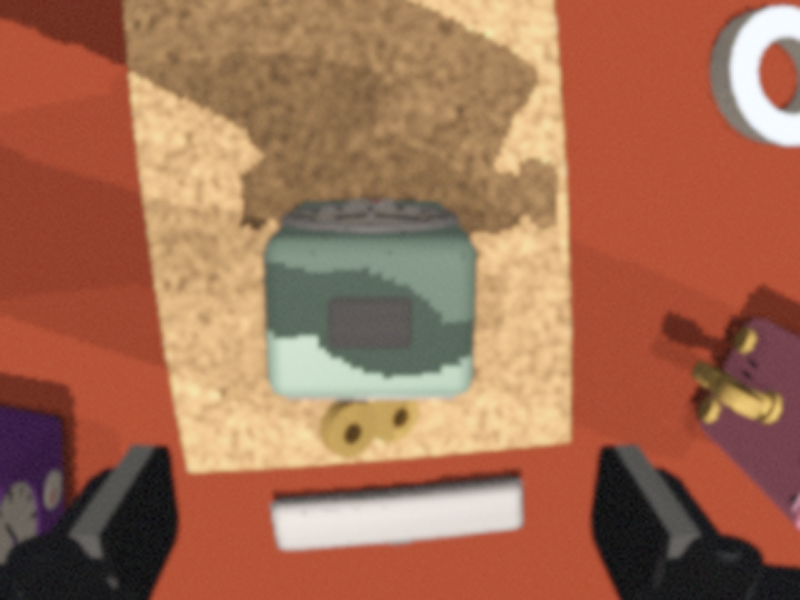

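View pics/j1e.png

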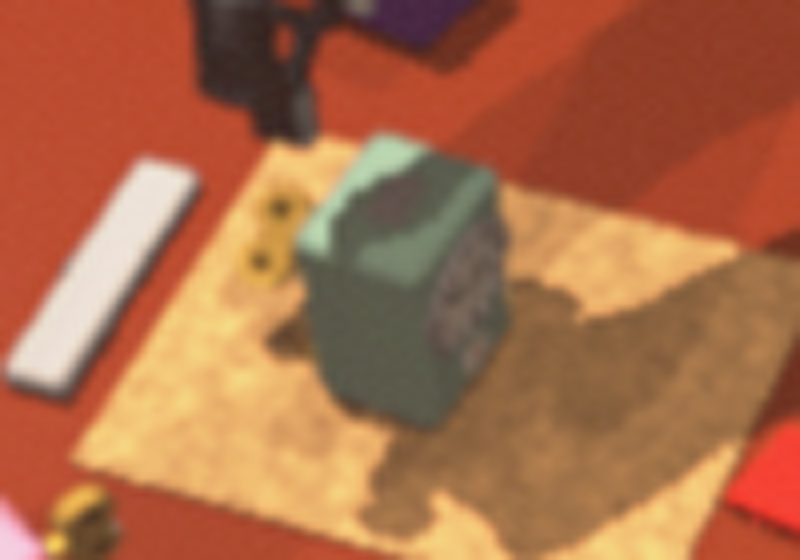

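```bash
python3 -c "
from h import *
P,im=grab('wrist','j2');S,ims=grab('scene','j2s');s=st()
a=cv2.resize(im[140:260,190:310],(720,600),interpolation=cv2.INTER_CUBIC);cv2.imwrite('pics/j2d.png',a)
"
```

```text
t48.30 p [547.1 -93.2 175.5] rot [-3.126 -0.004 -0.08 ] F [ 0.   0.1 -0.3] M [-0.06 -0.01  0.04] w85.1 q7 0.38
```

View pics/j2d.png

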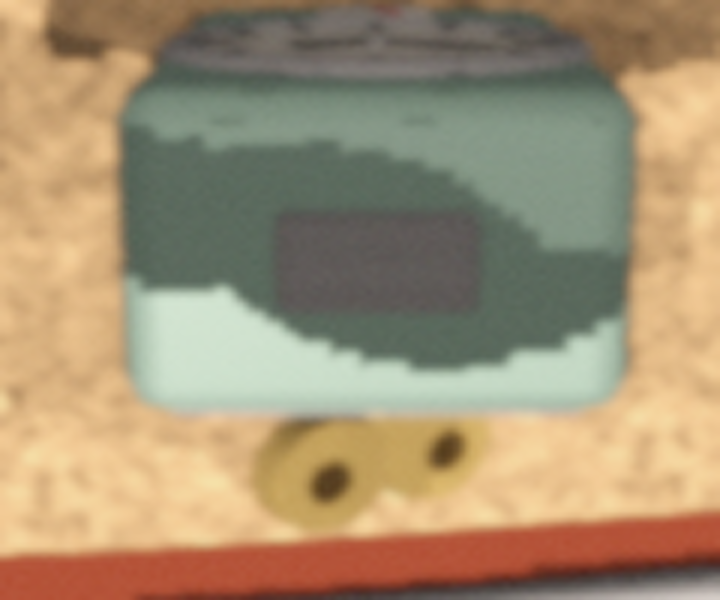

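```bash
python3 -c "
from h import *
P=dict(ctrl.camera_params('wrist'));P['fish']=True
f=lambda L:[(190+x/6,140+y/5) for x,y in L]
w=plane(P,f([(122,85),(634,82),(628,408),(132,408)]),122);print(w.round(1),w.mean(0).round(1))
for a,b in [(0,1),(1,2),(3,2),(0,3)]: e=w[b]-w[a];print(np.linalg.norm(e).round(1),np.degrees(np.arctan2(e[1],e[0])).round(1))
u=np.array([np.sin(np.radians(-4)) ,-np.cos(np.radians(-4)),0]);u=np.array([w[3]-w[0],w[2]-w[1]]).mean(0);u/=np.linalg.norm(u);v=np.array([-u[1],u[0],0])
c=w.mean(0);k0=c+57*u
o,d=ray(P,f([(330,482),(447,450)]))
k=o+d*(((k0-o)@u)/(d@u))[:,None];e=k[1]-k[0];print('u',u,'key holes',k.round(1),'y,z:',e@v,e[2],np.degrees(np.arctan2(e[2],e@v)))
S=dict(ctrl.camera_params('scene'));im=cv2.imread('pics/j2s.png')
for b in(-34,34):
  for z,dd in((4,-29),(122,-29),(4,29),(122,29)):
    p=proj(S,np.r_[(c+b*v+dd*u)[:2],z])[0];q=((p-[180,140])*[8,7]).astype(int);print(b,z,dd,q)
"
```

```text
[[ 517.7  -56.2  122. ]
 [ 581.1  -60.9  122. ]
 [ 578.1 -112.8  122. ]
 [ 512.9 -107.5  122. ]] [547.5 -84.4 122. ]
63.6 -4.2
52.0 -93.3
65.4 -4.7
51.5 -95.3
u [-0.07475533 -0.99720191  0.        ] key holes [[ 535.3 -140.6   81.2]
 [ 554.4 -142.1   66. ]] y,z: 19.175409120826256 -15.173719138924639 -38.35496898067568
-34 4 -29 [523 326]
-34 122 -29 [511 166]
-34 4 29 [394 283]
-34 122 29 [372 121]
34 4 -29 [445 440]
34 122 -29 [427 284]
34 4 29 [313 394]
34 122 29 [285 237]
```

Emit:
send_rows(commands=[[85,0,50,-50,0],[85,0,100,-90,0],[85,0,150,-90,0],[85,0,200,-90,0],[85,0,200,-90,0]])

```text
clock: 48.8
eef_pos: [528.6, -298.7, 261.7]
tool_rot: [-3.129, -0.003, -0.085]
force: [0.4, 0.6, 0.1]
width: 84.8
```

```bash
python3 -c "
from h import *
st();P,im=grab('top','z1');_,im2=grab('scene','z2');st()
z=cv2.imread('pics/top0.png')
cv2.imwrite('pics/z1d.png',np.vstack([cv2.resize(i[100:290,100:430],None,fx=2,fy=1.5) for i in (z,im)]))
z=cv2.imread('pics/scene0.png')
cv2.imwrite('pics/z2d.png',np.hstack([cv2.resize(i[130:230,180:290],None,fx=3.6,fy=5,interpolation=cv2.INTER_CUBIC) for i in (z,im2)]))
"
```

```text
t48.80 p [ 528.6 -298.7  261.7] rot [-3.129e+00 -3.000e-03 -8.500e-02] F [0.4 0.6 0.1] M [-0.04 -0.05  0.04] w84.8 q7 0.66
t48.90 p [ 528.  -299.8  261.3] rot [-3.13e+00 -2.00e-03 -8.80e-02] F [ 0.2 -1.2  0.1] M [ 0.    0.06 -0.  ] w85.0 q7 0.66
```

View pics/z1d.png

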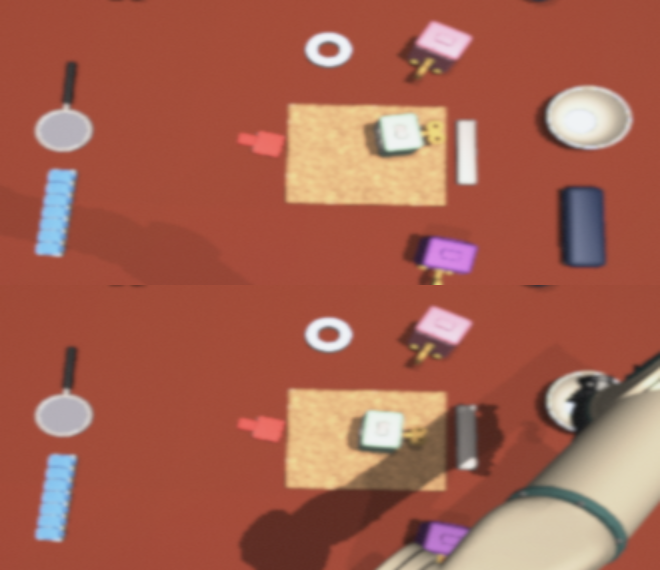

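View pics/z2d.png

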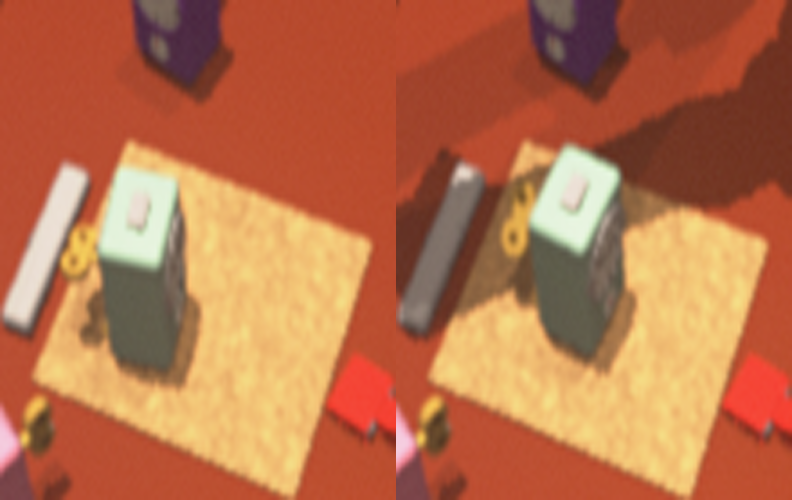

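Before and after views: the clock stands upright near the mat's middle (top view about (383,430) in the lower panel), dial towards the clip. The bystanders are where they were. Handing in.

```bash
python3 -c "
from h import *
print(ctrl.finish_job());st()"
```

```text
the job is handed in; nothing more can be done
None
the job is handed in; nothing more can be done
```

I laid the mint clock face down on the mat, wound its key to the stop, stood it upright again and handed the job in at about 49 s. No verdict is reported, so this rests on my own checks.

**Laying down:** The gripper stays vertical, so I pinched the clock at its top-back corner and let it pivot on its lower dial edge. It slipped out of a too-light grip twice and rocked on the mat. It settled upright by itself both times, and I did not measure how fast it turned then. It lay flat and let go, its centre about 6 mm from the mat's middle along the mat's x.

**Winding:** I turned the key clockwise in one stroke, about 4.1 rad relative to the case. At the end the clock turned fully with the key, which I took as the stop. The wings' angle, measured from pictures before and after, gave about 4.0 rad.

**Standing up:** I reversed the pivot, carried the clock forward, set it down with a felt push of about 21 N and let go.

**Last checks:**
- **Position:** the clock's centre is at about mat x 15 mm, y 4 mm.
- **Heading:** the dial is within about 0.1 rad of square to the front edge.
- **Key:** the wings stand at −38° to the case, against −35° before lifting, so the key has not unwound.
- **Upright:** the case edges look vertical in the scene picture, but that picture resolves only about 3°, close to the 0.06 rad limit.
- **Bystanders:** the ones in view have not visibly moved. The arm hid the spectacle case and part of the bowl in the last top view, so I did not confirm those two.

**One disagreement:** the fingertips appeared in the cameras about 25–40 mm farther back along the tool than the stated offset. I worked from the camera measurement, which matched where contact was felt.

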